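# Load the tube mixer, bolt its cover down and knock in its lock pegs

### The arm

A 6-joint arm with a two-finger parallel gripper is mounted at the origin on a cart in front of the work surface, level with it; the furniture and walls round the work are solid. World frame = base frame: x ahead of the robot, y to its left, z up, the work surface at z = 0. Lengths are in m, angles in rad, forces in N, time in s.
With the tool pointing down it reaches from about 0.275 to 0.725 m from the base axis. Payload 5.6 kg.
Tool frame: the origin (TCP) lies midway between the tips of the shut fingers; the grasp point (between the pads) lies 19 mm behind it; x points along the fingers, y is the direction in which the jaws open and shut, and the axes are right-handed (so a half turn about x gives the same grasp; the last joint's range is limited). The gripper opens to 85 mm and grips with 20 to 120 N. Pads are 22 mm wide; open, the fingers measure 114 mm over their backs; the gripper's body (76 mm by 85 mm) begins 54 mm behind the grasp point. The pads swing forward as they close: fully open they stand 13 mm farther back than shut.
Start: joints at [-0.83, 0.255, 0.108, 0, -1.424, -0.285], TCP at [0.242, -0.494, 0.231] pointing down, gripper open.
Joint ranges: [-2.95, 2.95], [-1.21, 1.97], [-1.09, 1.5], [-2.87, 1.71], [-2.94, -0.07], [-3.05, 3.05]. Speed limits (rad/s): [2.57, 2.57, 3.14, 3.14, 3.14, 3.14].

### API

Orientations are given as a unit quaternion [x, y, z, w].
In Python, from cell import arm, get_image, camera_model gives the robot as it stands.
- The arm moves only by the tool carry_out, never from a script. Its argument "increments" is text: rows parted by semicolons, each of 7 numbers parted by spaces: the gripper command: -1 is shut, 1 is fully open, values between are in proportion, then the shift along the tool's x, y, z in cm, then the turn, a rotation vector about the tool's x, y, z in degrees. A call has exactly 5 rows; each row is the pose to reach, as a shift and turn from the pose measured when the call began, along the tool's axes at that moment; what a row does not reach only later rows make up. A row lasts 1/12 s, in which the tool goes at most 41.7 mm and 7.16 degrees, less where a joint would pass 70% of its speed; a pose out of reach is approached as far as the arm can. A call with a gripper value outside its range is refused whole. The fingers move at their own pace and stop on an object; the grip force is fixed at half the most. Time passes only in rows, so rows that repeat a pose let the fingers close, or fill a call up. It gives the time, the measured TCP pose, the force and the opening at its end, in the units of the state.
- arm.sense(): the state, without advancing time (a new reading comes with each control period).
- get_image(name): name is "side" or "top" or "wrist"; returns (picture, depth): 400x640x3 uint8, red, green, blue; 400x640 float32, m along the optical axis (not along the pixel's ray), 0 where there is no reading.
- camera_model(name): a dict with "intrinsics" (3x3 intrinsics, pixels), "k1" (the pictures are not rectified: a ray, as slopes to the right and down, at radius r is drawn at 1 + k1 r^2 times it, then the intrinsics apply), "R" (3x3) and "t" (3): a world point X has camera coordinates R X + t; the wrist camera has in their place "tool_from_camera" (4x4, takes a point from camera to tool coordinates, whose origin is the TCP and whose axes are the tool frame's). Camera axes: x right, y down, z forward; pixel columns grow to the right and rows downward; lengths in m; the calibration is good to about 2 mm. A picture is of the moment at which its call begins: read the wrist's pose just before it. camera_model takes no time and is no camera call.
- arm.hand_in(): hands the job in, once; it reports no verdict.
The state is a dict: "clock": time; "joints": joint angles; "qvel": joint speeds; "joint_torque": joint torques, N m; "position": TCP position; "tool_rot": TCP orientation; "force": force on the tool from outside, world axes, zero at the start; "wrist_torque": the same for the moment, N m; "grip_width": finger opening in m.
Only numpy, scipy, OpenCV 4.12 (cv2) and the standard library are available. Lean on these libraries where they do the work, as an engineer would, in place of code of your own. Each camera call takes 0.05 s, during which the arm holds its last target.

### The job

Get the tube mixer ready to run: move every blood tube from the grey stand into the holes of the mixer block, one to a hole, then set the eight-sided cover over the stud, down on its shoulder. Rest the hex nut on the top of the stud's thread, turn it backwards (anticlockwise from above) until it drops into the thread (never force it clockwise past the stop teeth up there), and then turn it clockwise until it is tight on the cover. Finally knock both sprung lock pegs fully down with the mallet, not with the fingers, and stand the mallet back on its black mat, head face down; leave the cup, bottle and carton nearby where they are.

Things in the scene. Friction and masses are not known exactly. Their poses are not given: they have to be found in the camera images.
- mixer: fixed tube mixer. Origin on the bench under the stud's axis, z up. Grey base 20 mm high, x -120 to +68, y -75 to +75 mm. On it a white block, 128 x 128 mm, top at z = 65, with four 17 mm square holes at x, y = +-50 mm, floors at z = 20. In its middle a post of radius 26 mm, its shoulder at z = 105 carries the cover; above it an upright steel stud, core radius 6, thread and shank radius 12 mm
- land (a point): on the stud's axis, level with the thread's flat top (the land, 164.5 mm up), which two gaps break: from the mixer's +x, anticlockwise from above, at 108-150 and 288-330 deg. A 6 mm high tooth stands at each gap's anticlockwise side: a lug riding on the land drops into a gap when turned anticlockwise and the tooth stops it; turned clockwise it jams on a tooth. Axes as the mixer's
- tooth (a point): on the stud's axis, level with the tops of the two stop teeth (170.5 mm up); its x axis points along the middle of one tooth, -x along the other (346 and 166 deg from the mixer's +x); a tooth is 30 deg wide. A nut forced clockwise on the land gives about 0.3 to 0.7 N m here: never force it past
- thread (a point): on the stud's axis, level with a seated nut's lugs (153 mm up). The thread is right-handed, 22 mm a turn, two-start (same after half a turn). In a gap a lug falls about 10 mm on to the lower thread; turned clockwise it runs under the land and down and wedges tight about 95 deg past the gap's edge (lugs along about 13 deg from the mixer's x), end stop 110 deg past it. Axes as the mixer's
- stud_top (a point): centre of the tip of the stud, 174 mm above the bench; a dark line on it points along the two gaps' middles (129/309 deg)
- cover: loose grey metal cover, 0.16 kg: eight-sided plate 144 mm across flats, 5 mm thick, with an eight-sided sleeve rising from it, 41 mm across flats (flats face the body's x axis and every 45 deg), top at z = 29 mm; bore 31 mm right through. Origin: centre of the plate's underside, z up. In place its origin is on the stud's axis at z = 105 mm
- nut: loose dark steel hex nut, 0.2 kg, 40 mm across flats (two flats face its +-x axis, the rest every 60 deg), 26 mm high, bore 27.6 mm. Two lugs, 3.4 mm thick, stand into the bore at +x and -x to 7.3 mm from the axis, 19 mm above the underside; pale marks on top show them. Origin: centre of underside, z up. Its height: 147 mm with lugs on the land (153 on a tooth), 137 just dropped in, 134 tight
- peg0 (a joint): travel of the left (+y) lock peg: 0 up, 0.010 fully down. It moves down with 9 to 13 N and stays where it is left
- peg1 (a joint): the same for the right (-y) lock peg
- peg0_top (a point): top of the left peg's steel head (19 mm wide), at x = -98, y = +36 mm of the mixer; 46.5 mm above the bench when up, 36.5 when down
- peg1_top (a point): top of the right peg's head, at x = -98, y = -36 mm of the mixer
- mallet: loose small mallet, 0.28 kg, standing on one face: upright round black rubber head, 36 mm across and 64 mm high, with a level wooden handle, 16 mm wide and 20 mm high, that runs from the head to 120 mm along the mallet's -x axis, its middle 34 mm above the lower face. Origin: centre of the head's lower face, z up. Carried level by the handle, its lower face strikes
- mallet_grip (a point): point in the middle of the handle, 58 mm from the head's axis, where to hold it
- mat: fixed flat black rubber mat on the bench, 190 mm along its x and 80 mm along its y, 3 mm thick; origin at the centre of its underside
- stand: fixed grey tube stand, 150 (x) x 50 (y) x 50 mm high, with four square holes in a row along its x at -54, -18, 18 and 54 mm; floor of the holes at z = 5 mm. Some holes may be empty
- tube0: blood tube with purple cap, 81 mm long, body 12.6 mm thick, cap 16 mm thick from 63 mm up; origin: centre of its bottom, z along it; stands upright in the stand; may be absent
- tube1: blood tube with purple cap, 81 mm long, body 12.6 mm thick, cap 16 mm thick from 63 mm up; origin: centre of its bottom, z along it; stands upright in the stand; may be absent
- tube2: blood tube with purple cap, 81 mm long, body 12.6 mm thick, cap 16 mm thick from 63 mm up; origin: centre of its bottom, z along it; stands upright in the stand; may be absent
- tube3: blood tube with purple cap, 81 mm long, body 12.6 mm thick, cap 16 mm thick from 63 mm up; origin: centre of its bottom, z along it; stands upright in the stand; may be absent
- cup: bystander: specimen cup, 52 mm wide and 56 mm high
- oil: bystander: small amber bottle, 31 mm wide and 78 mm high
- carton: bystander: flat small carton 46 x 48 x 18 mm
Mind the look-alikes: they are no part of the job. What is shaped like the nut but blue is not meant.

How it is judged:
By the outcome, as a careful person would: the job done as asked, in the order asked, and still so for the second after the job is handed in, with the robot touching nothing.
Of tube0, tube1, tube2, tube3 only 2 to 4 are there at a start; the rules pass over those that are not, and their reading is None.
At some moment in a run one of nut, cover may be knocked a few centimetres aside while the robot is not near it.
It also fails if it takes over 210 s, if anything falls off the work surface, if the arm or the gripper's body presses on something with over 40 N, if the wrist force passes 120 N, or if a joint passes its speed limit or range.

## Working session

There is one attempt and no reset: what is moved stays moved. The work goes in short steps, Python scripts to look and compute and a tool call to move; the robot and the scene stay as the last step left them, time stands still between calls to the robot, and variables do not carry over. Pictures are saved under pics/ and viewed, and the job is handed in when it is done.

Besides the shell and the picture viewer there is one more tool, called after "Call:" by a JSON object that holds its "name" and its "arguments", one argument or row to a line. carry_out: Moves the arm, as the interface text tells. Its arguments: {"type":"object","properties":{"increments":{"type":"string"}},"required":["increments"]}

I'll start by looking at the scene.

```bash
ls; mkdir -p pics; cat > h.py <<'E'
import numpy as np, cv2
from scipy.spatial.transform import Rotation as Ro
from cell import arm, get_image, camera_model
def state(): return arm.sense()
def toolT(s):
    T=np.eye(4);T[:3,:3]=Ro.from_quat(s['tool_rot']).as_matrix();T[:3,3]=s['position'];return T
def cam(name,s=None):
    c=camera_model(name);K=np.array(c['intrinsics']);k1=c['k1']
    if 'R' in c:
        W=np.eye(4);W[:3,:3]=np.array(c['R']).T;W[:3,3]=-np.array(c['R']).T@np.array(c['t'])
    else: W=toolT(s)@np.array(c['tool_from_camera'])
    return K,k1,W   # W: world from camera
def slopes(K,k1,uv):
    uv=np.atleast_2d(np.asarray(uv,float))
    return cv2.undistortPoints(uv.reshape(-1,1,2),K,np.array([k1,0,0,0,0.]),None).reshape(-1,2)
def px2z(C,uv,z):   # intersect with plane z
    K,k1,W=C;s=slopes(K,k1,uv);d=np.c_[s,np.ones(len(s))]@W[:3,:3].T;o=W[:3,3]
    return o+d*((z-o[2])/d[:,2])[:,None]
def px2d(C,uv,depth): # with depth img
    K,k1,W=C;uv=np.atleast_2d(uv);s=slopes(K,k1,uv);D=np.array([depth[int(round(v)),int(round(u))] for u,v in uv])
    return (np.c_[s,np.ones(len(s))]*D[:,None])@W[:3,:3].T+W[:3,3]
def proj(C,P):
    K,k1,W=C;Wi=np.linalg.inv(W);P=np.atleast_2d(P)
    return cv2.projectPoints(P.astype(float),Ro.from_matrix(Wi[:3,:3]).as_rotvec(),Wi[:3,3],K,np.array([k1,0,0,0,0.]))[0].reshape(-1,2)
def snap(name,tag):
    s=state();im,d=get_image(name);cv2.imwrite(f'pics/{tag}.png',im[:,:,::-1]);np.save(f'pics/{tag}.npy',d);
    C=cam(name,s);np.savez(f'pics/{tag}_c.npz',K=C[0],k1=C[1],W=C[2]);return im,d,C
def load(tag):
    z=np.load(f'pics/{tag}_c.npz');return cv2.imread(f'pics/{tag}.png')[:,:,::-1],np.load(f'pics/{tag}.npy'),(z['K'],float(z['k1']),z['W'])
def crop(tag,x0,y0,w,h,f,out):
    im=cv2.imread(f'pics/{tag}.png')[y0:y0+h,x0:x0+w];cv2.imwrite(f'pics/{out}.png',cv2.resize(im,None,fx=f,fy=f,interpolation=cv2.INTER_CUBIC))
def cloud(d,C,step=1):
    v,u=np.mgrid[0:d.shape[0]:step,0:d.shape[1]:step];uv=np.c_[u.ravel(),v.ravel()];D=d[uv[:,1],uv[:,0]];ok=D>0
    s=slopes(C[0],C[1],uv);P=(np.c_[s,np.ones(len(s))]*D[:,None])@C[2][:3,:3].T+C[2][:3,3];P[~ok]=np.nan;return P.reshape(v.shape+(3,))
E
python3 - <<'E'
from h import *
np.set_printoptions(precision=4,suppress=True)
print(state())
for n in('top','side','wrist'):
    im,d,C=snap(n,n+'0');print(n,C[2],C[0],C[1])
E
```

```text
pics
{'clock': 0.0, 'joints': array([-0.8304,  0.2557,  0.107 , -0.0005, -1.4239, -0.2846]), 'qvel': array([ 0.0004,  0.0014,  0.001 ,  0.0003,  0.001 , -0.0005]), 'joint_torque': array([  0.0015, -38.6629,  23.7947,   5.3653,  -0.0059,  -0.    ]), 'position': array([ 0.2419, -0.4934,  0.2304]), 'tool_rot': array([-0.1591,  0.689 ,  0.1604,  0.6886]), 'force': array([0.4997, 1.0937, 0.6213]), 'wrist_torque': array([-0.0241, -0.001 ,  0.0128]), 'grip_width': 0.08556525492712368}
top [[-0.0177 -0.9874  0.1573  0.3   ]
 [-0.9998  0.0167 -0.0074 -0.0007]
 [ 0.0047 -0.1574 -0.9875  1.6436]
 [ 0.      0.      0.      1.    ]] [[460.6198   0.     314.1289]
 [  0.     460.6198 204.3513]
 [  0.       0.       1.    ]] -0.10456639137557042
side [[-0.8349 -0.3404  0.4325 -0.0781]
 [-0.5502  0.4928 -0.6741  0.9964]
 [ 0.0163 -0.8008 -0.5987  1.0028]
 [ 0.      0.      0.      1.    ]] [[434.3764   0.     314.5437]
 [  0.     434.3764 202.5112]
 [  0.       0.       1.    ]] 0.03333847240815251
wrist [[-0.4411  0.8551  0.2725  0.1721]
 [ 0.8975  0.4195  0.1362 -0.5289]
 [ 0.0021  0.3047 -0.9525  0.373 ]
 [ 0.      0.      0.      1.    ]] [[288.7511   0.     317.7369]
 [  0.     288.7511 200.0416]
 [  0.       0.       1.    ]] -0.018200825232130617
```

View pics/top0.png

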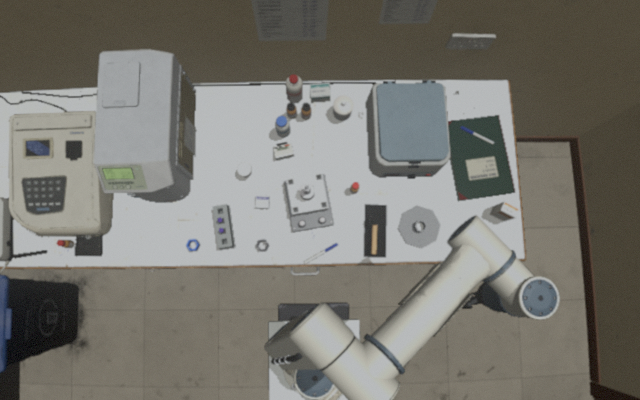

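View pics/side0.png

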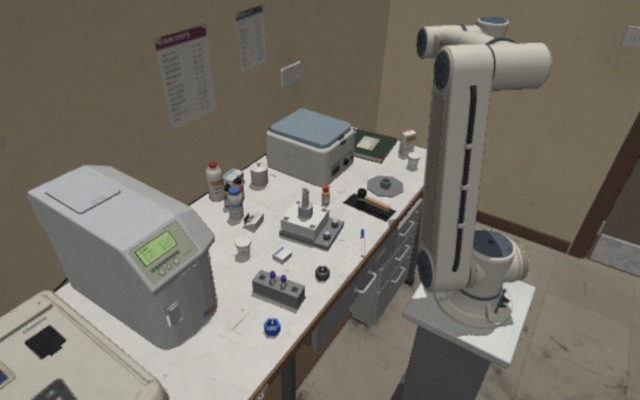

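View pics/wrist0.png

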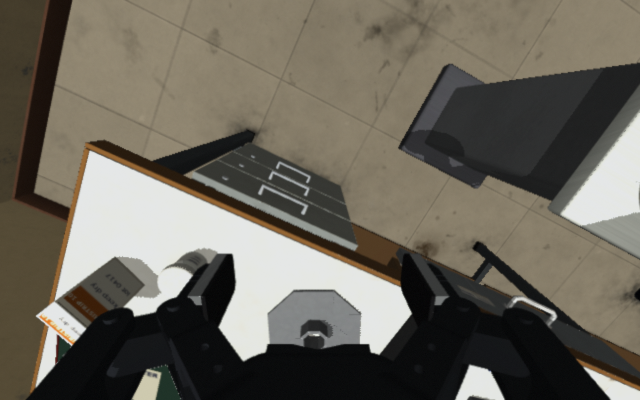

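```bash
python3 - <<'E'
from h import *
crop('top0',175,160,170,105,4.7,'c1'); crop('top0',335,160,120,105,5,'c2'); crop('side0',230,170,200,170,4,'c3')
E
```

```text
(no output)
```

View pics/c1.png

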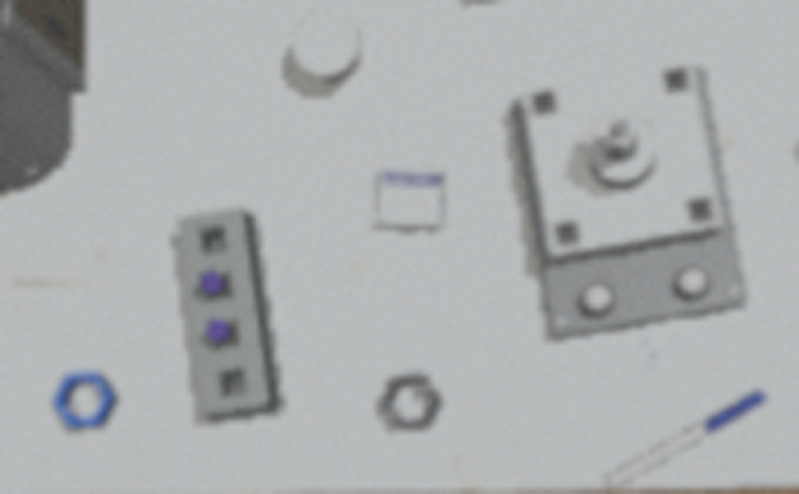

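View pics/c2.png

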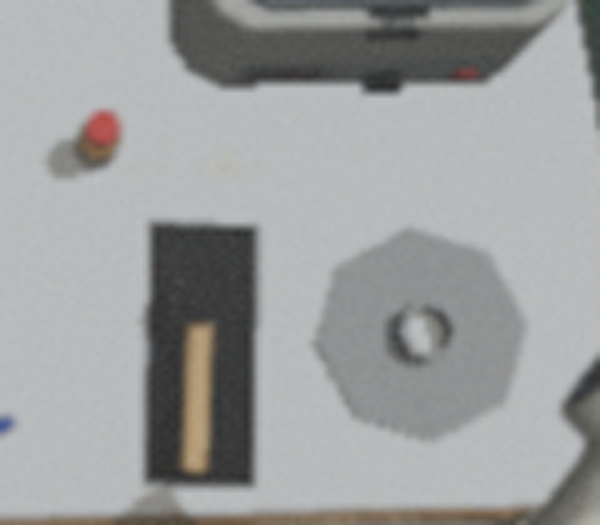

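View pics/c3.png

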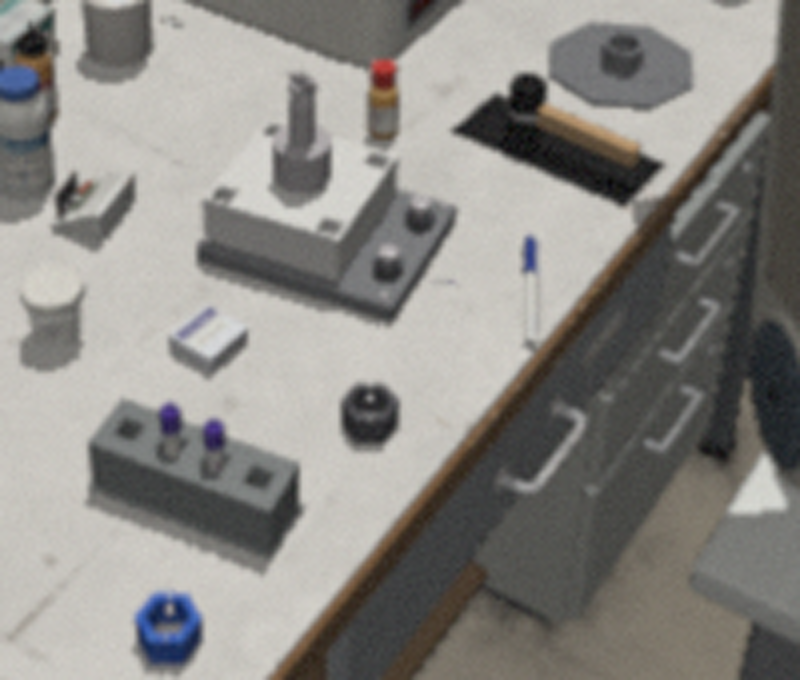

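```bash
cat > m1.py <<'E'
from h import *
np.set_printoptions(precision=4,suppress=True)
im,d,C=load('top0')
def c1(p): return np.array(p)/4.7+np.array([175,160])-0.4
def c2(p): return np.array(p)/5+np.array([335,160])-0.4
H=np.array([[543,103],[676,79],[700,209],[567,233]])  # (+x+y),(+x-y),(-x-y),(-x+y)
P=px2z(C,c1(H),.065);print('holes',P[:,:2])
m=np.array([[50,50],[50,-50],[-50,-50],[-50,50]])/1000.
c=P[:,:2].mean(0);q=P[:,:2]-c;a=np.arctan2((m[:,0]*q[:,1]-m[:,1]*q[:,0]).sum(),(m*q).sum());print('mixer',c,np.degrees(a))
print('stud',px2z(C,c1([[620,128]]),.174),'pegs',px2z(C,c1([[597,297],[693,281]]),.0465)[:,:2])
print('peg pred',c+np.array([[np.cos(a),-np.sin(a)],[np.sin(a),np.cos(a)]])@[-.098,.036])
print('stand holes',px2z(C,c1([[213,238],[232,382]]),.05)[:,:2]);print('stand tubes',px2z(C,c1([[212,283],[218,331]]),.086)[:,:2])
print('nut',px2z(C,c1([[410,402]]),.026)[:,:2]);print('cover sleeve',px2z(C,c2([[418,331]]),.029)[:,:2],'plate',px2z(C,c2([[420,334]]),.005)[:,:2])
print('mat corners',px2z(C,c2([[151,224],[257,227],[253,486],[147,483]]),.003)[:,:2])
print('handle',px2z(C,c2([[202,323],[196,472]]),.047)[:,:2])
E
python3 m1.py
```

```text
holes [[ 0.6337  0.0699]
 [ 0.6503 -0.0294]
 [ 0.5518 -0.0453]
 [ 0.5355  0.0532]]
mixer [0.5928 0.0121] 9.425469798605597
stud [[0.5921 0.012  0.174 ]] pegs [[ 0.4899  0.0321]
 [ 0.5006 -0.0394]]
peg pred [0.4902 0.0316]
stand holes [[0.5384 0.3182]
 [0.4306 0.3027]]
stand tubes [[0.5    0.3112]
 [0.4648 0.3064]]
nut [[0.4156 0.1733]]
cover sleeve [[ 0.4738 -0.3806]] plate [[ 0.4742 -0.3876]]
mat corners [[ 0.5579 -0.1961]
 [ 0.5544 -0.273 ]
 [ 0.368  -0.2626]
 [ 0.3716 -0.187 ]]
handle [[ 0.4804 -0.2242]
 [ 0.3766 -0.2162]]
```

```bash
cat >> h.py <<'E'
def Rdown(phi):  # jaw dir phi (deg), tool x down
    p=np.radians(phi);c,s=np.cos(p),np.sin(p);return np.array([[0,c,s],[0,s,-c],[-1,0,0]])
def plan(x,y,z,phi,s=None):
    """increments from now to TCP(x,y,z), jaw heading phi"""
    s=s or state();T=toolT(s);R0=T[:3,:3]
    cands=[Ro.from_matrix(R0.T@Rdown(phi)).as_rotvec(degrees=True)]
    dp=R0.T@(np.array([x,y,z])-T[:3,3])*100
    n=max(np.linalg.norm(dp)/4.17,np.linalg.norm(cands[0])/7.16)
    print('from',T[:3,3].round(4),'phi',heading(s).round(1),'F',np.round(s['force'],1),'w',round(s['grip_width'],4),'t',round(s['clock'],2))
    print('shift cm',dp.round(2),'turn',cands[0].round(1),'rows>=%.1f'%n)
def heading(s):
    R=Ro.from_quat(s['tool_rot']).as_matrix();return np.degrees(np.arctan2(R[1,1],R[0,1]))
E
python3 - <<'E'
from h import *
np.set_printoptions(precision=4,suppress=True)
print(camera_model('wrist')); s=state(); print(toolT(s),heading(s))
E
```

```text
{'intrinsics': array([[288.7511,   0.    , 317.7369],
       [  0.    , 288.7511, 200.0416],
       [  0.    ,   0.    ,   1.    ]]), 'k1': -0.018200825232130617, 'tool_from_camera': array([[-0.0004, -0.3048,  0.9524, -0.1425],
       [ 1.    ,  0.0009,  0.0007, -0.0009],
       [-0.0011,  0.9524,  0.3048, -0.0783],
       [ 0.    ,  0.    ,  0.    ,  1.    ]])}
[[-0.0006 -0.4401  0.8979  0.242 ]
 [ 0.0012  0.8979  0.4401 -0.4935]
 [-1.      0.0014 -0.      0.2306]
 [ 0.      0.      0.      1.    ]] 116.11290831571203
```

```bash
python3 - <<'E'
from h import *
plan(0.50,0.28,0.24,98)
E
```

```text
from [ 0.242  -0.4935  0.2306] phi 116.1 F [ 0.3 -0.  -0.5] w 0.0855 t 0.15
shift cm [-0.86 58.1  57.21] turn [18.1 -0.  -0.1] rows>=19.6
```

Call:
{"name": "carry_out", "arguments": {
  "increments": "1 -0.2 2.9 2.85 1 0 0; 1 -0.4 5.8 5.7 2 0 0; 1 -0.6 8.7 8.55 3 0 0; 1 -0.8 11.6 11.4 4 0 0; 1 -0.8 14.5 14.25 5 0 0"
}}

```text
clock: 0.57
position: [0.3061, -0.299, 0.2389]
tool_rot: [-0.129, 0.695, 0.129, 0.695]
force: [1.1, -0.2, 0.7]
grip_width: 0.0855
```

Call:
{"name": "carry_out", "arguments": {
  "increments": "1 0 2.9 2.85 1 0 0; 1 0 5.8 5.7 2 0 0; 1 0 8.7 8.55 3 0 0; 1 0 11.6 11.4 4 0 0; 1 0 14.5 14.25 5 0 0"
}}

```text
clock: 0.98
position: [0.3872, -0.1105, 0.2392]
tool_rot: [-0.098, 0.7, 0.099, 0.7]
force: [1.0, -1.0, -0.4]
grip_width: 0.0855
```

```bash
python3 - <<'E'
from h import *
plan(0.50,0.28,0.24,98)
s=state();print(np.degrees(s['joints']).round(1))
E
```

```text
from [ 0.3872 -0.1105  0.2392] phi 106.0 F [ 1.  -1.  -0.4] w 0.0855 t 0.98
shift cm [-3.000e-02  3.443e+01  2.160e+01] turn [ 8.   0.  -0.1] rows>=9.7
[  6.6  -2.6 -12.2  -0.1 -80.4 -80.6]
```

Call:
{"name": "carry_out", "arguments": {
  "increments": "1 0 3.5 2.2 1 0 0; 1 0 7 4.4 2 0 0; 1 0 10.5 6.6 3 0 0; 1 0 14 8.8 4 0 0; 1 0 17.5 11 5 0 0"
}}

```text
clock: 1.4
position: [0.4445, 0.0899, 0.2395]
tool_rot: [-0.067, 0.704, 0.068, 0.704]
force: [1.8, 0.0, 0.2]
grip_width: 0.085
```

```bash
python3 - <<'E'
from h import *
plan(0.50,0.28,0.24,98)
E
```

```text
from [0.4445 0.0899 0.2395] phi 101.0 F [1.8 0.  0.2] w 0.085 t 1.4
shift cm [-0.02 17.61  9.07] turn [ 3.   0.  -0.1] rows>=4.7
```

Call:
{"name": "carry_out", "arguments": {
  "increments": "0 0 4.0 2.1 1 0 0; 0 0 8 4.2 2 0 0; 0 0 12 6.3 3 0 0; 0 0 16 8.2 3 0 0; 0 0 17.6 9.1 3 0 0"
}}

```text
clock: 1.82
position: [0.5003, 0.2828, 0.2391]
tool_rot: [-0.049, 0.706, 0.05, 0.705]
force: [-0.2, -0.4, 0.9]
grip_width: 0.0426
```

Call:
{"name": "carry_out", "arguments": {
  "increments": "0 0 0 0 0 0 0; 0 0 0 0 0 0 0; 0 0 0 0 0 0 0; 0 0 0 0 0 0 0; 0 0 0 0 0 0 0"
}}

```text
clock: 2.23
position: [0.5002, 0.2817, 0.2397]
tool_rot: [-0.048, 0.705, 0.05, 0.705]
force: [0.5, -0.7, -0.3]
grip_width: 0.0428
```

```bash
python3 - <<'E'
from h import *
snap('wrist','w1');plan(0.50,0.28,0.24,98)
E
```

```text
from [0.5003 0.2817 0.2397] phi 98.0 F [-0.5  0.2  0. ] w 0.0429 t 2.28
shift cm [-0.03 -0.16 -0.05] turn [-0.   0.  -0.1] rows>=0.0
```

View pics/w1.png

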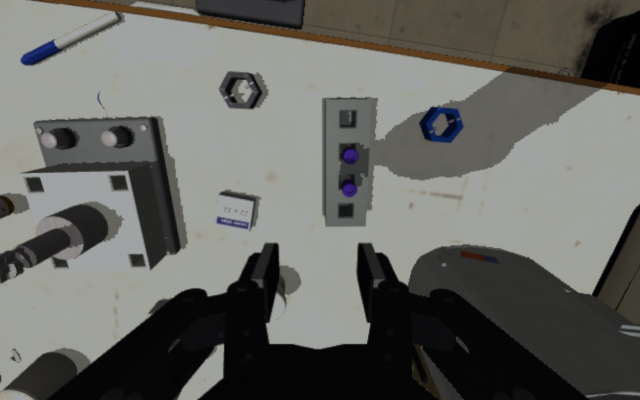

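```bash
python3 - <<'E'
from h import *
crop('w1',310,85,80,150,4,'c4'); crop('w1',210,60,70,60,8,'c5')
E
```

```text
(no output)
```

View pics/c4.png

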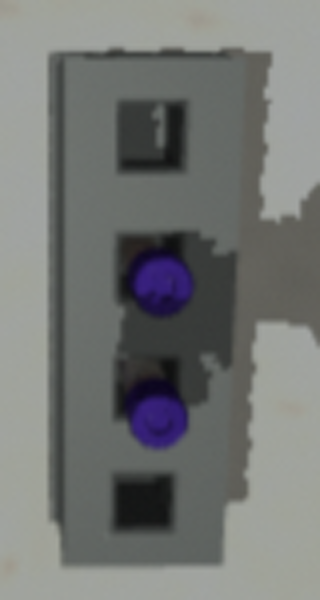

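View pics/c5.png

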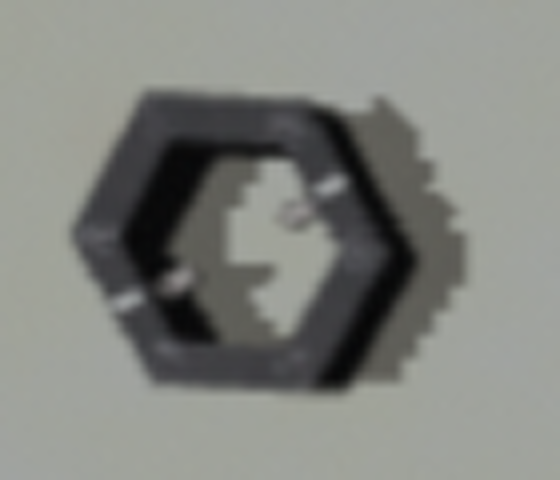

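```bash
python3 - <<'E'
from h import *
np.set_printoptions(precision=4,suppress=True)
im,d,C=load('w1')
f=lambda p,o,k:(np.array(p)+.5)/k+np.array(o)-.5
t=px2z(C,f([[162,287],[157,415]],(310,85),4),.086);print('tubes',t)
h=px2z(C,f([[152,136],[143,502]],(310,85),4),.05);print('stand holes',h, np.degrees(np.arctan2(*(h[1]-h[0])[[1,0]])))
n=px2z(C,f([[330,185],[125,300]],(210,60),8),.026);print('nut marks',n,n.mean(0),np.degrees(np.arctan2(*(n[0]-n[1])[[1,0]])))
e=px2z(C,f([[148,95],[305,100],[385,245],[320,388],[152,380],[74,235]],(210,60),8),.026);print('nut corners',e.mean(0),np.linalg.norm(e-e.mean(0),axis=1))
print(px2d(C,f([[162,287],[157,415]],(310,85),4),d))
E
```

```text
tubes [[0.4656 0.31   0.086 ]
 [0.4994 0.3146 0.086 ]]
stand holes [[0.4297 0.3048 0.05  ]
 [0.5364 0.3205 0.05  ]] 8.340942017825457
nut marks [[0.4063 0.1904 0.026 ]
 [0.426  0.1619 0.026 ]] [0.4162 0.1761 0.026 ] 124.65827099437575
nut corners [0.416  0.1767 0.026 ] [0.0222 0.0225 0.0223 0.0233 0.0231 0.0227]
[[0.4659 0.3102 0.0841]
 [0.4996 0.3147 0.085 ]]
```

```bash
python3 - <<'E'
from h import *
plan(0.4995,0.314,0.057,98.3)
E
```

```text
from [0.5003 0.2817 0.2397] phi 98.0 F [-0.5  0.2  0. ] w 0.0429 t 2.28
shift cm [18.28  3.18  0.36] turn [-0.3  0.  -0.1] rows>=4.5
```

Call:
{"name": "carry_out", "arguments": {
  "increments": "0 3 2 0.36 -0.3 0 0; 0 6 3.18 0.36 -0.3 0 0; 0 9 3.18 0.36 -0.3 0 0; 0 12 3.18 0.36 -0.3 0 0; 0 14 3.18 0.36 -0.3 0 0"
}}

```text
clock: 2.7
position: [0.4982, 0.3126, 0.0972]
tool_rot: [-0.05, 0.706, 0.051, 0.704]
force: [0.1, 0.4, 0.3]
grip_width: 0.0428
```

```bash
python3 - <<'E'
from h import *
snap('wrist','w2');plan(0.4995,0.314,0.057,98.3)
E
```

```text
from [0.4965 0.3114 0.0936] phi 98.2 F [-0.9 -1.3 -4.8] w 0.0422 t 2.75
shift cm [3.66 0.22 0.36] turn [-0.1 -0.5  0.1] rows>=0.9
```

View pics/w2.png

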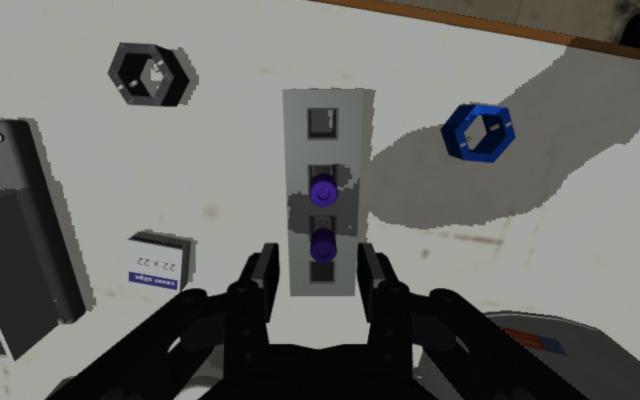

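Call:
{"name": "carry_out", "arguments": {
  "increments": "0 0.2 0.2 0.36 -0.1 -0.5 0; 0 0.2 0.2 0.36 -0.1 -0.5 0; 0 1.5 0.2 0.36 -0.1 -0.5 0; 0 2.7 0.2 0.36 -0.1 -0.5 0; 0 3.6 0.2 0.36 -0.1 -0.5 0"
}}

```text
clock: 3.17
position: [0.5004, 0.3142, 0.0589]
tool_rot: [-0.051, 0.704, 0.051, 0.706]
force: [0.1, 0.4, 0.1]
grip_width: 0.0424
```

```bash
python3 - <<'E'
from h import *
snap('wrist','w3');plan(0.4995,0.314,0.057,98.3)
np.set_printoptions(precision=2,suppress=True)
s=state();T=toolT(s);im,d,C=load('w3')
for p in ([0,0,0],[-.019,0,0],[-.010,0,0]): print(proj(C,(T@np.r_[p,1])[:3]))
E
```

```text
from [0.4993 0.3135 0.0568] phi 98.2 F [-1.1 -0.6 -1. ] w 0.0426 t 3.22
shift cm [-0.02  0.04  0.03] turn [-0.1  0.   0.1] rows>=0.0
[[318.02 252.17]]
[[318.11 270.52]]
[[318.06 261.29]]
```

View pics/w3.png

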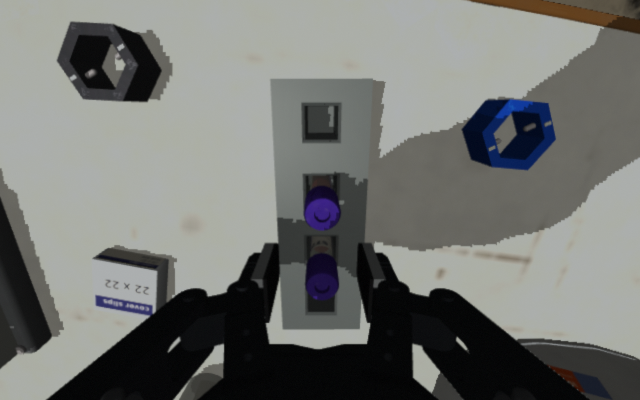

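```bash
python3 - <<'E'
from h import *
im,d,C=load('w3'); print(px2z(C,[[321.5,290]],.086)); 
s=state();T=toolT(s);print(proj(C,(T@np.r_[-.029,0,0,1])[:3]))
crop('w3',290,190,80,140,4,'c6')
E
```

```text
[[0.50312495 0.31571022 0.086     ]]
[[318.17118793 282.15005228]]
```

View pics/c6.png

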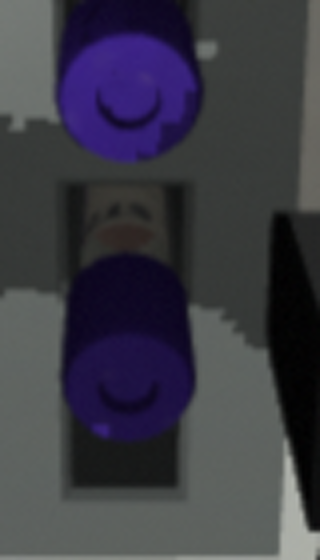

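Call:
{"name": "carry_out", "arguments": {
  "increments": "-1 0 0 0 0 0 0; -1 0 0 0 0 0 0; -1 0 0 0 0 0 0; -1 0 0 0 0 0 0; -1 0 0 0 0 0 0"
}}

```text
clock: 3.63
position: [0.5, 0.314, 0.058]
tool_rot: [-0.051, 0.704, 0.051, 0.706]
force: [0.1, -0.2, 4.5]
grip_width: 0.0145
```

Call:
{"name": "carry_out", "arguments": {
  "increments": "-1 -3 0 0 0 0 0; -1 -7 0 0 0 0 0; -1 -11 0 0 0 0 0; -1 -13 0 0 0 0 0; -1 -13 0 0 0 0 0"
}}

```text
clock: 4.05
position: [0.5022, 0.3156, 0.1947]
tool_rot: [-0.049, 0.701, 0.053, 0.709]
force: [0.1, 0.6, 1.0]
grip_width: 0.014
```

```bash
python3 - <<'E'
from h import *
snap('wrist','w4');plan(0.4995,0.314,0.057,98.3)
s=state();T=toolT(s);im,d,C=load('w4');print(proj(C,(T@np.r_[-.029,0,0,1])[:3]))
crop('w4',240,190,160,120,5,'c7')
E
```

```text
from [0.5009 0.3151 0.1914] phi 98.3 F [-0.2  0.2 -0.6] w 0.0143 t 4.1
shift cm [13.44 -0.13 -0.26] turn [-0.   0.4 -0.2] rows>=3.2
[[318.61589898 280.41590914]]
```

View pics/c7.png

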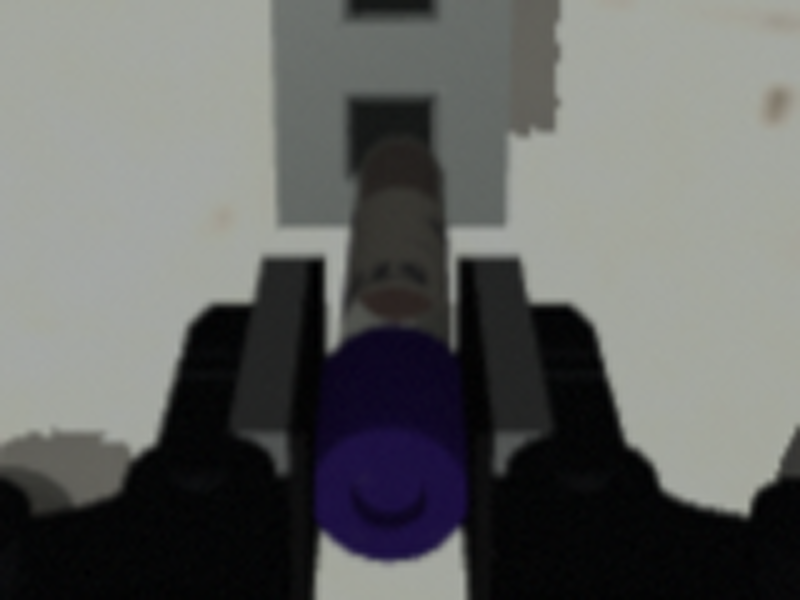

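```bash
python3 - <<'E'
from h import *
plan(0.534,0.0554,0.19,55)
E
```

```text
from [0.5009 0.3151 0.1914] phi 98.3 F [-0.2  0.2 -0.6] w 0.0143 t 4.1
shift cm [  0.06 -26.18  -0.45] turn [43.3  0.4 -0.3] rows>=6.3
```

Call:
{"name": "carry_out", "arguments": {
  "increments": "-1 0 -3 0 6 0 0; -1 0 -7 -0.1 12 0 0; -1 0 -11 -0.2 18 0 0; -1 0 -15 -0.3 24 0 0; -1 0 -19 -0.4 30 0 0"
}}

```text
clock: 4.52
position: [0.5233, 0.1247, 0.1897]
tool_rot: [0.137, 0.693, -0.133, 0.696]
force: [1.4, 0.5, -0.6]
grip_width: 0.0142
```

```bash
python3 - <<'E'
from h import *
plan(0.534,0.0554,0.155,55)
E
```

```text
from [0.5233 0.1247 0.1897] phi 68.0 F [ 1.4  0.5 -0.6] w 0.0142 t 4.52
shift cm [ 3.45 -6.04  3.58] turn [13.   0.2 -0.3] rows>=1.9
```

Call:
{"name": "carry_out", "arguments": {
  "increments": "-1 0 -3 1.8 6 0 0; -1 1.5 -6 3.6 13 0 0; -1 3.4 -6 3.6 13 0.2 0; -1 3.4 -6 3.6 13 0.2 0; -1 3.4 -6 3.6 13 0.2 0"
}}

```text
clock: 4.93
position: [0.5333, 0.0552, 0.1541]
tool_rot: [0.214, 0.675, -0.212, 0.673]
force: [0.2, 0.4, 0.2]
grip_width: 0.0143
```

```bash
python3 - <<'E'
from h import *
snap('wrist','w5');plan(0.534,0.0554,0.155,55)
s=state();T=toolT(s);im,d,C=load('w5');print(proj(C,(T@np.r_[-.029,0,0,1])[:3]),proj(C,(T@np.r_[.052,0,0,1])[:3]))
E
```

```text
from [0.5341 0.0559 0.1554] phi 55.1 F [ 0.3 -0.5 -0.7] w 0.0142 t 4.98
shift cm [ 0.04 -0.05  0.02] turn [ 0.1 -0.1 -0.2] rows>=0.0
[[320.81597186 288.01714761]] [[319.99963708 221.29893209]]
```

View pics/w5.png

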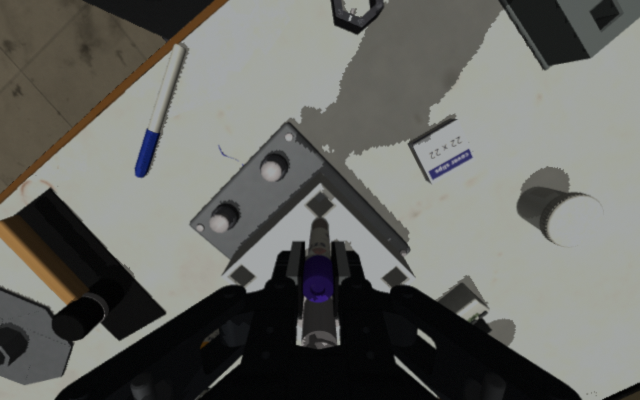

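```bash
cat >> h.py <<'E'
def tcam():
    c=camera_model('wrist');return np.array(c['intrinsics']),c['k1'],np.array(c['tool_from_camera'])
def px2tx(uv,tx):  # pixel to tool coords at plane tool x=tx
    K,k1,W=tcam();s=slopes(K,k1,uv);d=np.c_[s,np.ones(len(s))]@W[:3,:3].T;o=W[:3,3];return o+d*((tx-o[0])/d[:,0])[:,None]
def projt(P): return proj(tcam(),P)
E
python3 - <<'E'
from h import *
crop('w5',270,170,100,140,4.2,'c8')
print(projt([[-.029,0,0],[.052,0,0],[0,0,0]]))
E
```

```text
[[318.48839671 285.97282395]
 [318.32103658 220.16519605]
 [318.41008228 255.12911764]]
```

View pics/c8.png

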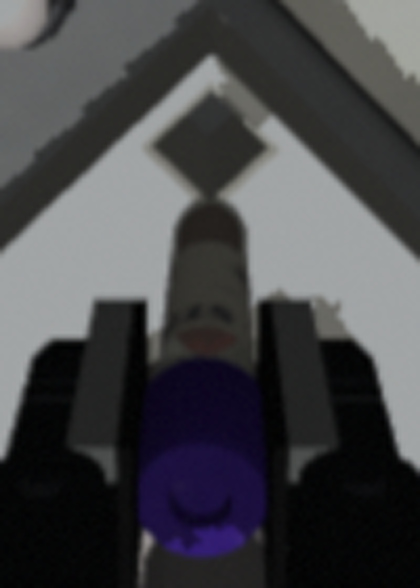

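```bash
python3 - <<'E'
from h import *
np.set_printoptions(precision=4,suppress=True)
print('hole',px2tx([[320.2,205]],.0897),'tipedge',px2tx([[320,218.3]],.049),'cap',px2tx([[318.3,288.6]],-.028))
print(projt([[.046,0,0],[.046,0,-.0063],[.046,0,-.0033],[.052,0,0]]))
E
```

```text
hole [[0.0897 0.0016 0.0012]] tipedge [[ 0.049   0.0012 -0.0026]] cap [[-0.028  -0.0001  0.0021]]
[[318.3291 223.3318]
 [318.3443 214.9482]
 [318.3371 218.9605]
 [318.321  220.1652]]
```

Call:
{"name": "carry_out", "arguments": {
  "increments": "-1 1 0 -0.1 0 0 0; -1 2 0.05 -0.2 0 0 0; -1 3 0.05 -0.2 0 0 0; -1 3.2 0.05 -0.2 0 0 0; -1 3.2 0.05 -0.2 0 0 0"
}}

```text
clock: 5.4
position: [0.532, 0.0578, 0.1221]
tool_rot: [0.213, 0.675, -0.211, 0.674]
force: [-0.1, -0.3, -0.6]
grip_width: 0.0141
```

```bash
python3 - <<'E'
from h import *
snap('wrist','w6');plan(0.534,0.0554,0.155,55)
crop('w6',270,170,100,140,4.2,'c9')
E
```

```text
from [0.5326 0.0578 0.123 ] phi 55.1 F [ 0.4 -0.3 -0.6] w 0.0145 t 5.45
shift cm [-3.2  -0.1   0.24] turn [ 0.1 -0.1 -0.2] rows>=0.8
```

View pics/c9.png

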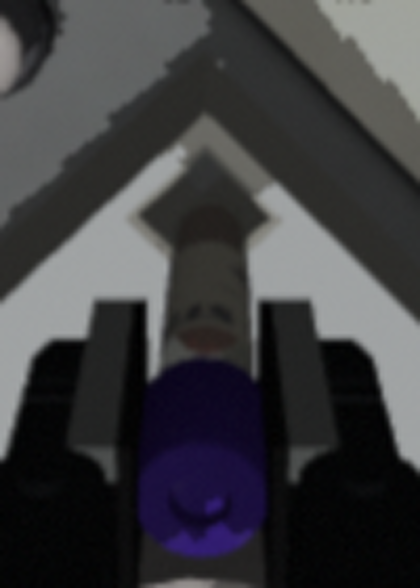

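```bash
python3 - <<'E'
from h import *
np.set_printoptions(precision=4,suppress=True)
print('hole',px2tx([[318.8,221.2],[303,221.2],[334.5,221.2],[319,206]],.0578))
print('tip',px2tx([[311.5,228],[328.5,228]],.046))
E
```

```text
hole [[ 0.0578  0.0004  0.0031]
 [ 0.0578 -0.0114  0.0032]
 [ 0.0578  0.0121  0.0031]
 [ 0.0578  0.0005 -0.0088]]
tip [[ 0.046  -0.0048  0.0036]
 [ 0.046   0.0072  0.0036]]
```

Call:
{"name": "carry_out", "arguments": {
  "increments": "-1 0.6 -0.08 0 0 0 0; -1 1.5 -0.08 0 0 0 0; -1 2.5 -0.08 0 0 0 0; -1 3.5 -0.08 0 0 0 0; -1 4 -0.08 0 0 0 0"
}}

```text
clock: 5.87
position: [0.5311, 0.057, 0.0808]
tool_rot: [0.213, 0.676, -0.211, 0.673]
force: [-0.1, -0.2, -0.1]
grip_width: 0.0142
```

Call:
{"name": "carry_out", "arguments": {
  "increments": "-1 0.5 0 0 0 0 0; -1 0.7 0 0 0 0 0; -1 0.7 0 0 0 0 0; -0.2 0.7 0 0 0 0 0; -0.2 0.7 0 0 0 0 0"
}}

```text
clock: 6.28
position: [0.5312, 0.0571, 0.0741]
tool_rot: [0.213, 0.676, -0.211, 0.673]
force: [-0.0, 0.1, -0.3]
grip_width: 0.0341
```

Call:
{"name": "carry_out", "arguments": {
  "increments": "-0.2 0 0 0 0 0 0; -0.2 -3 0 0 0 0 0; -0.2 -7 0 0 0 0 0; -0.2 -11 0 0 0 0 0; -0.2 -12 0 0 0 0 0"
}}

```text
clock: 6.7
position: [0.5346, 0.0568, 0.2014]
tool_rot: [0.215, 0.672, -0.209, 0.677]
force: [1.1, -0.1, 0.8]
grip_width: 0.0345
```

```bash
python3 - <<'E'
from h import *
snap('wrist','w7');plan(0.4655,0.311,0.19,98.3)
E
```

```text
from [0.5345 0.0571 0.2009] phi 55.1 F [ 0.4 -0.1  2.1] w 0.0339 t 6.75
shift cm [  1.17  16.87 -20.2 ] turn [-43.2   0.5  -0.5] rows>=6.3
```

View pics/w7.png

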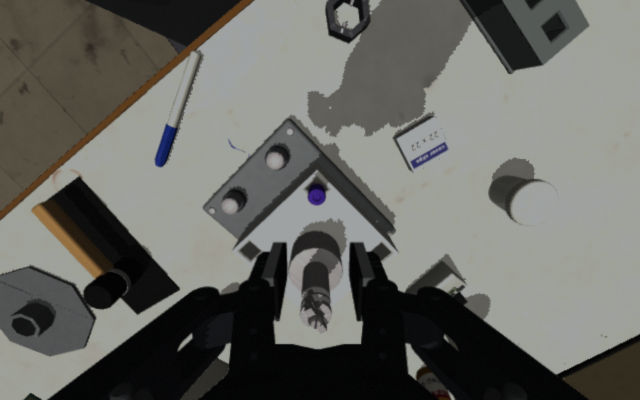

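Call:
{"name": "carry_out", "arguments": {
  "increments": "-0.2 0 2.5 -3 -6.5 0 0; -0.2 0 5 -6 -13 0 0; -0.2 0.2 7.6 -9 -19.5 0 0; -0.2 0.4 10.2 -12 -26 0.2 0; -0.2 0.6 12.8 -15 -32.5 0.4 0"
}}

```text
clock: 7.17
position: [0.484, 0.2496, 0.1959]
tool_rot: [0.016, 0.706, -0.01, 0.708]
force: [1.2, 0.2, -0.1]
grip_width: 0.0341
```

```bash
python3 - <<'E'
from h import *
plan(0.4675,0.311,0.12,98.3)
E
```

```text
from [0.484  0.2496 0.1959] phi 87.9 F [ 1.2  0.2 -0.1] w 0.0341 t 7.17
shift cm [ 7.64  6.01 -1.9 ] turn [-10.4   0.2  -0.5] rows>=2.4
```

Call:
{"name": "carry_out", "arguments": {
  "increments": "-0.1 1 3 -1 -6 0 0; -0.1 4 6 -1.9 -10.4 0 0; -0.1 7.6 6 -1.9 -10.4 0 -0.3; -0.1 7.6 6 -1.9 -10.4 0 -0.3; -0.1 7.6 6 -1.9 -10.4 0 -0.3"
}}

```text
clock: 7.58
position: [0.4666, 0.3101, 0.1193]
tool_rot: [-0.051, 0.705, 0.051, 0.706]
force: [0.0, -0.0, 0.8]
grip_width: 0.0387
```

```bash
python3 - <<'E'
from h import *
snap('wrist','w8');plan(0.4675,0.311,0.057,98.3)
crop('w8',270,170,100,140,4.2,'c10')
E
```

```text
from [0.4682 0.3107 0.1216] phi 98.3 F [ 0.3 -0.4  1. ] w 0.0385 t 7.63
shift cm [ 6.46  0.03 -0.09] turn [ 0.   0.3 -0.1] rows>=1.5
```

View pics/c10.png

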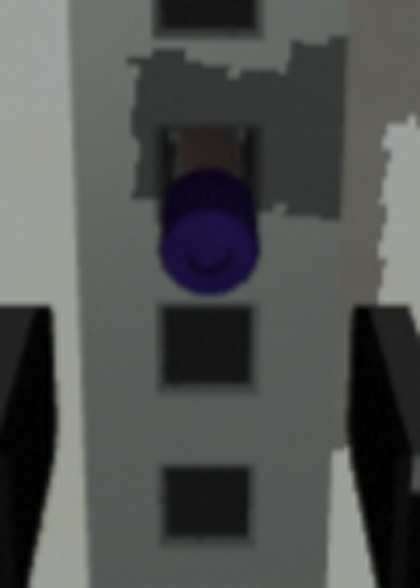

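```bash
python3 - <<'E'
from h import *
print(px2tx([[320,229.5]],.0347))
E
```

```text
[[ 0.0347      0.00080086 -0.00074303]]
```

Call:
{"name": "carry_out", "arguments": {
  "increments": "-0.1 1.5 0.05 -0.05 0 0 0; -0.1 3.5 0.05 -0.1 0 0 0; -0.1 5.3 0.05 -0.1 0 0 0; -0.1 6.4 0.05 -0.1 0 0 0; -0.1 6.4 0.05 -0.1 0 0 0"
}}

```text
clock: 8.05
position: [0.4681, 0.3104, 0.058]
tool_rot: [-0.05, 0.703, 0.052, 0.707]
force: [0.5, 0.1, -0.2]
grip_width: 0.0384
```

Call:
{"name": "carry_out", "arguments": {
  "increments": "-1 0 0 0 0 0 0; -1 0 0 0 0 0 0; -1 0 0 0 0 0 0; -1 0 0 0 0 0 0; -1 0 0 0 0 0 0"
}}

```text
clock: 8.47
position: [0.4698, 0.3111, 0.0607]
tool_rot: [-0.049, 0.702, 0.052, 0.709]
force: [0.1, -1.4, 7.3]
grip_width: 0.0141
```

Call:
{"name": "carry_out", "arguments": {
  "increments": "-1 -3 0 0 0 0 0; -1 -7 0 0 0 0 0; -1 -11 0 0 0 0 0; -1 -13 0 0 0 0 0; -1 -13 0 0 0 0 0"
}}

```text
clock: 8.88
position: [0.4713, 0.3122, 0.1983]
tool_rot: [-0.047, 0.698, 0.055, 0.712]
force: [0.2, 1.1, 0.1]
grip_width: 0.014
```

```bash
python3 - <<'E'
from h import *
plan(0.548,-0.045,0.19,144)
E
```

```text
from [0.4713 0.3122 0.1983] phi 98.3 F [0.2 1.1 0.1] w 0.014 t 8.88
shift cm [  0.48 -36.45   2.45] turn [-45.7   1.4  -0.1] rows>=8.8
```

Call:
{"name": "carry_out", "arguments": {
  "increments": "-1 0 -4 0.3 -5.2 0.3 0; -1 0 -8.1 0.6 -10.4 0.6 0; -1 0 -12.2 0.9 -15.6 0.9 0; -1 0 -16.3 1.2 -20.8 1.2 0; -1 0 -20.4 1.4 -26 1.4 0"
}}

```text
clock: 9.3
position: [0.5146, 0.1106, 0.1971]
tool_rot: [-0.208, 0.675, 0.212, 0.675]
force: [1.6, -0.3, -1.4]
grip_width: 0.0142
```

```bash
python3 - <<'E'
from h import *
plan(0.5515,-0.044,0.155,144)
E
```

```text
from [0.5146 0.1106 0.1971] phi 124.5 F [ 1.6 -0.3 -1.4] w 0.0142 t 9.3
shift cm [  4.11 -14.85  -5.73] turn [-19.5   0.1  -0.3] rows>=3.9
```

Call:
{"name": "carry_out", "arguments": {
  "increments": "-1 0 -3.7 -1.4 -5 0 0; -1 0 -7.4 -2.9 -10 0 0; -1 0 -11.1 -4.3 -15 0 -0.2; -1 1 -14.8 -5.7 -19.5 0 -0.3; -1 3.5 -14.8 -5.7 -19.5 0 -0.3"
}}

```text
clock: 9.72
position: [0.5544, -0.0494, 0.1645]
tool_rot: [-0.323, 0.627, 0.32, 0.633]
force: [1.0, 1.1, -0.2]
grip_width: 0.0141
```

Call:
{"name": "carry_out", "arguments": {
  "increments": "-1 0.6 0 0 0 0 0; -1 0.6 0 0 0 0 0; -1 0.6 0 0 0 0 0; -1 0.6 0 0 0 0 0; -1 0.6 0 0 0 0 0"
}}

```text
clock: 10.13
position: [0.5552, -0.0483, 0.16]
tool_rot: [-0.324, 0.626, 0.32, 0.633]
force: [0.5, -0.0, 0.1]
grip_width: 0.0138
```

```bash
python3 - <<'E'
from h import *
snap('wrist','w9');plan(0.5515,-0.044,0.155,144)
crop('w9',270,170,100,140,4.2,'c11')
E
```

```text
from [ 0.5551 -0.0484  0.1597] phi 144.1 F [-0.4  0.2 -0.3] w 0.0141 t 10.18
shift cm [0.47 0.55 0.14] turn [0.1 0.4 0.5] rows>=0.2
```

View pics/c11.png

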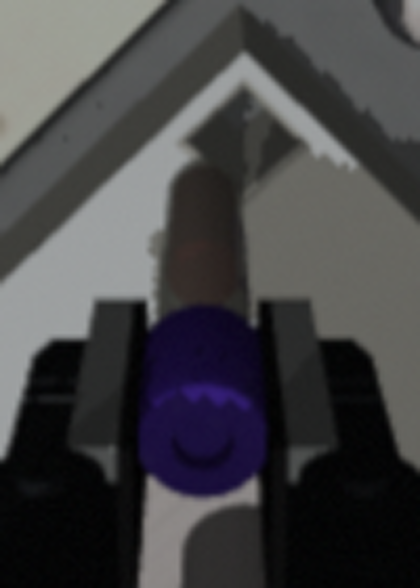

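```bash
python3 - <<'E'
from h import *
np.set_printoptions(precision=4,suppress=True)
print('hole',px2tx([[328.1,204]],.0947),'tip',px2tx([[310,218],[328.5,218]],.047),px2tx([[319,209.3]],.049))
E
```

```text
hole [[0.0947 0.0085 0.0009]] tip [[ 0.047  -0.006  -0.0047]
 [ 0.047   0.007  -0.0047]] [[ 0.049   0.0003 -0.0105]]
```

Call:
{"name": "carry_out", "arguments": {
  "increments": "-1 1 0.4 0.25 0 0 0; -1 2 0.8 0.5 0 0.4 0.4; -1 3 0.8 0.5 0 0.4 0.4; -1 3.6 0.8 0.5 0 0.4 0.4; -1 3.6 0.8 0.5 0 0.4 0.4"
}}

```text
clock: 10.6
position: [0.5506, -0.0395, 0.1213]
tool_rot: [-0.322, 0.631, 0.322, 0.629]
force: [0.7, -0.4, 0.1]
grip_width: 0.0142
```

```bash
python3 - <<'E'
from h import *
snap('wrist','w10');plan(0.5515,-0.044,0.155,144)
crop('w10',270,170,100,140,4.2,'c12')
E
```

```text
from [ 0.5512 -0.0397  0.1224] phi 144.2 F [ 0.4 -0.1 -0. ] w 0.0137 t 10.65
shift cm [-3.26 -0.28 -0.34] turn [ 0.2 -0.1  0. ] rows>=0.8
```

View pics/c12.png

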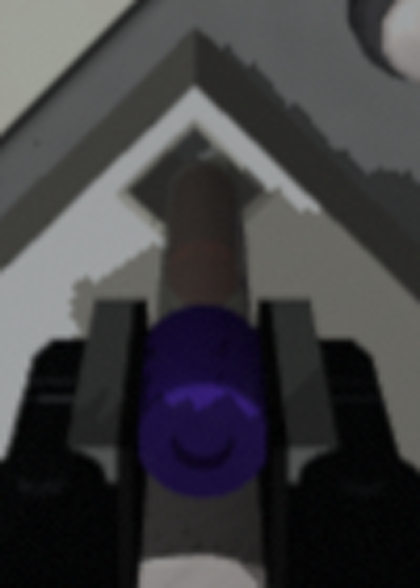

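```bash
python3 - <<'E'
from h import *
np.set_printoptions(precision=4,suppress=True)
print('hole',px2tx([[316.4,215.2]],.0574),'tip',px2tx([[310,218],[328.5,218]],.047))
E
```

```text
hole [[ 0.0574 -0.0015 -0.0029]] tip [[ 0.047  -0.006  -0.0047]
 [ 0.047   0.007  -0.0047]]
```

Call:
{"name": "carry_out", "arguments": {
  "increments": "-1 0.4 -0.18 0.12 0 0 0; -1 1.2 -0.18 0.12 0 0 0; -1 2.2 -0.18 0.12 0 0 0; -1 3.2 -0.18 0.12 0 0 0; -1 3.9 -0.18 0.12 0 0 0"
}}

```text
clock: 11.07
position: [0.5526, -0.0399, 0.0816]
tool_rot: [-0.322, 0.631, 0.322, 0.628]
force: [-0.2, 0.4, -1.2]
grip_width: 0.0141
```

Call:
{"name": "carry_out", "arguments": {
  "increments": "-1 0.3 0 0 0 0 0; -1 0.6 0 0 0 0 0; -1 0.8 0 0 0 0 0; -1 0.8 0 0 0 0 0; -1 0.8 0 0 0 0 0"
}}

```text
clock: 11.48
position: [0.5532, -0.04, 0.0756]
tool_rot: [-0.323, 0.63, 0.321, 0.629]
force: [-3.8, 1.5, 11.6]
grip_width: 0.0143
```

Call:
{"name": "carry_out", "arguments": {
  "increments": "-0.2 0 0 0 0 0 0; -0.2 0 0 0 0 0 0; -0.2 -1 0 0 0 0 0; -0.2 -4 0 0 0 0 0; -0.2 -8 0 0 0 0 0"
}}

```text
clock: 11.9
position: [0.551, -0.0401, 0.1539]
tool_rot: [-0.321, 0.633, 0.322, 0.627]
force: [1.8, 0.2, 1.1]
grip_width: 0.0345
```

Call:
{"name": "carry_out", "arguments": {
  "increments": "-0.2 -4 0 0 0 0 0; -0.2 -6 0 0 0 0 0; -0.2 -6 0 0 0 0 0; -0.2 -6 0 0 0 0 0; -0.2 -6 0 0 0 0 0"
}}

```text
clock: 12.32
position: [0.551, -0.0398, 0.2134]
tool_rot: [-0.321, 0.633, 0.323, 0.626]
force: [-0.0, 0.8, -0.4]
grip_width: 0.0343
```

```bash
python3 - <<'E'
from h import *
snap('wrist','w11');plan(0.50,-0.37,0.22,98)
print(np.degrees(state()['joints']).round(1))
E
```

```text
from [ 0.5508 -0.0398  0.2129] phi 144.1 F [ 0.4  0.2 -0.7] w 0.0342 t 12.37
shift cm [ -0.57 -15.22 -29.74] turn [46.1 -0.6 -0.2] rows>=8.0
[ 12.1  15.6   4.9   0.  -79.9 -48. ]
```

View pics/w11.png

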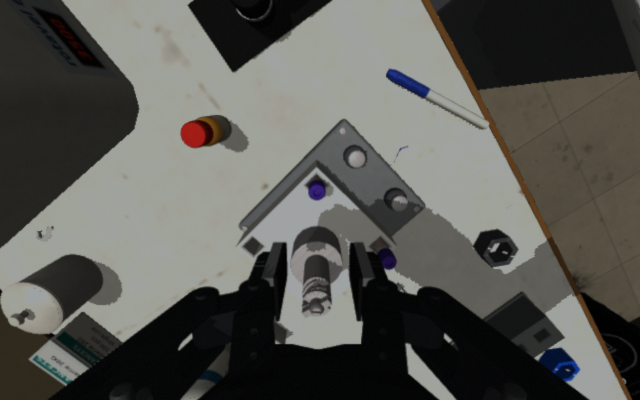

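Call:
{"name": "carry_out", "arguments": {
  "increments": "0.5 0 -1.8 -3.6 5.7 0 0; 0.5 0 -3.6 -7.2 11.4 0 0; 0.5 0 -5.4 -10.8 17 0 0; 0.5 0 -7.2 -14.4 23 0 0; 0.5 -0.5 -9 -18 29 -0.3 0"
}}

```text
clock: 12.78
position: [0.5168, -0.2396, 0.2164]
tool_rot: [-0.151, 0.694, 0.154, 0.687]
force: [0.5, -0.4, -0.4]
grip_width: 0.0641
```

```bash
python3 - <<'E'
from h import *
plan(0.51,-0.37,0.22,98)
print(np.degrees(state()['joints']).round(1))
E
```

```text
from [ 0.5168 -0.2396  0.2164] phi 114.9 F [ 0.5 -0.4 -0.4] w 0.0641 t 12.78
shift cm [ -0.37 -11.54  -6.11] turn [16.9 -0.6 -0.3] rows>=3.1
[ -9.1  17.6   8.1  -0.  -81.1 -56. ]
```

Call:
{"name": "carry_out", "arguments": {
  "increments": "0.5 -0.2 -3.6 -1.9 5.5 0 0; 0.5 -0.3 -7.2 -3.9 11 -0.3 0; 0.5 -0.3 -10.5 -5.6 16 -0.6 -0.3; 0.5 -0.3 -11.5 -6.1 17 -0.6 -0.3; 0.5 -0.3 -11.5 -6.1 17 -0.6 -0.3"
}}

```text
clock: 13.2
position: [0.5083, -0.3723, 0.2168]
tool_rot: [-0.046, 0.707, 0.047, 0.704]
force: [0.1, 0.4, -0.6]
grip_width: 0.0636
```

```bash
python3 - <<'E'
from h import *
snap('wrist','w12');plan(0.51,-0.37,0.22,98)
E
```

```text
from [ 0.5089 -0.3705  0.2172] phi 97.8 F [ 0.6  0.5 -0.4] w 0.0641 t 13.25
shift cm [-0.28  0.04  0.12] turn [-0.2 -0.1 -0.1] rows>=0.1
```

View pics/w12.png

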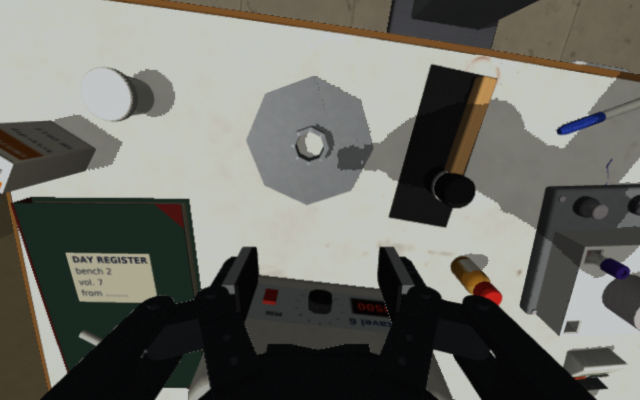

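```bash
python3 - <<'E'
from h import *
crop('w12',235,65,150,150,4,'c13');crop('w12',380,50,130,190,3.1,'c14')
E
```

```text
(no output)
```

View pics/c13.png

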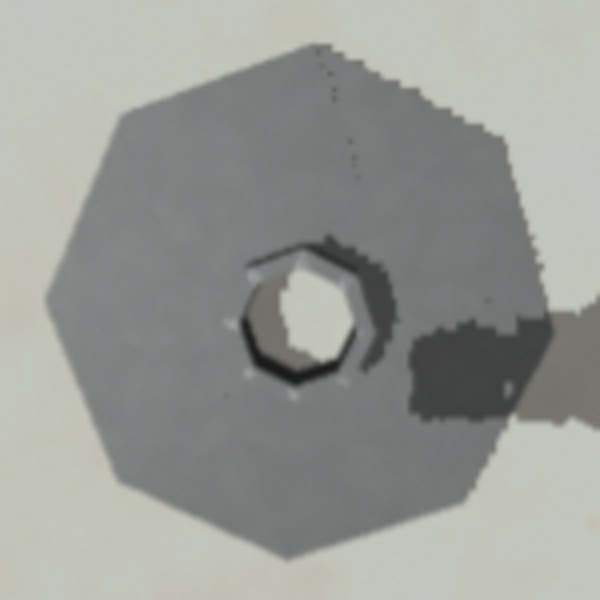

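View pics/c14.png

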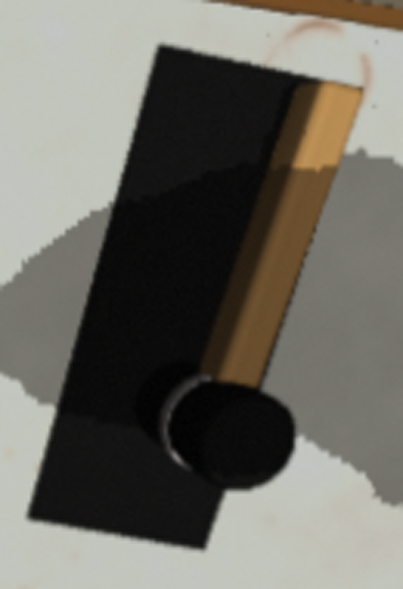

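```bash
python3 - <<'E'
from h import *
np.set_printoptions(precision=4,suppress=True)
im,d,C=load('w12')
f=lambda p,o,k:(np.array(p)+.5)/k+np.array(o)-.5
e=px2z(C,f([[318,45],[505,138],[553,328],[466,500],[288,558],[118,480],[46,300],[122,113]],(235,65),4),.005)[:,:2]
c=e.mean(0);a=np.degrees(np.arctan2(*(e-c).T[::-1]));print(c,a,np.linalg.norm(e-c,axis=1)*1000)
print('vertex angle mod45',np.mod(a,45), 'flat dirs',np.mod(a+22.5,45))
sv=px2z(C,f([[229,323],[250,374],[294,396],[345,380]],(235,65),4),.029)[:,:2];a=np.degrees(np.arctan2(*(sv-c).T[::-1]));print(sv,a,np.linalg.norm(sv-c,axis=1)*1000)
print(px2z(C,f([[299,313]],(235,65),4),.029))
# mallet: head top z .067, handle top z .047
print('head',px2z(C,f([[247,437]],(380,50),3.1),.067),'handle end edges',px2z(C,f([[322,83],[363,90]],(380,50),3.1),.047),'handle mid near head',px2z(C,f([[216,378],[258,388]],(380,50),3.1),.047))
print('mat',px2z(C,f([[160,45],[30,517],[206,548]],(380,50),3.1),.003))
E
```

```text
[ 0.4727 -0.3868] [-176.1803  138.4264   94.9632   49.4517    3.8821  -41.1439  -85.9028
 -130.72  ] [76.3915 78.4048 76.5096 77.7101 77.551  77.9603 77.5279 77.6309]
vertex angle mod45 [3.8197 3.4264 4.9632 4.4517 3.8821 3.8561 4.0972 4.28  ] flat dirs [26.3197 25.9264 27.4632 26.9517 26.3821 26.3561 26.5972 26.78  ]
[[ 0.4746 -0.4068]
 [ 0.4882 -0.3993]
 [ 0.4929 -0.386 ]
 [ 0.4863 -0.372 ]] [-84.44   -38.7363   2.3075  47.2465] [20.1201 19.9655 20.2346 20.1185]
[[ 0.4692 -0.3875  0.029 ]]
head [[ 0.493  -0.2238  0.067 ]] handle end edges [[ 0.3776 -0.2215  0.047 ]
 [ 0.3777 -0.2075  0.047 ]] handle mid near head [[ 0.4774 -0.23    0.047 ]
 [ 0.4789 -0.214   0.047 ]]
mat [[ 0.3659 -0.2618  0.003 ]
 [ 0.5532 -0.2712  0.003 ]
 [ 0.5571 -0.1925  0.003 ]]
```

```bash
python3 - <<'E'
from h import *
plan(0.4725,-0.3868,0.08,116.5)
E
```

```text
from [ 0.5089 -0.3705  0.2172] phi 97.8 F [ 0.6  0.5 -0.4] w 0.0641 t 13.25
shift cm [13.73 -1.14 -3.79] turn [-18.7  -0.1  -0.1] rows>=3.4
```

Call:
{"name": "carry_out", "arguments": {
  "increments": "0.5 3 -0.4 -1.2 -6 0 0; 0.5 6.5 -0.8 -2.4 -12 0 0; 0.5 10 -1.1 -3.8 -18.7 0 0; 0.5 13.5 -1.1 -3.8 -18.7 0 0; 0.5 13.5 -1.1 -3.8 -18.7 0 0"
}}

```text
clock: 13.67
position: [0.4676, -0.3821, 0.0745]
tool_rot: [-0.157, 0.693, 0.167, 0.684]
force: [-0.7, 1.6, -1.4]
grip_width: 0.064
```

Call:
{"name": "carry_out", "arguments": {
  "increments": "0.5 0 0 0 0 0 0; 0.5 0 0 0 0 0 0; 0.5 0 0 0 0 0 0; 0.5 0 0 0 0 0 0; 0.5 0 0 0 0 0 0"
}}

```text
clock: 14.08
position: [0.4689, -0.3824, 0.0763]
tool_rot: [-0.158, 0.692, 0.166, 0.685]
force: [-1.1, 0.6, 0.6]
grip_width: 0.0639
```

```bash
python3 - <<'E'
from h import *
snap('wrist','w13');plan(0.4725,-0.3868,0.0075,116.5);print(projt([[.05,0,0],[.074,0,0],[.079,0,0]]))
crop('w13',180,90,270,200,2.9,'c15')
E
```

```text
from [ 0.4686 -0.3823  0.0759] phi 116.5 F [ 0.1 -0.4  0.5] w 0.0641 t 14.13
shift cm [ 6.83 -0.67  0.19] turn [-0.  -0.4 -0.8] rows>=1.6
[[318.71888349 222.20227385]
 [318.60965174 210.82207871]
 [318.58956464 208.72981833]]
```

View pics/c15.png

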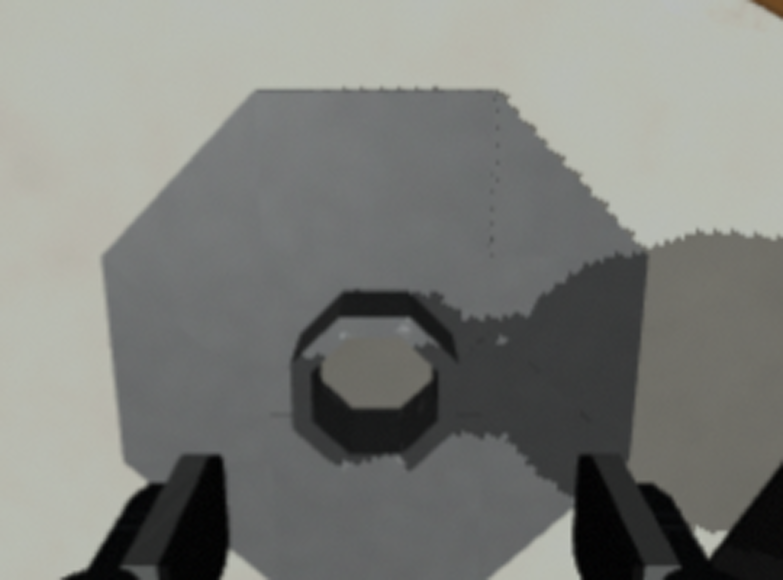

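```bash
python3 - <<'E'
from h import *
np.set_printoptions(precision=4,suppress=True)
f=lambda p,o,k:(np.array(p)+.5)/k+np.array(o)-.5
print(px2tx(f([[375,388],[291,388],[457,388],[375,318],[375,465]],(180,90),2.9),.047))
print(px2tx(f([[103,258],[649,248],[255,90],[498,90],[124,462],[630,460]],(180,90),2.9),.071))
E
```

```text
[[ 0.047  -0.0069 -0.0003]
 [ 0.047  -0.0274 -0.0002]
 [ 0.047   0.0131 -0.0003]
 [ 0.047  -0.0068 -0.0182]
 [ 0.047  -0.0071  0.0206]]
[[ 0.071  -0.0787 -0.027 ]
 [ 0.071   0.0642 -0.0298]
 [ 0.071  -0.0366 -0.0695]
 [ 0.071   0.0233 -0.0695]
 [ 0.071  -0.0791  0.0324]
 [ 0.071   0.0644  0.0316]]
```

Call:
{"name": "carry_out", "arguments": {
  "increments": "0.5 0 -0.4 0.1 0 -0.2 -0.4; 0.5 1 -0.7 0.15 0 -0.4 -0.8; 0.5 3 -0.7 0.15 0 -0.4 -0.8; 0.5 5 -0.7 0.15 0 -0.4 -0.8; 0.5 5.5 -0.7 0.15 0 -0.4 -0.8"
}}

```text
clock: 14.55
position: [0.4709, -0.3865, 0.0181]
tool_rot: [-0.161, 0.689, 0.163, 0.687]
force: [-0.7, 0.6, -0.6]
grip_width: 0.0643
```

```bash
python3 - <<'E'
from h import *
snap('wrist','w14');plan(0.4725,-0.3868,0.0075,116.5)
crop('w14',180,90,270,200,2.9,'c16')
E
```

```text
from [ 0.471  -0.3867  0.0184] phi 116.5 F [-0.5 -0.4 -1. ] w 0.0641 t 14.6
shift cm [ 1.09 -0.08  0.14] turn [-0.  -0.1 -0.2] rows>=0.3
```

View pics/c16.png

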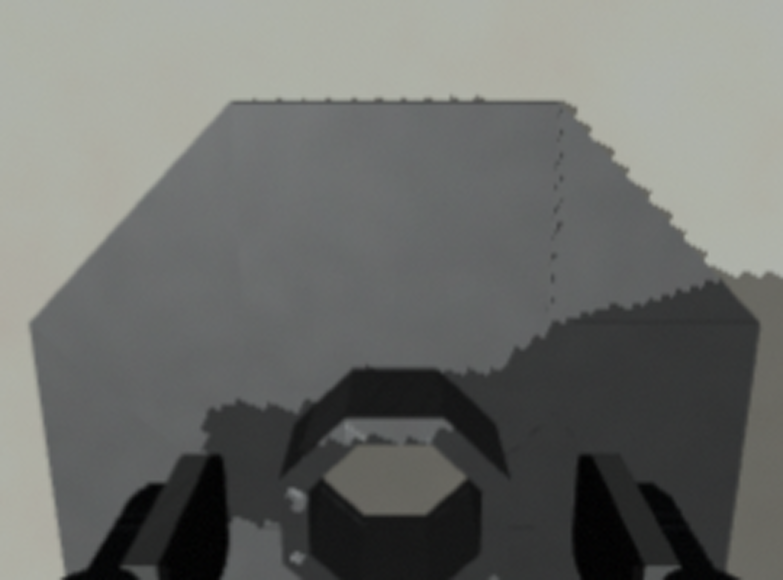

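Call:
{"name": "carry_out", "arguments": {
  "increments": "0.5 0.4 -0.08 0.05 0 0 0; 0.5 0.8 -0.08 0.1 0 0 0; 0.5 1.1 -0.08 0.1 0 0 0; 0.5 1.1 -0.08 0.1 0 0 0; 0.2 1.1 -0.08 0.1 0 0 0"
}}

```text
clock: 15.02
position: [0.4725, -0.3871, 0.0079]
tool_rot: [-0.161, 0.689, 0.163, 0.687]
force: [0.5, 0.3, 0.2]
grip_width: 0.0536
```

Call:
{"name": "carry_out", "arguments": {
  "increments": "-1 0 0 0 0 0 0; -1 0 0 0 0 0 0; -1 0 0 0 0 0 0; -1 0 0 0 0 0 0; -1 0 0 0 0 0 0"
}}

```text
clock: 15.43
position: [0.4729, -0.3873, 0.0087]
tool_rot: [-0.162, 0.689, 0.162, 0.688]
force: [-0.1, 1.7, 6.3]
grip_width: 0.0397
```

```bash
python3 - <<'E'
from h import *
plan(0.4725,-0.3868,0.0075,116.5);print(state()['wrist_torque'])
E
```

```text
from [ 0.4729 -0.3873  0.0087] phi 116.5 F [-0.1  1.7  6.3] w 0.0397 t 15.43
shift cm [ 0.12  0.07 -0.01] turn [-0.  -0.1 -0.1] rows>=0.0
[0.57680132 0.22871643 0.06294925]
```

Call:
{"name": "carry_out", "arguments": {
  "increments": "-1 -1 0 0 0 0 0; -1 -4 0 0 0 0 0; -1 -8 0 0 0 0 0; -1 -12 0 0 0 0 0; -1 -16 0 0 0 0 0"
}}

```text
clock: 15.85
position: [0.4725, -0.3871, 0.1704]
tool_rot: [-0.161, 0.689, 0.163, 0.687]
force: [0.9, -1.3, -1.4]
grip_width: 0.0395
```

Call:
{"name": "carry_out", "arguments": {
  "increments": "-1 -4 0 0 0 0 0; -1 -6 0 0 0 0 0; -1 -6 0 0 0 0 0; -1 -6 0 0 0 0 0; -1 -6 0 0 0 0 0"
}}

```text
clock: 16.27
position: [0.472, -0.3865, 0.2289]
tool_rot: [-0.16, 0.69, 0.164, 0.687]
force: [-0.1, -0.1, -2.2]
grip_width: 0.04
```

```bash
python3 - <<'E'
from h import *
snap('wrist','w15');plan(0.592,0.0145,0.215,116.5);print(projt([[-.02,0,0],[0.004,0,0]]))
E
```

```text
from [ 0.4718 -0.3865  0.2283] phi 116.5 F [ 1.1  0.4 -0.9] w 0.0396 t 16.32
shift cm [ 1.42 30.53 28.63] turn [-0.  -0.2 -0.4] rows>=10.0
[[319.23528451 276.46036618]
 [319.00987435 252.89381584]]
```

View pics/w15.png

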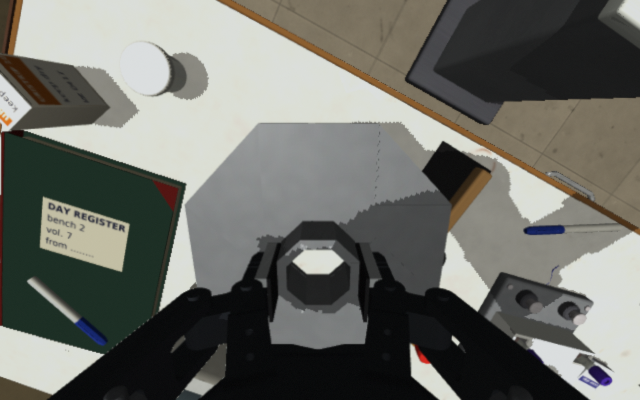

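```bash
python3 - <<'E'
from h import *
np.set_printoptions(precision=4,suppress=True)
print(px2tx([[260,123.5],[380,123.5],[186,208],[451,200]],.0035)); crop('w15',240,200,160,140,5,'c17')
E
```

```text
[[ 0.0035 -0.0291 -0.0709]
 [ 0.0035  0.0297 -0.071 ]
 [ 0.0035 -0.0716 -0.027 ]
 [ 0.0035  0.0703 -0.0317]]
```

View pics/c17.png

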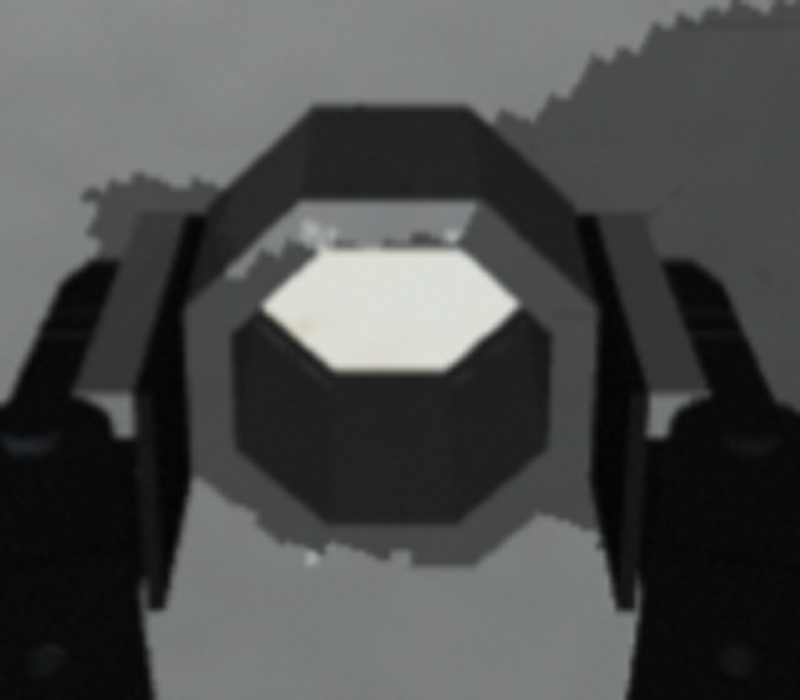

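```bash
python3 - <<'E'
from h import *
plan(0.50,-0.18,0.228,116.5)
E
```

```text
from [ 0.4718 -0.3865  0.2283] phi 116.5 F [ 1.1  0.4 -0.9] w 0.0396 t 16.32
shift cm [ 0.1  17.23 11.72] turn [-0.  -0.2 -0.4] rows>=5.0
```

Call:
{"name": "carry_out", "arguments": {
  "increments": "-1 0 2.5 1.7 0 0 0; -1 0 6 4.1 0 0 0; -1 0 9.5 6.4 0 0 0; -1 0 13 8.8 0 0 0; -1 0 16.5 11.2 0 0 -0.3"
}}

```text
clock: 16.73
position: [0.4972, -0.1895, 0.2271]
tool_rot: [-0.161, 0.691, 0.162, 0.686]
force: [2.4, -0.3, -0.5]
grip_width: 0.0395
```

```bash
python3 - <<'E'
from h import *
plan(0.5915,0.0142,0.228,116.5)
E
```

```text
from [ 0.4972 -0.1895  0.2271] phi 116.4 F [ 2.4 -0.3 -0.5] w 0.0395 t 16.73
shift cm [-0.16 14.05 17.51] turn [-0.1 -0.4 -0.2] rows>=5.4
```

Call:
{"name": "carry_out", "arguments": {
  "increments": "-1 -0.2 2.5 3.1 0 -0.2 0; -1 -0.2 5 6.2 0 -0.4 -0.2; -1 -0.2 7.5 9.3 0 -0.4 -0.2; -1 -0.2 10 12.4 0 -0.4 -0.2; -1 -0.2 12.5 15.5 0 -0.4 -0.2"
}}

```text
clock: 17.15
position: [0.5799, -0.0067, 0.2268]
tool_rot: [-0.162, 0.689, 0.162, 0.687]
force: [0.1, -1.5, -1.6]
grip_width: 0.0402
```

```bash
python3 - <<'E'
from h import *
plan(0.5915,0.0142,0.228,116.5)
E
```

```text
from [ 0.5799 -0.0067  0.2268] phi 116.4 F [ 0.1 -1.5 -1.6] w 0.0402 t 17.15
shift cm [-0.12  1.36  1.97] turn [-0.1 -0.2 -0. ] rows>=0.6
```

Call:
{"name": "carry_out", "arguments": {
  "increments": "-1 -0.1 0.7 1 0 -0.2 0; -1 -0.1 1.35 2 0 -0.2 0; -1 -0.1 1.35 2 0 -0.2 0; -1 -0.1 1.35 2 0 -0.2 0; -1 -0.1 1.35 2 0 -0.2 0"
}}

```text
clock: 17.57
position: [0.5914, 0.0131, 0.2274]
tool_rot: [-0.161, 0.689, 0.161, 0.688]
force: [-0.3, -0.3, -1.8]
grip_width: 0.0396
```

```bash
python3 - <<'E'
from h import *
snap('wrist','w16');plan(0.5915,0.0142,0.228,116.5)
crop('w16',240,200,160,140,5,'c18')
E
```

```text
from [0.5914 0.0129 0.2277] phi 116.4 F [ 0.6  0.6 -1.8] w 0.0398 t 17.62
shift cm [-0.03  0.11  0.06] turn [-0.1  0.  -0. ] rows>=0.0
```

View pics/c18.png

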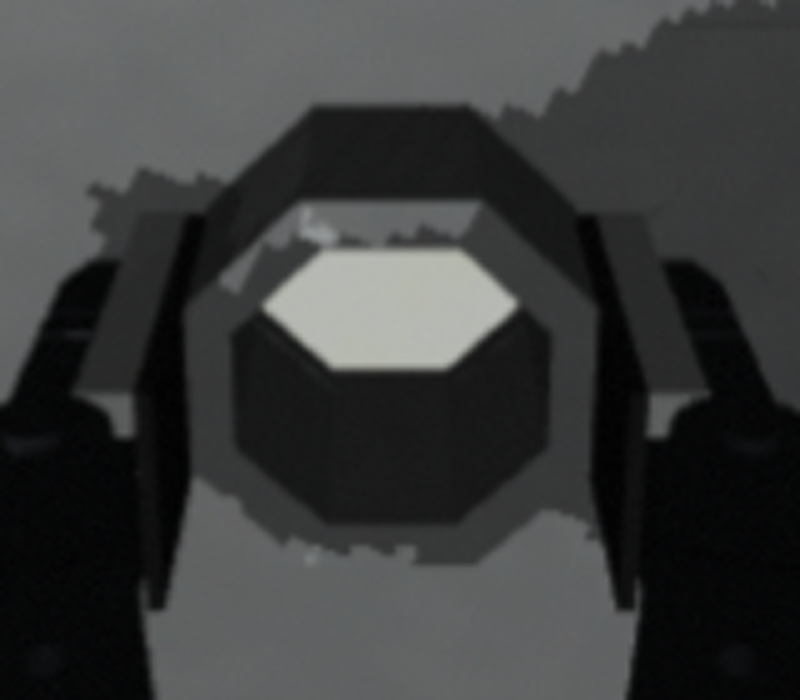

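Call:
{"name": "carry_out", "arguments": {
  "increments": "-1 1 0.1 0.05 0 0 0; -1 2 0.1 0.05 0 0 0; -1 3 0.1 0.05 0 0 0; -1 3.8 0.1 0.05 0 0 0; -1 3.8 0.1 0.05 0 0 0"
}}

```text
clock: 18.03
position: [0.5899, 0.0138, 0.1867]
tool_rot: [-0.161, 0.69, 0.161, 0.687]
force: [-0.4, 0.1, -1.4]
grip_width: 0.0397
```

```bash
python3 - <<'E'
from h import *
snap('wrist','w17');plan(0.5915,0.0142,0.1885,116.5)
crop('w17',240,200,160,140,5,'c19');snap('side','s1');crop('side','s1',0,0,0,0,0) if 0 else None
crop('s1',240,150,160,120,5,'c20')
E
```

```text
from [0.5905 0.0138 0.1881] phi 116.3 F [ 0.4 -0.6 -0.8] w 0.0394 t 18.08
shift cm [-0.04 -0.01  0.1 ] turn [-0.2 -0.2 -0.1] rows>=0.0
```

View pics/c19.png

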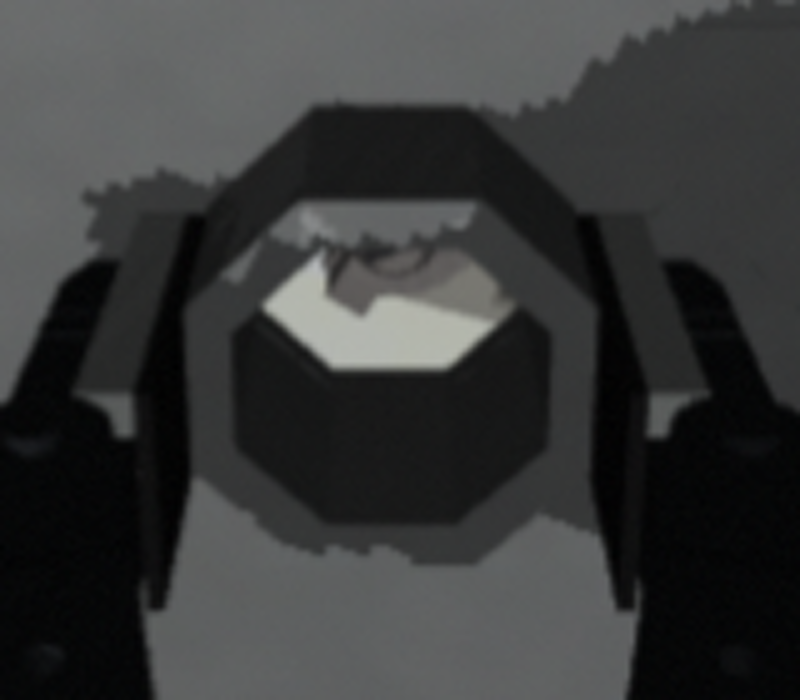

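View pics/c20.png

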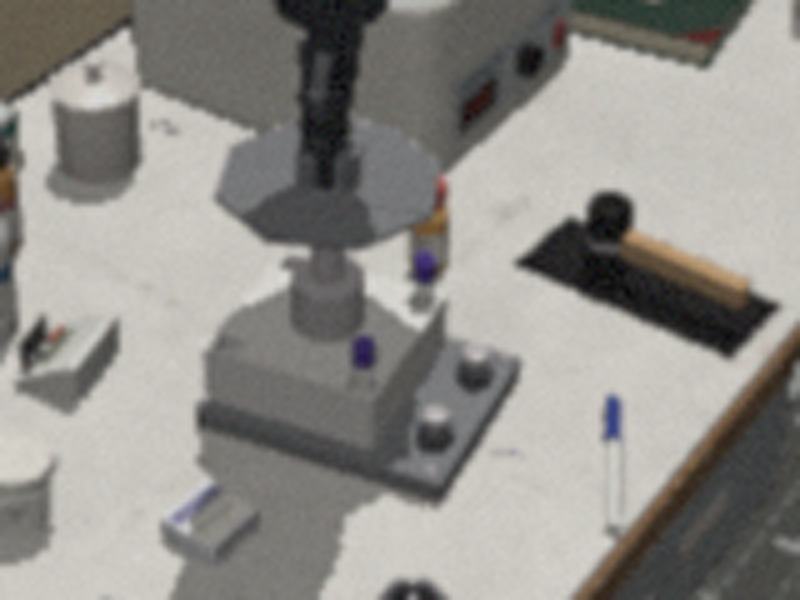

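```bash
python3 - <<'E'
from h import *
def q(P): return ((projt(P)-[240,200]+.5)*5-.5).round(0)
print('bore bottom c',q([[.0085,0,.0005],[.0085,0,.016],[.0085,0.0155,.0005]]),'stud tip .174',q([[.014,0,.0005],[.014,0,.0065],[.014,0.006,.0005],[.014,0,.0125]]),'post .105',q([[.083,0,.0005],[.083,0,.0265],[.083,.026,.0005]]))
E
```

```text
bore bottom c [[397. 252.]
 [397. 368.]
 [530. 252.]] stud tip .174 [[397. 230.]
 [397. 275.]
 [447. 230.]
 [396. 319.]] post .105 [[395.  40.]
 [395. 184.]
 [552.  41.]]
```

Call:
{"name": "carry_out", "arguments": {
  "increments": "-1 0.5 0 0.05 0 0 0; -1 1.2 0 0.05 0 0 0; -1 2 0 0.05 0 -0.2 0; -1 3 0 0.05 0 -0.2 0; -1 4 0 0.05 0 -0.2 0"
}}

```text
clock: 18.55
position: [0.5913, 0.0141, 0.148]
tool_rot: [-0.161, 0.688, 0.162, 0.689]
force: [-0.2, -0.8, -2.3]
grip_width: 0.04
```

Call:
{"name": "carry_out", "arguments": {
  "increments": "-1 0.8 0 0 0 0 0; -1 1.6 0 0 0 0 0; -1 2.2 0 0 0 0 0; -1 2.8 0 0 0 0 0; -1 2.8 0 0 0 0 0"
}}

```text
clock: 18.97
position: [0.5907, 0.0141, 0.1185]
tool_rot: [-0.161, 0.689, 0.162, 0.688]
force: [0.7, 0.1, -1.9]
grip_width: 0.04
```

```bash
python3 - <<'E'
from h import *
plan(0.5915,0.0142,0.1135,116.5)
E
```

```text
from [0.5907 0.0141 0.1185] phi 116.3 F [ 0.7  0.1 -1.9] w 0.04 t 18.97
shift cm [ 0.5  -0.03  0.08] turn [-0.2  0.  -0.1] rows>=0.1
```

Call:
{"name": "carry_out", "arguments": {
  "increments": "-1 0.2 0 0.08 0 0 0; -1 0.4 0 0.08 0 0 0; -1 0.5 0 0.08 0 0 0; -1 0.6 0 0.08 0 0 0; -1 0.6 0 0.08 0 0 0"
}}

```text
clock: 19.38
position: [0.5916, 0.0146, 0.1137]
tool_rot: [-0.161, 0.688, 0.162, 0.689]
force: [-2.7, 0.3, 4.2]
grip_width: 0.0397
```

Call:
{"name": "carry_out", "arguments": {
  "increments": "0.3 0 0 0 0 0 0; 0.3 0 0 0 0 0 0; 0.3 0 0 0 0 0 0; 0.3 0 0 0 0 0 0; 0.3 -1 0 0 0 0 0"
}}

```text
clock: 19.8
position: [0.5903, 0.0145, 0.1219]
tool_rot: [-0.16, 0.69, 0.162, 0.687]
force: [-0.2, -0.1, -0.2]
grip_width: 0.0555
```

Call:
{"name": "carry_out", "arguments": {
  "increments": "0.3 -3 0 0 0 0 0; 0.3 -7 0 0 0 0 0; 0.3 -11 0 0 0 0 0; 0.3 -13 0 0 0 0 0; 0.3 -13 0 0 0 0 0"
}}

```text
clock: 20.22
position: [0.5932, 0.014, 0.2592]
tool_rot: [-0.161, 0.685, 0.161, 0.692]
force: [-0.1, 0.4, -0.7]
grip_width: 0.0554
```

```bash
python3 - <<'E'
from h import *
snap('wrist','w18');plan(0.45,0.175,0.24,90)
crop('w18',200,120,240,200,3.3,'c21');snap('side','s2');crop('s2',220,150,200,150,4,'c22')
E
```

```text
from [0.5921 0.0143 0.2559] phi 116.3 F [ 0.3  0.2 -1. ] w 0.0553 t 20.27
shift cm [ 1.58 20.7  -5.62] turn [26.3  0.2 -0.1] rows>=5.2
```

View pics/c21.png

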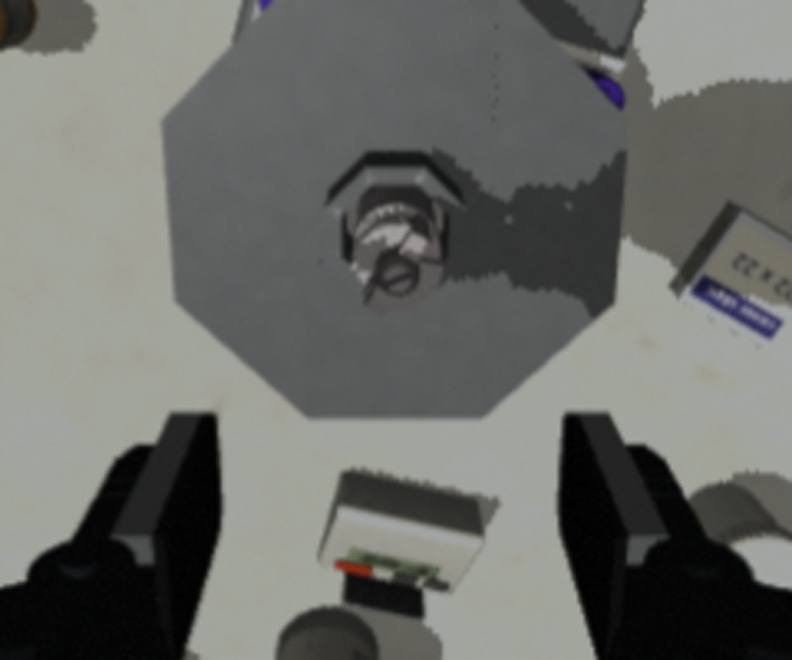

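View pics/c22.png

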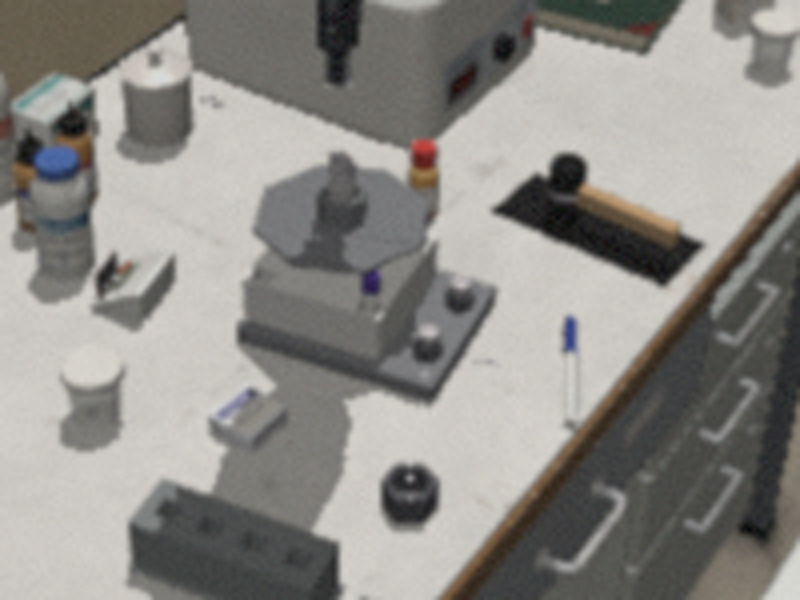

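```bash
python3 - <<'E'
from h import *
np.set_printoptions(precision=4,suppress=True)
im,d,C=load('w18')
f=lambda p,o,k:(np.array(p)+.5)/k+np.array(o)-.5
print('tip',px2z(C,f([[398,272]],(200,120),3.3),.174))
e=px2z(C,f([[163,122],[626,150],[616,302],[487,417],[305,417],[176,300]],(200,120),3.3),.110)[:,:2];print(e)
# center by least squares circle
A=np.c_[2*e,np.ones(6)];b=(e**2).sum(1);x=np.linalg.lstsq(A,b,rcond=None)[0];print(x[:2],np.sqrt(x[2]+x[:2]@x[:2]))
crop('w18',290,170,60,50,12,'c23')
E
```

```text
tip [[0.59   0.0138 0.174 ]]
[[ 0.5978 -0.0625]
 [ 0.5421  0.0692]
 [ 0.5867  0.0921]
 [ 0.6422  0.0741]
 [ 0.6697  0.0188]
 [ 0.65   -0.0367]]
[0.5939 0.0146] 0.07646912769521848
```

View pics/c23.png

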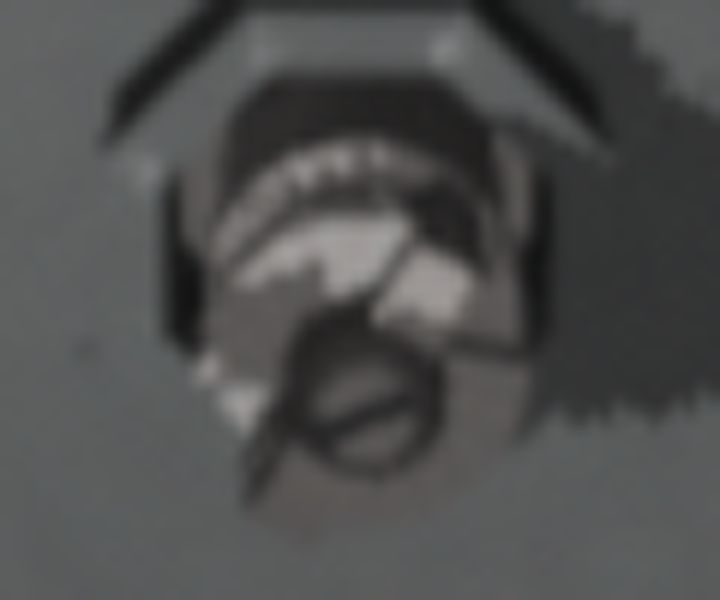

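```bash
python3 - <<'E'
from h import *
plan(0.416,0.19,0.16,184.7);print(np.degrees(state()['joints']).round(1))
E
```

```text
from [0.5911 0.0145 0.2534] phi 116.3 F [-0.2 -0.2 -0.5] w 0.0554 t 20.32
shift cm [ 9.39 23.48 -7.91] turn [-68.4   0.1  -0.1] rows>=9.5
[ 16.5  19.2  15.7  -0.1 -86.6 -80.1]
```

Call:
{"name": "carry_out", "arguments": {
  "increments": "0.3 0 2.4 -0.8 -6.8 0 0; 0.3 0 4.8 -1.6 -13.6 0 0; 0.3 0 7.2 -2.4 -20.4 0 0; 0.3 0 9.6 -3.2 -27.2 0 0; 0.3 0 12 -4 -34 0 0"
}}

```text
clock: 20.73
position: [0.5004, 0.1046, 0.2524]
tool_rot: [-0.356, 0.611, 0.358, 0.609]
force: [0.4, 0.5, 0.5]
grip_width: 0.0555
```

```bash
python3 - <<'E'
from h import *
plan(0.416,0.19,0.16,184.7);print(np.degrees(state()['joints']).round(1))
E
```

```text
from [0.5004 0.1046 0.2524] phi 150.7 F [0.4 0.5 0.5] w 0.0555 t 20.73
shift cm [ 9.27 11.51  3.31] turn [-34.    0.   -0.2] rows>=4.8
[ 29.3  10.    3.4  -0.1 -83.5 -58.6]
```

Call:
{"name": "carry_out", "arguments": {
  "increments": "0.3 1 2.3 0.6 -6.8 0 0; 0.3 3 4.6 1.2 -13.6 0 0; 0.3 5 6.9 1.8 -20.4 0 0; 0.3 7 9.2 2.5 -27.2 0 0; 0.3 9.2 11.5 3.3 -34 0 0"
}}

```text
clock: 21.15
position: [0.4145, 0.1899, 0.1593]
tool_rot: [-0.52, 0.479, 0.522, 0.477]
force: [0.9, -0.1, -0.3]
grip_width: 0.0553
```

Call:
{"name": "carry_out", "arguments": {
  "increments": "0.4 0 0 0 0 0 0; 0.4 0 0 0 0 0 0; 0.4 0 0 0 0 0 0; 0.4 0 0 0 0 0 0; 0.4 0 0 0 0 0 0"
}}

```text
clock: 21.57
position: [0.4153, 0.1897, 0.1599]
tool_rot: [-0.52, 0.479, 0.522, 0.478]
force: [-0.2, -0.4, -0.4]
grip_width: 0.0599
```

```bash
python3 - <<'E'
from h import *
snap('wrist','w19');plan(0.416,0.1765,0.08,184.7)
E
```

```text
from [0.4152 0.1897 0.1598] phi -175.1 F [0.4 0.7 0.4] w 0.0601 t 21.62
shift cm [ 7.98  0.01 -1.33] turn [ 0.2  0.1 -0.2] rows>=1.9
```

View pics/w19.png

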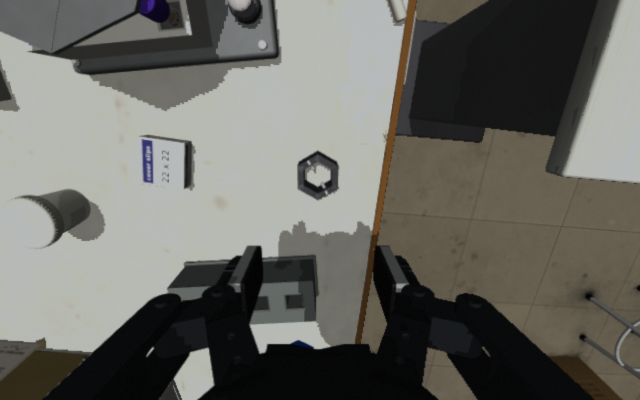

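```bash
python3 - <<'E'
from h import *
crop('w19',285,140,66,66,9,'c24')
E
```

```text
(no output)
```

View pics/c24.png

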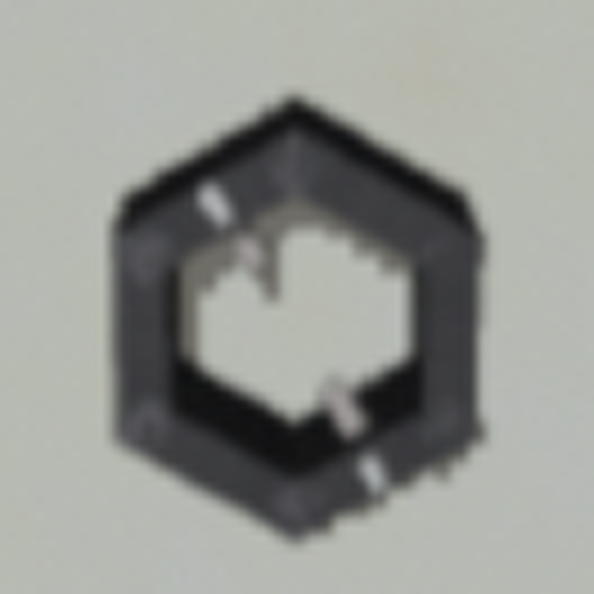

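```bash
python3 - <<'E'
from h import *
np.set_printoptions(precision=4,suppress=True)
im,d,C=load('w19')
f=lambda p,o,k:(np.array(p)+.5)/k+np.array(o)-.5
P=f([[295,125],[480,235],[480,430],[293,540],[115,435],[118,230]],(285,140),9)
e=px2tx(P,.1598-.026);print(e,e.mean(0)); m=px2tx(f([[213,205],[375,475]],(285,140),9),.1338);print(m,m.mean(0))
w=px2z(C,f([[213,205],[375,475]],(285,140),9),.026);print(w,np.degrees(np.arctan2(*(w[0]-w[1])[[1,0]])))
E
```

```text
[[ 0.1338 -0.0004 -0.0372]
 [ 0.1338  0.0195 -0.0254]
 [ 0.1338  0.02   -0.0036]
 [ 0.1338 -0.0006  0.0091]
 [ 0.1338 -0.0202 -0.003 ]
 [ 0.1338 -0.0194 -0.0259]] [ 0.1338 -0.0002 -0.0143]
[[ 0.1338 -0.0092 -0.0286]
 [ 0.1338  0.0085  0.0015]] [ 0.1338 -0.0003 -0.0135]
[[0.4264 0.1621 0.026 ]
 [0.4062 0.1906 0.026 ]] -54.759025307138685
```

Call:
{"name": "carry_out", "arguments": {
  "increments": "0.4 3 0 -0.7 0 0 0; 0.4 6.5 0 -1.4 0.2 0 0; 0.4 10 0 -1.4 0.2 0 -0.2; 0.4 12 0 -1.4 0.2 0 -0.2; 0.4 12 0 -1.4 0.2 0 -0.2"
}}

```text
clock: 22.03
position: [0.4137, 0.1734, 0.0362]
tool_rot: [-0.519, 0.482, 0.52, 0.477]
force: [-0.9, -0.0, 0.6]
grip_width: 0.0595
```

```bash
python3 - <<'E'
from h import *
plan(0.416,0.1762,0.004,184.7)
E
```

```text
from [0.4137 0.1734 0.0362] phi -175.5 F [-0.9 -0.   0.6] w 0.0595 t 22.03
shift cm [ 3.21 -0.28  0.27] turn [-0.2 -0.2 -0.4] rows>=0.8
```

Call:
{"name": "carry_out", "arguments": {
  "increments": "0.4 0.5 -0.2 0.25 0 -0.2 -0.3; 0.4 1.5 -0.2 0.25 0 -0.2 -0.3; 0.4 2.4 -0.2 0.25 0 -0.2 -0.3; 0.4 3 -0.2 0.25 0 -0.2 -0.3; 0.4 3.1 -0.2 0.25 0 -0.2 -0.3"
}}

```text
clock: 22.45
position: [0.4153, 0.176, 0.0049]
tool_rot: [-0.519, 0.48, 0.52, 0.48]
force: [0.1, -1.5, 0.2]
grip_width: 0.0596
```

```bash
python3 - <<'E'
from h import *
snap('wrist','w20');plan(0.416,0.1762,0.004,184.7);crop('w20',220,180,200,150,4,'c25')
E
```

```text
from [0.4154 0.176  0.0051] phi -175.5 F [0.3 0.4 0.2] w 0.0597 t 22.5
shift cm [ 0.11 -0.06  0.02] turn [-0.2  0.  -0.1] rows>=0.0
```

View pics/c25.png

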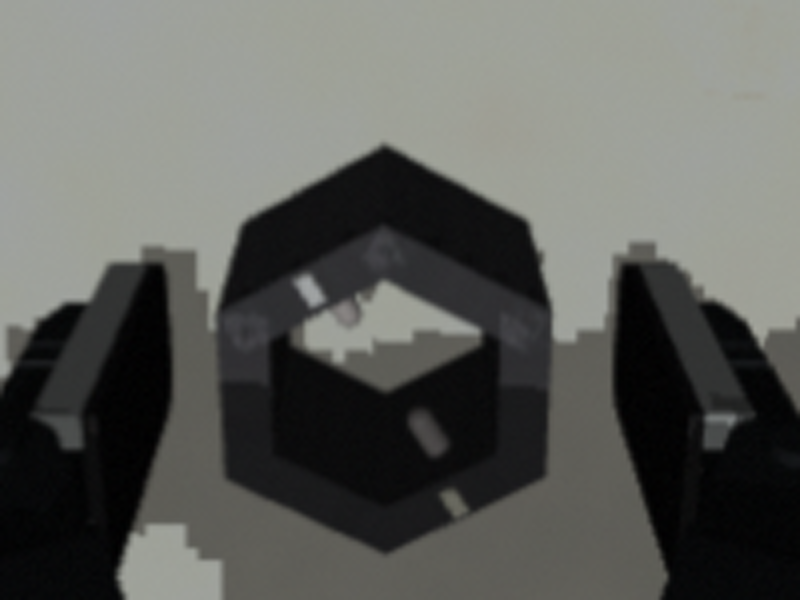

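Call:
{"name": "carry_out", "arguments": {
  "increments": "-1 0 0 0 0 0 0; -1 0 0 0 0 0 0; -1 0 0 0 0 0 0; -1 0 0 0 0 0 0; -1 0 0 0 0 0 0"
}}

```text
clock: 22.92
position: [0.4161, 0.1764, 0.0061]
tool_rot: [-0.519, 0.479, 0.52, 0.48]
force: [-1.0, -0.7, 5.9]
grip_width: 0.0391
```

Call:
{"name": "carry_out", "arguments": {
  "increments": "-1 0 0 0 0 0 0; -1 -2 0 0 0 0 0; -1 -6 0 0 0 0 0; -1 -10 0 0 0 0 0; -1 -14 0 0 0 0 0"
}}

```text
clock: 23.33
position: [0.4151, 0.1756, 0.1472]
tool_rot: [-0.519, 0.48, 0.52, 0.479]
force: [1.4, 1.1, -2.7]
grip_width: 0.0388
```

```bash
python3 - <<'E'
from h import *
plan(0.5915,0.0143,0.225,129)
E
```

```text
from [0.4151 0.1756 0.1472] phi -175.4 F [ 1.4  1.1 -2.7] w 0.0388 t 23.33
shift cm [ -7.82 -16.29 -17.48] turn [55.6 -0.  -0.1] rows>=7.8
```

Call:
{"name": "carry_out", "arguments": {
  "increments": "-1 -3 -0.8 -0.9 6 0 0; -1 -6 -3 -3 12 0 0; -1 -7.8 -5.2 -5.5 18.5 0 0; -1 -7.8 -7.8 -8.2 25.5 0 0; -1 -7.8 -10.4 -11 32 0 0"
}}

```text
clock: 23.75
position: [0.5289, 0.0737, 0.2262]
tool_rot: [-0.365, 0.605, 0.366, 0.606]
force: [1.1, 2.0, -3.2]
grip_width: 0.0386
```

```bash
python3 - <<'E'
from h import *
plan(0.5915,0.0143,0.225,129)
E
```

```text
from [0.5289 0.0737 0.2262] phi 152.3 F [ 1.1  2.  -3.2] w 0.0386 t 23.75
shift cm [ 0.11 -8.31 -2.34] turn [23.3  0.1 -0.1] rows>=3.2
```

Call:
{"name": "carry_out", "arguments": {
  "increments": "-1 0 -2.7 -0.8 6.7 0 0; -1 0 -5.4 -1.6 13.4 0 0; -1 0 -7.5 -2.1 20 0 0; -1 0 -8.3 -2.3 23.3 0 0; -1 0 -8.3 -2.3 23.3 0 0"
}}

```text
clock: 24.17
position: [0.5922, 0.0133, 0.2243]
tool_rot: [-0.233, 0.668, 0.235, 0.667]
force: [-0.6, 0.8, -1.9]
grip_width: 0.0386
```

Call:
{"name": "carry_out", "arguments": {
  "increments": "-1 1 0 0 0 0 0; -1 2 0 0 0 0 0; -1 2 0 0 0 0 0; -1 2 0 0 0 0 0; -1 2 0 0 0 0 0"
}}

```text
clock: 24.58
position: [0.5918, 0.0137, 0.2044]
tool_rot: [-0.234, 0.668, 0.235, 0.666]
force: [0.3, -0.3, -1.4]
grip_width: 0.0386
```

```bash
python3 - <<'E'
from h import *
snap('wrist','w21');plan(0.5915,0.0143,0.190,129);crop('w21',230,180,180,150,4.4,'c26')
E
```

```text
from [0.5921 0.0136 0.2048] phi 128.7 F [-0.1 -0.1 -2.1] w 0.0391 t 24.63
shift cm [ 1.48  0.08 -0.  ] turn [-0.3 -0.  -0.1] rows>=0.4
```

View pics/c26.png

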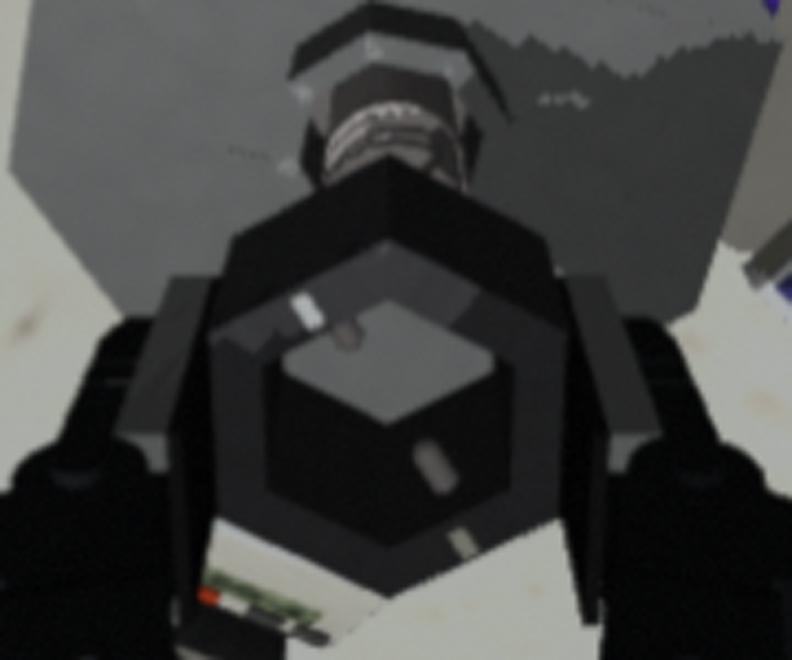

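Call:
{"name": "carry_out", "arguments": {
  "increments": "-1 1 0.08 0 0 0 0; -1 2 0.08 0 0 0 0; -1 2.3 0.08 0 -0.3 0 0; -1 2.3 0.08 0 -0.3 0 0; -1 2.3 0.08 0 -0.3 0 0"
}}

```text
clock: 25.05
position: [0.5914, 0.0142, 0.1814]
tool_rot: [-0.236, 0.667, 0.237, 0.666]
force: [0.6, 0.0, -1.4]
grip_width: 0.0388
```

Call:
{"name": "carry_out", "arguments": {
  "increments": "-1 0 0 0 0 0 0; -1 0 0 0 0 0 0; -1 0 0 0 0 0 0; -1 0 0 0 0 0 0; -1 0 0 0 0 0 0"
}}

```text
clock: 25.47
position: [0.5915, 0.0142, 0.1816]
tool_rot: [-0.236, 0.667, 0.237, 0.666]
force: [-0.4, -0.3, -1.8]
grip_width: 0.0386
```

```bash
python3 - <<'E'
from h import *
snap('wrist','w22');plan(0.5915,0.0143,0.190,129);crop('w22',230,180,180,150,4.4,'c27')
z=state()['position'][2]
def q(P): return ((projt(P)-[230,180]+.5)*4.4-.5).round(0).tolist()
t=z-.174
print('tip',q([[t,0,0],[t,0,.006],[t,.006,0],[t,-.006,0]]),'land r12',q([[t+.0095,0,.012]]),'nut bottom bore',q([[.0055,0,0],[.0055,0,.0138],[.0055,.0138,0]]))
E
```

```text
from [0.5914 0.0142 0.1815] phi 129.1 F [ 1.   0.2 -1.8] w 0.0387 t 25.52
shift cm [-0.85  0.    0.01] turn [ 0.1 -0.  -0.1] rows>=0.2
tip [[393.0, 311.0], [393.0, 351.0], [439.0, 311.0], [347.0, 311.0]] land r12 [[392.0, 355.0]] nut bottom bore [[393.0, 318.0], [393.0, 411.0], [499.0, 318.0]]
```

View pics/c27.png

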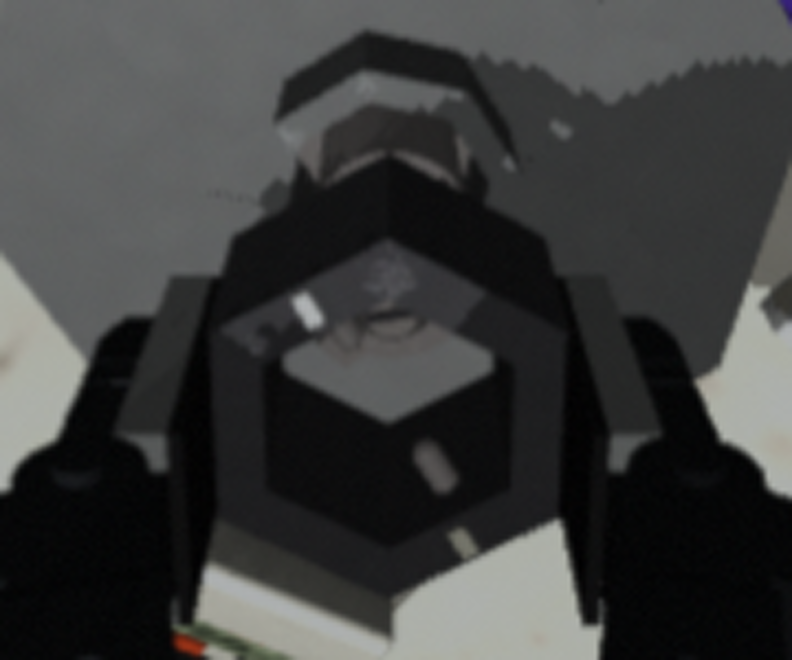

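Call:
{"name": "carry_out", "arguments": {
  "increments": "-1 0.3 0 -0.1 0 0 0; -1 0.8 0 -0.1 0 0 0; -1 1.3 0 -0.1 0 0 0; -1 1.8 0 -0.1 0 0 0; -1 1.8 0 -0.1 0 0 0"
}}

```text
clock: 25.93
position: [0.5897, 0.0136, 0.1617]
tool_rot: [-0.235, 0.668, 0.237, 0.665]
force: [-0.6, -0.7, -2.7]
grip_width: 0.0386
```

```bash
python3 - <<'E'
from h import *
snap('wrist','w23');plan(0.5905,0.0137,0.163,129);crop('w23',230,180,180,150,4.4,'c28');print(state()['wrist_torque'])
z=state()['position'][2]
def q(P): return ((projt(P)-[230,180]+.5)*4.4-.5).round(0).tolist()
t=z-.174
print('tip',q([[t,0,0],[t,0,.006],[t,.006,0],[t,-.006,0]]),'nut top c',q([[.0055-.026,0,0],[.0055-.026,0,.0138]]))
E
```

```text
from [0.5901 0.0135 0.1624] phi 129.0 F [-0.3  0.3 -1.6] w 0.0387 t 25.98
shift cm [-0.06 -0.01  0.05] turn [ 0.  -0.1 -0.2] rows>=0.0
[ 0.0149931  -0.03012709  0.03009077]
tip [[394.0, 387.0], [394.0, 432.0], [445.0, 387.0], [342.0, 387.0]] nut top c [[394.0, 430.0], [394.0, 535.0]]
```

View pics/c28.png

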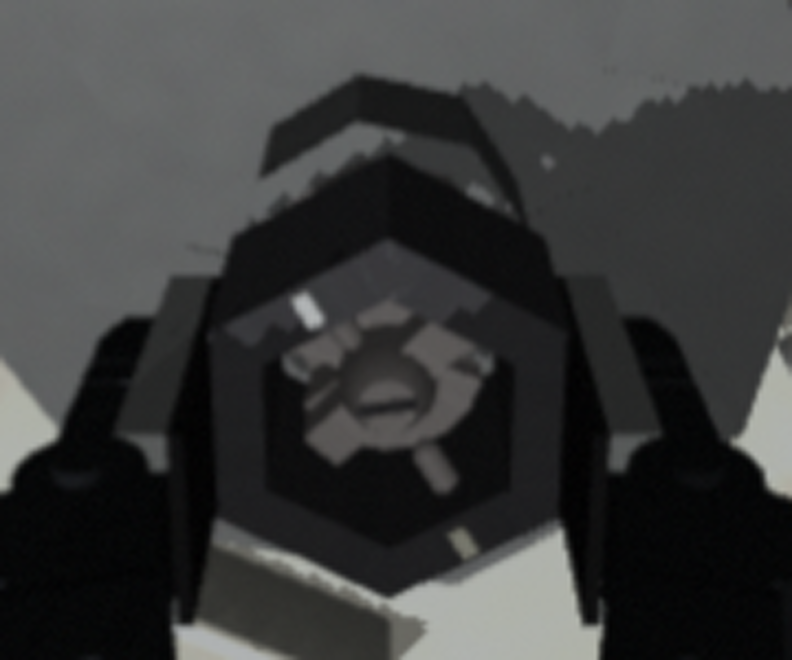

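```bash
python3 - <<'E'
from h import *
crop('w23',284,240,70,60,11,'c29')
z=.1621
def q(P): return ((projt(P)-[284,240]+.5)*11-.5).round(0).tolist()
t=z-.174
print('tip',q([[t,0,0],[t,0,.006],[t,0,-.006],[t,.006,0],[t,-.006,0]]))
for a in (.0055-.026,.0055-.0224,.0055-.019): print(a,q([[a,0,0],[a,0,.0138*1.1547],[a,0,-.0138*1.1547],[a,0.0138,0],[a,-.0138,0]]))
E
```

```text
tip [[391.0, 313.0], [391.0, 424.0], [391.0, 199.0], [519.0, 313.0], [263.0, 313.0]]
-0.020499999999999997 [[392.0, 416.0], [391.0, 718.0], [393.0, 91.0], [704.0, 416.0], [80.0, 415.0]]
-0.0169 [[391.0, 371.0], [391.0, 668.0], [392.0, 53.0], [696.0, 371.0], [86.0, 371.0]]
-0.0135 [[391.0, 331.0], [390.0, 623.0], [392.0, 18.0], [689.0, 331.0], [93.0, 331.0]]
```

View pics/c29.png

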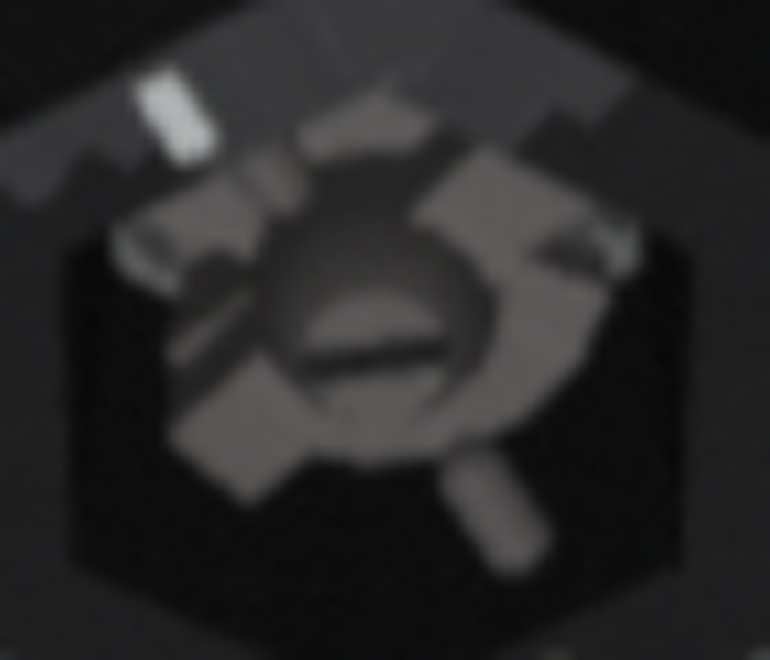

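Call:
{"name": "carry_out", "arguments": {
  "increments": "-1 -0.1 0 0.1 0 0 0; -1 -0.1 0 0.2 0 0 0; -1 -0.1 0 0.3 0 0 0; -1 -0.1 0 0.3 0 0 0; -1 -0.1 0 0.3 0 0 0"
}}

```text
clock: 26.4
position: [0.5925, 0.0155, 0.1636]
tool_rot: [-0.236, 0.668, 0.237, 0.665]
force: [-0.1, -0.1, -2.5]
grip_width: 0.0388
```

```bash
python3 - <<'E'
from h import *
snap('wrist','w24');plan(0.5905,0.0137,0.163,129);crop('w24',284,240,70,60,11,'c30')
E
```

```text
from [0.5924 0.0155 0.1635] phi 129.1 F [-1.   0.  -1.5] w 0.0389 t 26.45
shift cm [ 0.05 -0.02 -0.26] turn [ 0.1 -0.1 -0.2] rows>=0.1
```

View pics/c30.png

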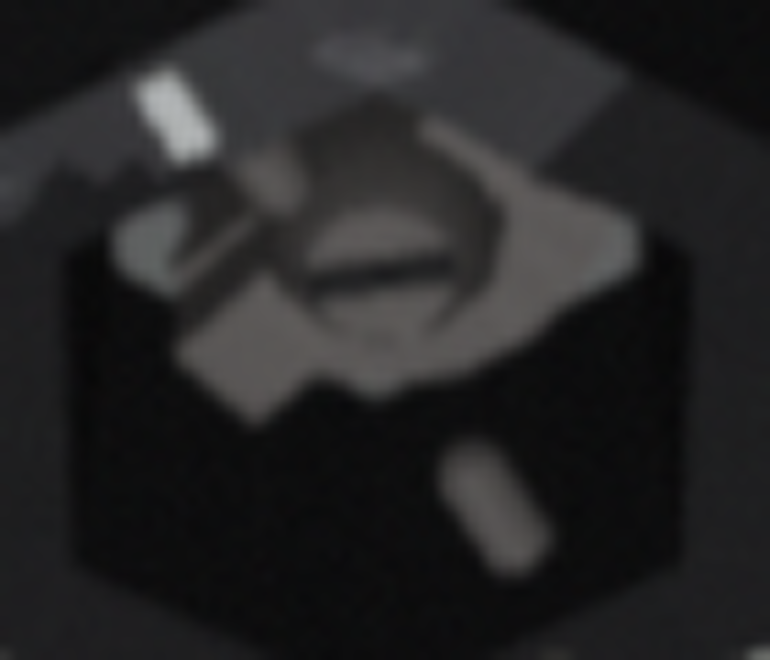

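Call:
{"name": "carry_out", "arguments": {
  "increments": "-1 0.2 0 0 0 0 0; -1 0.4 0 0 0 0 0; -1 0.6 0 0 0 0 0; -1 0.8 0 0 0 0 0; -1 0.8 0 0 0 0 0"
}}

```text
clock: 26.87
position: [0.5921, 0.0155, 0.1548]
tool_rot: [-0.235, 0.668, 0.237, 0.665]
force: [0.1, 0.2, -2.5]
grip_width: 0.0388
```

```bash
python3 - <<'E'
from h import *
plan(0.5924,0.0155,0.153,129);print(state()['wrist_torque'])
E
```

```text
from [0.5921 0.0155 0.1548] phi 129.0 F [ 0.1  0.2 -2.5] w 0.0388 t 26.87
shift cm [ 0.18 -0.02  0.03] turn [ 0.1 -0.2 -0.2] rows>=0.0
[0.05803366 0.05567848 0.02627048]
```

Call:
{"name": "carry_out", "arguments": {
  "increments": "-1 0.1 0 0 0 0 0; -1 0.15 0 0 0 -0.2 -0.2; -1 0.2 0 0 0 -0.2 -0.2; -1 0.25 0 0 0 -0.2 -0.2; -1 0.25 0 0 0 -0.2 -0.2"
}}

```text
clock: 27.28
position: [0.5922, 0.0154, 0.153]
tool_rot: [-0.236, 0.666, 0.236, 0.667]
force: [-1.3, 0.5, 1.7]
grip_width: 0.039
```

```bash
python3 - <<'E'
from h import *
snap('wrist','w25');plan(0.5924,0.0155,0.153,129);print(state()['wrist_torque']);crop('w25',284,240,70,60,11,'c31');print(np.degrees(state()['joints']).round(1))
E
```

```text
from [0.5922 0.0154 0.153 ] phi 129.1 F [-1.   0.3  2. ] w 0.0389 t 27.33
shift cm [ 0.   -0.    0.02] turn [0.1 0.1 0. ] rows>=0.0
[0.00613738 0.54123339 0.0480687 ]
[ 16.6  21.2   4.1  -0.  -72.8 -67.5]
```

View pics/c31.png

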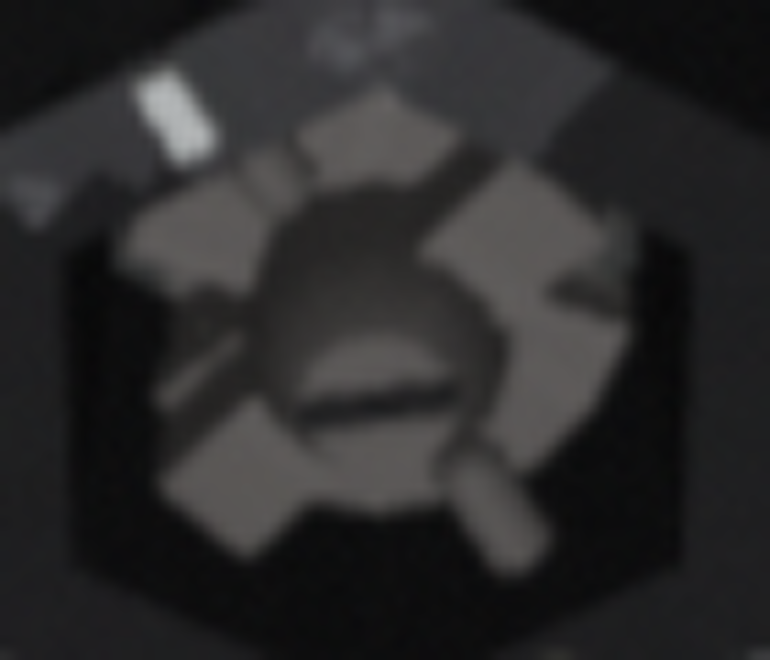

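Call:
{"name": "carry_out", "arguments": {
  "increments": "-1 0.08 0 0 -6 0 0; -1 0.1 0 0 -12 0 0; -1 0.1 0 0 -18 0 0; -1 0.1 0 0 -24 0 0; -1 0.1 0 0 -30 0 0"
}}

```text
clock: 27.75
position: [0.5928, 0.0153, 0.153]
tool_rot: [-0.403, 0.581, 0.402, 0.582]
force: [0.2, -0.4, 3.2]
grip_width: 0.0387
```

```bash
python3 - <<'E'
from h import *
plan(0.5922,0.0154,0.153,159);print(state()['wrist_torque'])
E
```

```text
from [0.5928 0.0153 0.153 ] phi 159.4 F [ 0.2 -0.4  3.2] w 0.0387 t 27.75
shift cm [-0.    0.06 -0.01] turn [0.4 0.1 0.1] rows>=0.1
[-0.055171    0.16653838 -0.05170909]
```

Call:
{"name": "carry_out", "arguments": {
  "increments": "-1 0.1 0 0 -5 0 0; -1 0.1 0 0 -10 0 0; -1 0.1 0 0 -15 0 0; -1 0.1 0 0 -20 0 0; -1 0.1 0 0 -23 0 0"
}}

```text
clock: 28.17
position: [0.5937, 0.0157, 0.1528]
tool_rot: [0.512, -0.487, -0.51, -0.49]
force: [-0.1, 2.2, 2.0]
grip_width: 0.0385
```

```bash
python3 - <<'E'
from h import *
plan(0.5922,0.0154,0.153,182);print(state()['wrist_torque'])
E
```

```text
from [0.5937 0.0157 0.1528] phi -177.4 F [-0.1  2.2  2. ] w 0.0385 t 28.17
shift cm [-0.02  0.15 -0.02] turn [0.6 0.1 0.3] rows>=0.1
[ 0.66296481  0.08638181 -0.0531107 ]
```

Call:
{"name": "carry_out", "arguments": {
  "increments": "-1 0.1 0.07 0 -2 0 0; -1 0.1 0.15 0 -4 0 0; -1 0.1 0.15 0 -6 0 0; -1 0.1 0.15 0 -8 0 0; -1 0.15 0.15 0 -8 0 0"
}}

```text
clock: 28.58
position: [0.5934, 0.0159, 0.1526]
tool_rot: [0.546, -0.449, -0.543, -0.453]
force: [0.5, 0.3, 6.3]
grip_width: 0.0387
```

```bash
python3 - <<'E'
from h import *
snap('wrist','w26');plan(0.5922,0.0154,0.153,190);print(state()['wrist_torque']);crop('w26',284,240,70,60,11,'c32')
E
```

```text
from [0.5933 0.0159 0.1525] phi -169.4 F [0.5 0.3 4.5] w 0.0389 t 28.63
shift cm [-0.05  0.12 -0.03] turn [ 0.6 -0.   0.5] rows>=0.1
[ 0.39644993 -0.2215348  -0.0225117 ]
```

View pics/c32.png

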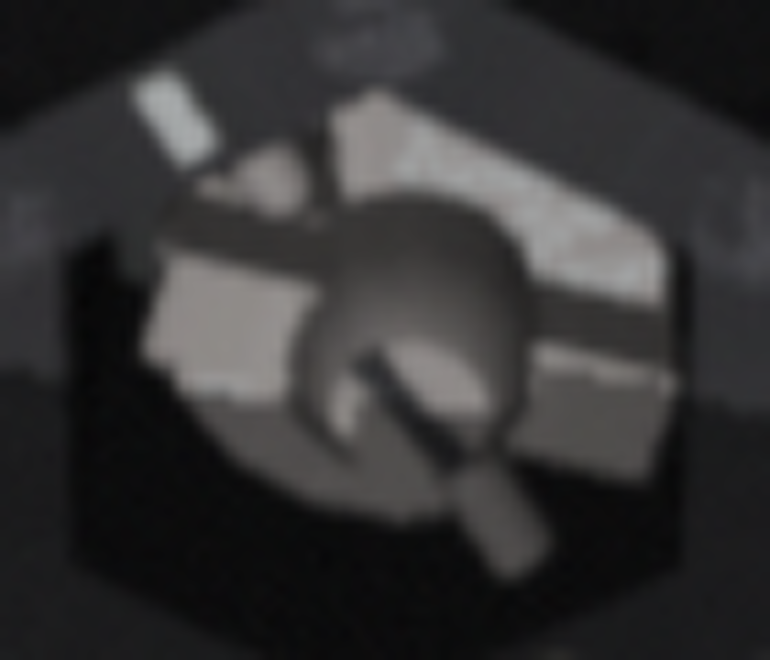

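Call:
{"name": "carry_out", "arguments": {
  "increments": "-1 0 0.1 0 0 0 0.3; -1 0 0.2 0 0 0 0.4; -1 0 0.2 0 -2 0 0.4; -1 0 0.2 0 -4 0 0.4; -1 0.1 0.2 0 -5 0 0.4"
}}

```text
clock: 29.05
position: [0.5912, 0.0154, 0.151]
tool_rot: [0.564, -0.427, -0.563, -0.427]
force: [1.1, 0.5, -1.6]
grip_width: 0.0389
```

```bash
python3 - <<'E'
from h import *
snap('wrist','w27');plan(0.5922,0.0154,0.153,195);print(state()['wrist_torque']);crop('w27',284,240,70,60,11,'c33')
E
```

```text
from [0.5911 0.0155 0.1507] phi -164.3 F [ 3.   0.4 -2.2] w 0.0389 t 29.1
shift cm [-0.23 -0.11 -0.04] turn [ 0.7 -0.   0. ] rows>=0.1
[ 0.07438303 -0.67295007  0.00196034]
```

View pics/c33.png

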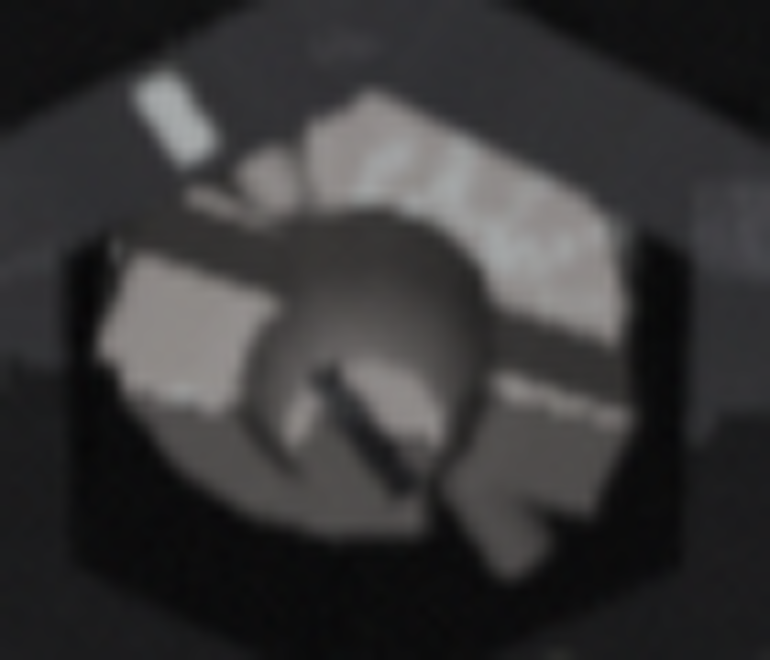

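Call:
{"name": "carry_out", "arguments": {
  "increments": "-1 0.2 -0.06 0 0 0 0; -1 0.4 -0.06 0 0 0 0; -1 0.6 -0.06 0 0 0 0; -1 0.7 -0.06 0 0 0 0; -1 0.8 -0.06 0 0 0 0"
}}

```text
clock: 29.52
position: [0.5912, 0.0155, 0.1429]
tool_rot: [0.563, -0.427, -0.563, -0.427]
force: [-4.6, 2.2, 5.9]
grip_width: 0.0386
```

```bash
python3 - <<'E'
from h import *
plan(0.592,0.0154,0.143,195);print(state()['wrist_torque'])
E
```

```text
from [0.5912 0.0155 0.1429] phi -164.3 F [-4.6  2.2  5.9] w 0.0386 t 29.52
shift cm [-0.01 -0.07 -0.03] turn [ 0.7 -0.  -0. ] rows>=0.1
[ 0.23425526  1.46519128 -0.00619849]
```

Call:
{"name": "carry_out", "arguments": {
  "increments": "-1 0.05 -0.05 0 6 0 0; -1 0.08 -0.05 0 12 0 0; -1 0.12 -0.05 0 18 0 0; -1 0.16 -0.05 0 24 0 0; -1 0.2 -0.05 0 30 0 0"
}}

```text
clock: 29.93
position: [0.5937, 0.0153, 0.1428]
tool_rot: [-0.434, 0.558, 0.431, 0.561]
force: [2.3, -2.3, 4.1]
grip_width: 0.0386
```

```bash
python3 - <<'E'
from h import *
plan(0.592,0.0152,0.141,136);print(state()['wrist_torque'])
E
```

```text
from [0.5937 0.0153 0.1428] phi 165.4 F [ 2.3 -2.3  4.1] w 0.0386 t 29.93
shift cm [ 0.18  0.16 -0.05] turn [29.4  0.1  0.3] rows>=4.1
[-0.90452226 -0.77417974  0.06619125]
```

Call:
{"name": "carry_out", "arguments": {
  "increments": "-1 0.05 0.04 0 6 0 0; -1 0.1 0.08 0 12 0 0; -1 0.15 0.08 0 18 0 0; -1 0.2 0.08 0 24 0 0; -1 0.25 0.08 0 30 0 0"
}}

```text
clock: 30.35
position: [0.5934, 0.0147, 0.1412]
tool_rot: [-0.273, 0.651, 0.269, 0.655]
force: [-1.1, -2.1, 2.5]
grip_width: 0.0387
```

```bash
python3 - <<'E'
from h import *
snap('wrist','w28');plan(0.592,0.0152,0.141,106);print(state()['wrist_torque']);crop('w28',284,240,70,60,11,'c34')
E
```

```text
from [0.5932 0.0147 0.1411] phi 134.8 F [-2.6 -1.3  2.6] w 0.0389 t 30.4
shift cm [ 0.01  0.12 -0.05] turn [28.8  0.2  0.3] rows>=4.0
[-0.6336879   0.5272791  -0.06497346]
```

View pics/c34.png

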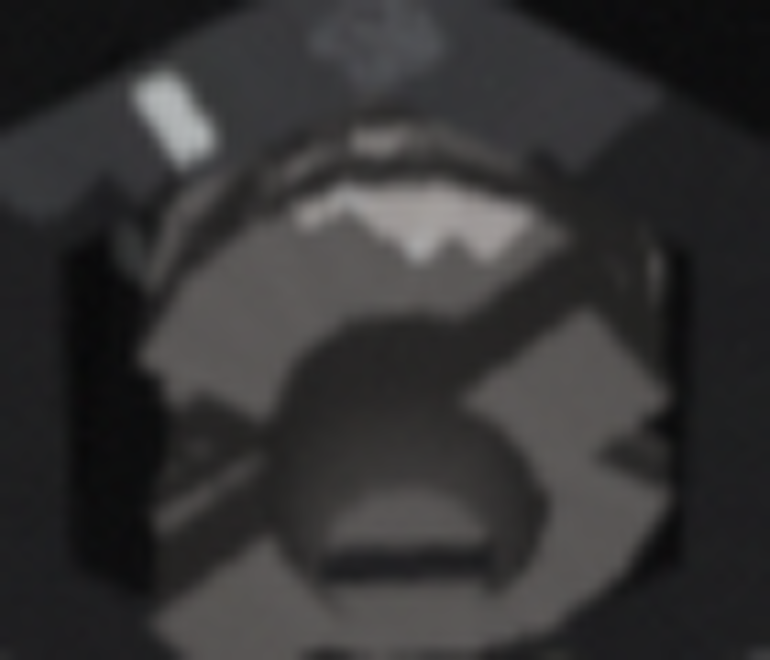

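Call:
{"name": "carry_out", "arguments": {
  "increments": "-1 0.05 0.06 0 6 0 0; -1 0.1 0.12 0 12 0 0; -1 0.12 0.12 0 18 0 0.2; -1 0.16 0.12 0 24 0 0.3; -1 0.2 0.12 0 30 0 0.3"
}}

```text
clock: 30.82
position: [0.5931, 0.0152, 0.1401]
tool_rot: [-0.09, 0.699, 0.09, 0.703]
force: [-0.5, -1.0, 4.2]
grip_width: 0.0383
```

```bash
python3 - <<'E'
from h import *
plan(0.592,0.0152,0.1395,82);print(state()['wrist_torque'])
E
```

```text
from [0.5931 0.0152 0.1401] phi 104.6 F [-0.5 -1.   4.2] w 0.0383 t 30.82
shift cm [ 0.06  0.03 -0.11] turn [22.6  0.3 -0.1] rows>=3.2
[-0.52653337  0.15078304  0.03605441]
```

Call:
{"name": "carry_out", "arguments": {
  "increments": "-1 0.03 0.03 -0.03 4 0 0; -1 0.05 0.03 -0.06 8 0 0; -1 0.05 0.03 -0.06 12 0 0; -1 0.05 0.03 -0.06 15 0 0; -1 0.05 0.03 -0.06 18 0 0"
}}

```text
clock: 31.23
position: [0.593, 0.015, 0.1402]
tool_rot: [0.021, 0.704, -0.021, 0.709]
force: [0.4, -1.0, 0.8]
grip_width: 0.039
```

```bash
python3 - <<'E'
from h import *
plan(0.592,0.0152,0.1395,82);print(state()['wrist_torque'],state()['joint_torque'])
E
```

```text
from [0.593  0.015  0.1402] phi 86.6 F [ 0.4 -1.   0.8] w 0.039 t 31.23
shift cm [ 0.07  0.01 -0.1 ] turn [ 4.6  0.4 -0.1] rows>=0.6
[-0.36410989  0.00413072  0.05870169] [  0.53253125 -44.02975917  22.5835526    4.64898974   0.09039331
   0.74302258]
```

Call:
{"name": "carry_out", "arguments": {
  "increments": "-1 0.03 0 0 2 0 0; -1 0.03 0 0 4 0 0; -1 0.03 0 0 6 0 0; -1 0.03 0 0 8 0 0; -1 0.03 0 0 8 0 0"
}}

```text
clock: 31.65
position: [0.5931, 0.0151, 0.1402]
tool_rot: [0.07, 0.701, -0.069, 0.706]
force: [0.3, -0.2, 0.9]
grip_width: 0.0387
```

```bash
python3 - <<'E'
from h import *
plan(0.592,0.0152,0.1395,82);print(state()['wrist_torque'],state()['joint_torque'])
snap('wrist','w29');crop('w29',230,180,180,150,4.4,'c35')
E
```

```text
from [0.5931 0.0151 0.1402] phi 78.7 F [ 0.3 -0.2  0.9] w 0.0387 t 31.65
shift cm [ 0.07 -0.01 -0.11] turn [-3.3  0.4 -0.1] rows>=0.5
[ 0.0047418   0.22413798 -0.012521  ] [ -0.04807174 -44.08405066  22.7629745    5.0995557    0.22701324
  -0.48010172]
```

View pics/c35.png

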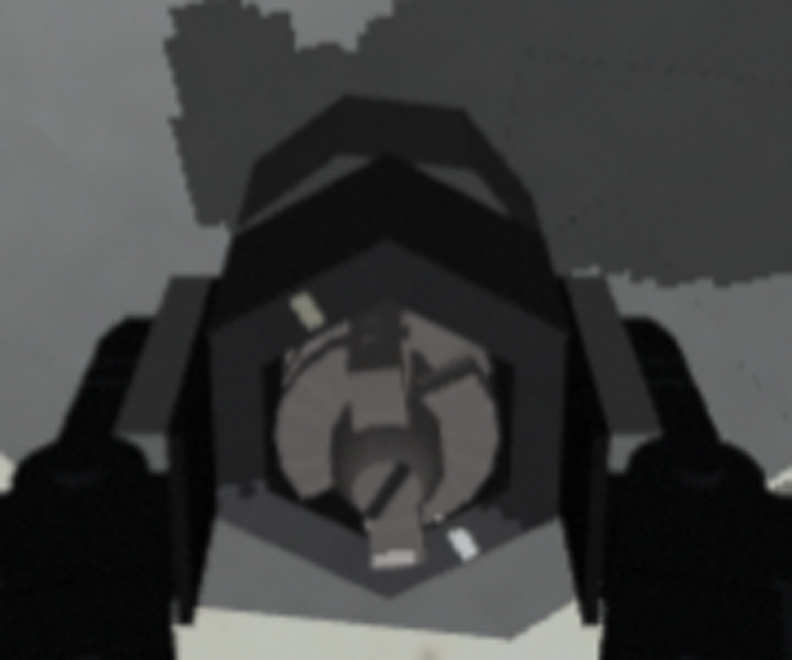

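Call:
{"name": "carry_out", "arguments": {
  "increments": "-1 0.03 0 -0.05 2 0 0; -1 0.05 0 -0.05 4 0 0; -1 0.05 0 -0.05 6 0 0; -1 0.05 0 -0.05 7 0 0; -1 0.05 0 -0.05 7 0 0"
}}

```text
clock: 32.12
position: [0.5931, 0.015, 0.1401]
tool_rot: [0.112, 0.695, -0.111, 0.701]
force: [0.9, -1.3, 1.4]
grip_width: 0.0387
```

```bash
python3 - <<'E'
from h import *
plan(0.592,0.0152,0.1395,78);s=state();print(s['wrist_torque'],s['joint_torque'],np.degrees(s['joints']).round(1))
E
```

```text
from [0.5931 0.015  0.1401] phi 71.8 F [ 0.9 -1.3  1.4] w 0.0387 t 32.12
shift cm [ 0.06 -0.02 -0.11] turn [-6.2  0.5 -0.2] rows>=0.9
[-0.36865378 -0.09472842  0.15315694] [  0.38292733 -43.5179615   22.07632005   4.42178741   0.04791592
  -0.42103367] [ 1.660e+01  2.150e+01  2.400e+00  1.000e-01 -7.050e+01 -1.248e+02]
```

Call:
{"name": "carry_out", "arguments": {
  "increments": "-1 0.03 0 -0.03 1.5 0 0; -1 0.03 0 -0.05 3 0 0; -1 0.03 0 -0.05 4 0 0; -1 0.03 0 -0.05 5 0 0; -1 0.03 0 -0.05 5 0 0"
}}

```text
clock: 32.53
position: [0.5931, 0.015, 0.1401]
tool_rot: [0.143, 0.689, -0.141, 0.696]
force: [2.1, -1.5, 1.1]
grip_width: 0.0387
```

```bash
python3 - <<'E'
from h import *
plan(0.592,0.0152,0.1395,78);s=state();print(s['wrist_torque'],s['joint_torque'])
snap('wrist','w30');crop('w30',230,180,180,150,4.4,'c36');snap('side','s3');crop('s3',270,150,80,70,9,'c37')
E
```

```text
from [0.5931 0.015  0.1401] phi 66.9 F [ 2.1 -1.5  1.1] w 0.0387 t 32.53
shift cm [ 0.06 -0.03 -0.11] turn [-11.1   0.5  -0.2] rows>=1.6
[-0.7114008  -0.57033383  0.46333773] [  0.56946862 -44.03550625  21.81977391   3.93506348  -0.34306842
  -0.71277849]
```

View pics/c36.png

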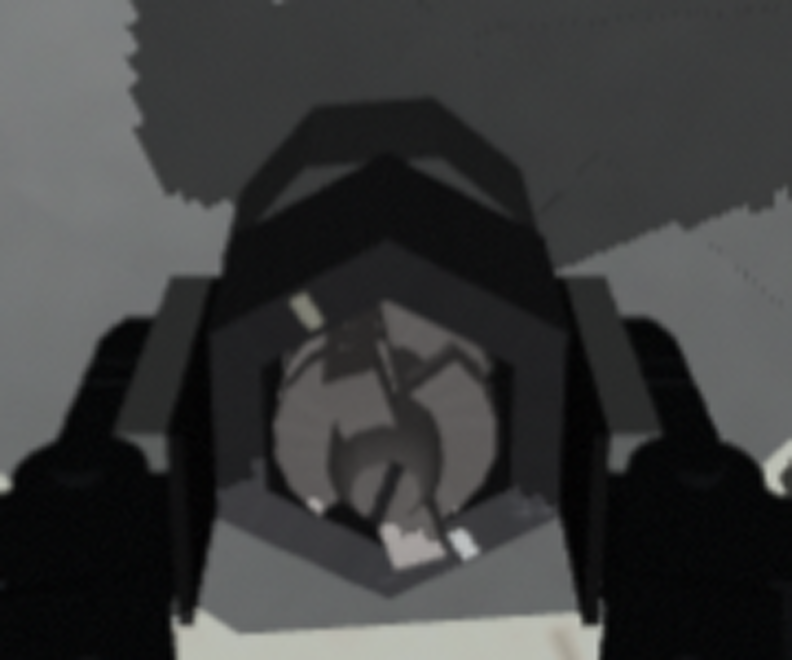

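View pics/c37.png

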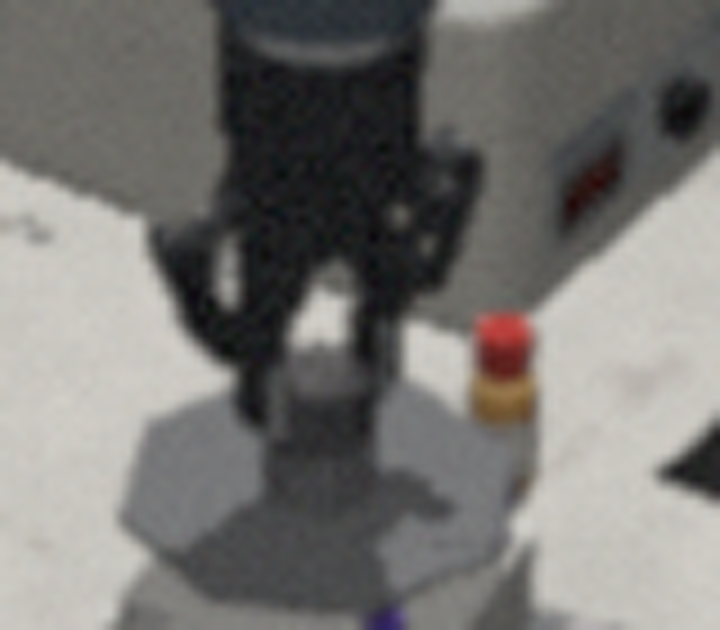

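Call:
{"name": "carry_out", "arguments": {
  "increments": "-1 0.03 0 -0.03 1.5 0 0; -1 0.03 0 -0.03 3 0 0; -1 0.03 0 -0.03 4 0 0; -1 0.03 0 -0.03 5 0 0; -1 0.03 0 -0.03 6 0 0"
}}

```text
clock: 33.05
position: [0.5931, 0.0147, 0.1401]
tool_rot: [0.179, 0.681, -0.177, 0.688]
force: [3.2, -4.5, 0.0]
grip_width: 0.0387
```

```bash
python3 - <<'E'
from h import *
plan(0.592,0.0152,0.1395,78);s=state();print(s['wrist_torque'],s['joint_torque'])
E
```

```text
from [0.5931 0.0147 0.1401] phi 60.9 F [ 3.2 -4.5  0. ] w 0.0387 t 33.05
shift cm [ 0.06 -0.01 -0.12] turn [-17.1   0.6  -0.2] rows>=2.4
[-1.53864897 -0.79465719  1.3010724 ] [  1.20943867 -43.76311541  21.67326808   2.88078636  -0.34391066
  -0.96545208]
```

```bash
python3 - <<'E'
from h import *
snap('wrist','w31');crop('w31',230,180,180,150,4.4,'c38')
E
```

```text
(no output)
```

View pics/c38.png

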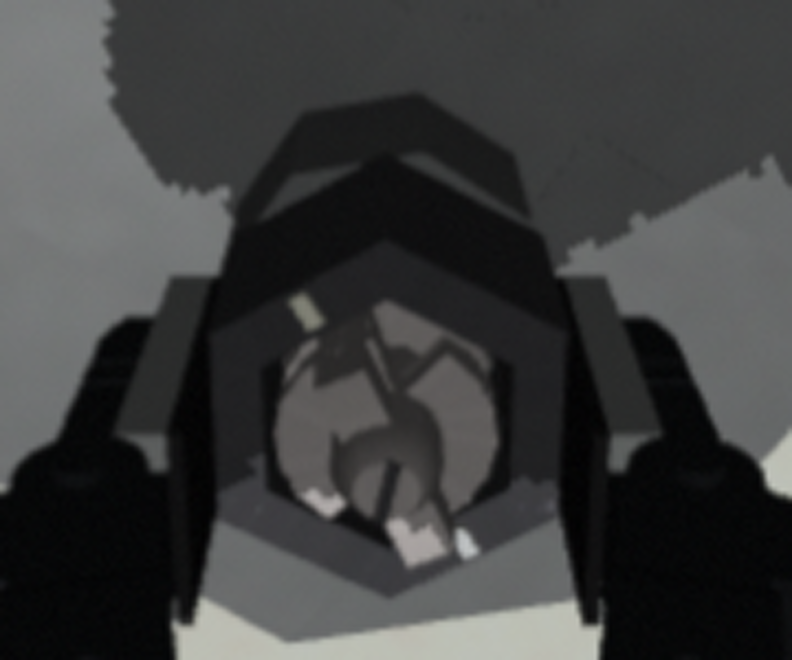

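Call:
{"name": "carry_out", "arguments": {
  "increments": "0.4 0 0 0 0 0 0; 0.4 0 0 0 0 0 0; 0.4 0 0 0 0 0 0; 0.4 0 0 0 0 0 0; 0.4 -0.5 0 0 0 0 0"
}}

```text
clock: 33.52
position: [0.5921, 0.0149, 0.144]
tool_rot: [0.179, 0.682, -0.178, 0.687]
force: [-0.4, -0.6, -0.1]
grip_width: 0.06
```

Call:
{"name": "carry_out", "arguments": {
  "increments": "0.4 -3 0 0 0 0 0; 0.4 -7 0 0 0 0 0; 0.4 -10 0 0 0 0 0; 0.4 -11 0 0 0 0 0; 0.4 -11 0 0 0 0 0"
}}

```text
clock: 33.93
position: [0.5928, 0.0151, 0.2584]
tool_rot: [0.18, 0.679, -0.177, 0.689]
force: [1.1, 0.3, -0.7]
grip_width: 0.06
```

Call:
{"name": "carry_out", "arguments": {
  "increments": "0.4 0 0 0 0 0 0; 0.4 0 0 0 0 0 0; 0.4 0 0 0 0 0 0; 0.4 0 0 0 0 0 0; 0.4 0 0 0 0 0 0"
}}

```text
clock: 34.35
position: [0.5925, 0.0151, 0.2575]
tool_rot: [0.18, 0.68, -0.177, 0.689]
force: [-0.2, -0.6, 0.2]
grip_width: 0.0596
```

```bash
python3 - <<'E'
from h import *
plan(0.592,0.0152,0.1395,78)
snap('wrist','w32');crop('w32',270,140,100,90,8,'c39');snap('side','s4');crop('s4',270,170,80,70,9,'c40')
E
```

```text
from [0.5925 0.0151 0.2575] phi 60.8 F [-0.2 -0.6  0.2] w 0.0596 t 34.35
shift cm [11.8  -0.1  -0.18] turn [-17.2   0.7  -0.3] rows>=2.8
```

View pics/c39.png

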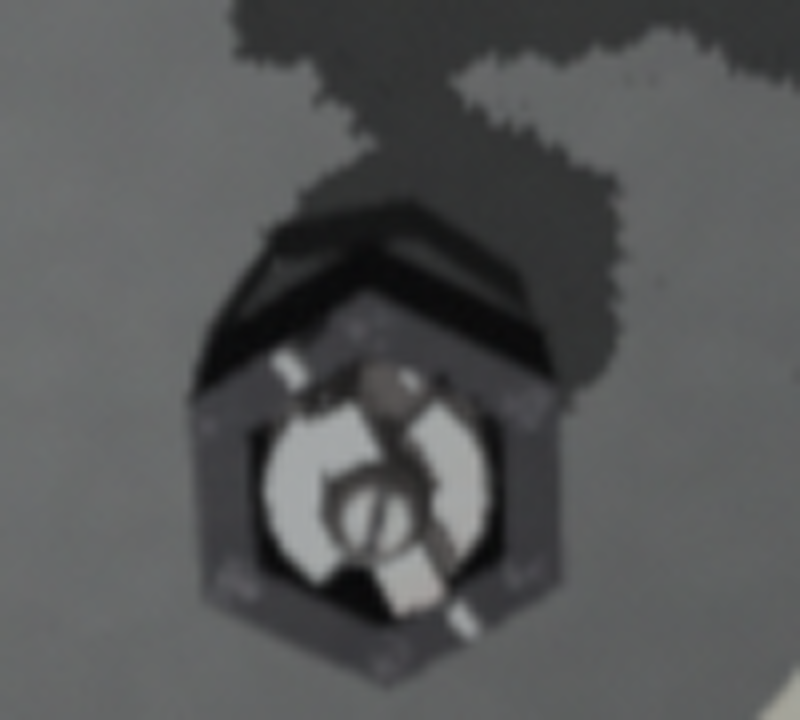

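View pics/c40.png

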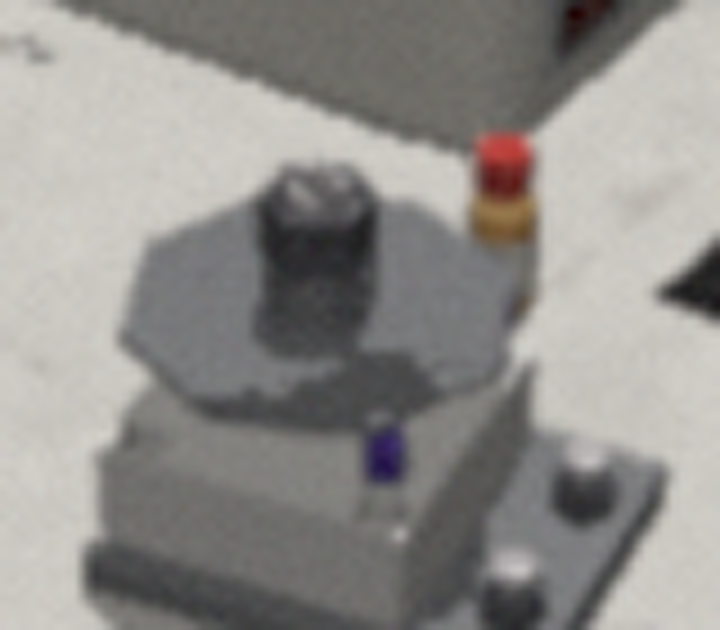

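```bash
python3 - <<'E'
from h import *
np.set_printoptions(precision=4,suppress=True)
im,d,C=load('w32')
f=lambda p,o,k:(np.array(p)+.5)/k+np.array(o)-.5
def hd(p,z):
    w=px2z(C,f(p,(270,140),8),z);print(w.mean(0),np.degrees(np.arctan2(*(w[1]-w[0])[[1,0]]))%180)
hd([[290,368],[464,620]],.160); hd([[386,488],[374,542]],.174)
hd([[192,397],[204,600]],.160);hd([[556,392],[561,580]],.160);hd([[370,295],[390,685]],.160)
print(px2d(C,f([[230,500],[535,500],[300,480],[460,480],[375,510],[200,180],[150,300]],(270,140),8),d))
E
```

```text
[0.5937 0.0137 0.16  ] 3.9238899456109304
[0.5914 0.0151 0.174 ] 138.91524092154702
[ 0.5844 -0.0037  0.16  ] 152.55211684738953
[0.6024 0.0314 0.16  ] 153.6164731932433
[0.5937 0.014  0.16  ] 153.5561548587476
[[ 0.5866 -0.001   0.1583]
 [ 0.6025  0.0284  0.1598]
 [ 0.5866  0.0081  0.1647]
 [ 0.5952  0.0229  0.1641]
 [ 0.5909  0.0148  0.1732]
 [ 0.5609  0.0064  0.1091]
 [ 0.5712 -0.0072  0.1089]]
```

```bash
python3 - <<'E'
from h import *
plan(0.47,-0.219,0.17,85.4)
E
```

```text
from [0.5926 0.0151 0.2578] phi 60.8 F [ 0.2 -0.2  0.6] w 0.0598 t 34.45
shift cm [  8.59 -26.48   0.64] turn [-24.6   0.8  -0.3] rows>=6.7
```

Call:
{"name": "carry_out", "arguments": {
  "increments": "0 0 -4 0.1 -4 0 0; 0 0 -8 0.2 -8 0 0; 0 0 -12 0.3 -12 0.4 0; 0 1 -16 0.4 -16 0.8 -0.3; 0 3 -20 0.5 -20 0.8 -0.3"
}}

```text
clock: 34.87
position: [0.501, -0.1613, 0.2295]
tool_rot: [0.055, 0.704, -0.056, 0.706]
force: [0.5, -1.0, -0.6]
grip_width: 0.0428
```

```bash
python3 - <<'E'
from h import *
plan(0.47,-0.219,0.17,85.4)
E
```

```text
from [ 0.501  -0.1613  0.2295] phi 81.0 F [ 0.5 -1.  -0.6] w 0.0428 t 34.87
shift cm [ 5.94 -6.18 -2.18] turn [-4.4  0.2  0. ] rows>=2.1
```

Call:
{"name": "carry_out", "arguments": {
  "increments": "0 2 -3 -1.1 -2 0 0; 0 5 -6.2 -2.2 -4.4 0 0; 0 5.9 -6.2 -2.2 -4.4 0 0; 0 5.9 -6.2 -2.2 -4.4 0 0; 0 5.9 -6.2 -2.2 -4.4 0 0"
}}

```text
clock: 35.28
position: [0.4696, -0.2194, 0.1704]
tool_rot: [0.029, 0.706, -0.029, 0.707]
force: [0.6, 0.4, 0.1]
grip_width: 0.0426
```

Call:
{"name": "carry_out", "arguments": {
  "increments": "0 0 0 0 0 0 0; 0 0 0 0 0 0 0; 0 0 0 0 0 0 0; 0 0 0 0 0 0 0; 0 0 0 0 0 0 0"
}}

```text
clock: 35.7
position: [0.47, -0.219, 0.1709]
tool_rot: [0.028, 0.705, -0.029, 0.708]
force: [0.4, 0.1, 0.4]
grip_width: 0.043
```

```bash
python3 - <<'E'
from h import *
snap('wrist','w33');plan(0.4355,-0.219,0.018,85.4)
E
```

```text
from [ 0.4699 -0.2191  0.1707] phi 85.4 F [-0.1  0.8 -0. ] w 0.0429 t 35.75
shift cm [15.26 -0.26 -3.48] turn [-0.   0.2  0. ] rows>=3.8
```

View pics/w33.png

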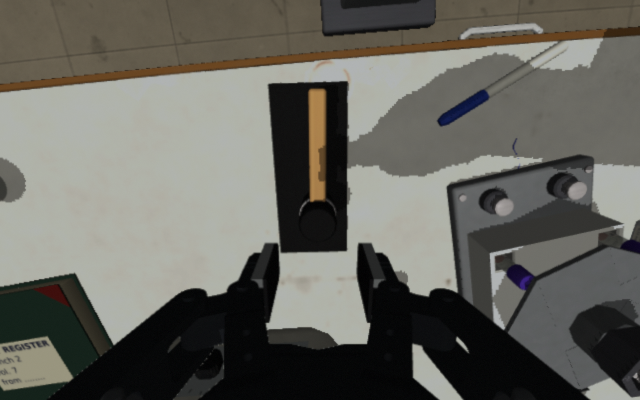

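```bash
python3 - <<'E'
from h import *
np.set_printoptions(precision=4,suppress=True)
im,d,C=load('w33'); crop('w33',260,75,110,185,3.2,'c41')
print(px2tx([[318,222]],.1037),px2tx([[309,90],[326.5,90],[310,200],[327,198]],.1237))
print(px2z(C,[[318,222]],.067),px2z(C,[[317.7,90],[318.5,199]],.047))
E
```

```text
[[ 0.1037 -0.0004  0.0221]] [[ 0.1237 -0.0083 -0.0926]
 [ 0.1237  0.0068 -0.0926]
 [ 0.1237 -0.0082  0.0073]
 [ 0.1237  0.0083  0.0052]]
[[ 0.4925 -0.2213  0.067 ]] [[ 0.3781 -0.2125  0.047 ]
 [ 0.4768 -0.2196  0.047 ]]
```

View pics/c41.png

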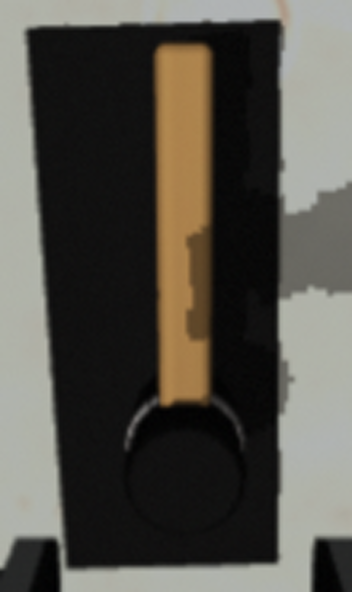

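Call:
{"name": "carry_out", "arguments": {
  "increments": "0 3 -0.03 -1.5 0 0 0; 0 6.5 -0.03 -2.9 0 0 0; 0 10 -0.03 -2.9 0 0 0; 0 12 -0.03 -2.9 0 0 0; 0 12 -0.03 -2.9 0 0.2 0"
}}

```text
clock: 36.17
position: [0.4378, -0.2162, 0.0466]
tool_rot: [0.029, 0.71, -0.029, 0.703]
force: [-0.1, -0.1, 0.1]
grip_width: 0.0427
```

```bash
python3 - <<'E'
from h import *
plan(0.441,-0.2172,0.018,85.4)
E
```

```text
from [ 0.4378 -0.2162  0.0466] phi 85.3 F [-0.1 -0.1  0.1] w 0.0427 t 36.17
shift cm [ 2.86 -0.08  0.36] turn [-0.1 -0.5 -0.1] rows>=0.7
```

Call:
{"name": "carry_out", "arguments": {
  "increments": "0 0.8 -0.04 0.2 0 -0.4 0; 0 1.8 -0.08 0.36 0 -0.5 0; 0 2.6 -0.08 0.36 0 -0.5 0; 0 2.8 -0.08 0.36 0 -0.5 0; 0 2.8 -0.08 0.36 0 -0.5 0"
}}

```text
clock: 36.58
position: [0.4414, -0.2173, 0.019]
tool_rot: [0.029, 0.706, -0.029, 0.707]
force: [-0.9, -0.6, -0.1]
grip_width: 0.0426
```

```bash
python3 - <<'E'
from h import *
plan(0.441,-0.2172,0.018,85.4);snap('wrist','w34');crop('w34',230,150,180,160,4.4,'c42');print(projt([[.018-.047,0,0],[-.019,0,0]]))
E
```

```text
from [ 0.4414 -0.2173  0.019 ] phi 85.3 F [-0.9 -0.6 -0.1] w 0.0426 t 36.58
shift cm [ 0.1   0.   -0.04] turn [-0.1  0.  -0. ] rows>=0.0
[[319.1265468  286.59216455]
 [319.04052164 274.57576163]]
```

View pics/c42.png

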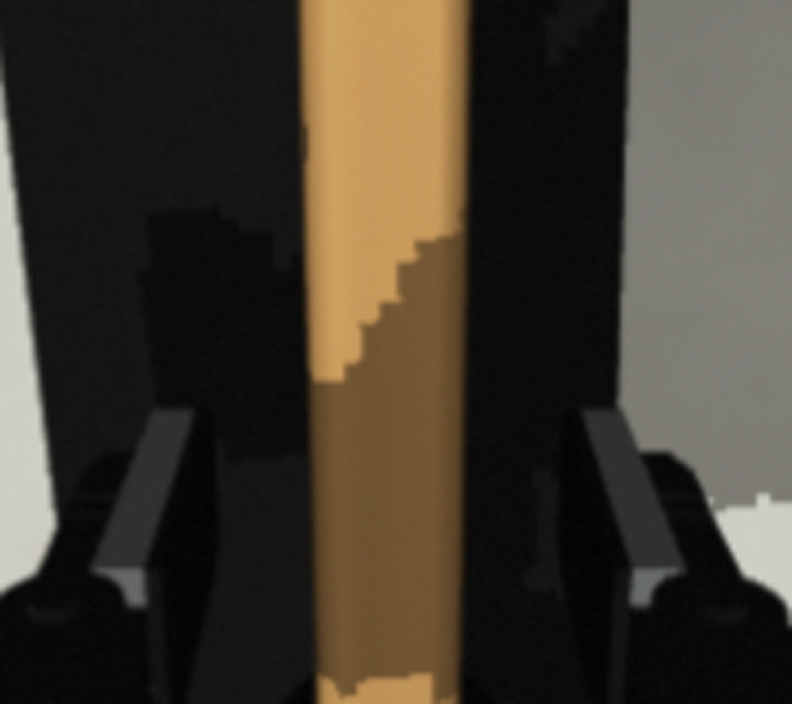

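Call:
{"name": "carry_out", "arguments": {
  "increments": "-1 0 0 0 0 0 0; -1 0 0 0 0 0 0; -1 0 0 0 0 0 0; -1 0 0 0 0 0 0; -1 0 0 0 0 0 0"
}}

```text
clock: 37.05
position: [0.4422, -0.2175, 0.0201]
tool_rot: [0.029, 0.706, -0.029, 0.707]
force: [-2.3, 1.2, 6.7]
grip_width: 0.015
```

Call:
{"name": "carry_out", "arguments": {
  "increments": "-1 -1 0 0 0 0 0; -1 -3 0 0 0 0 0; -1 -6 0 0 0 0 0; -1 -9 0 0 0 0 0; -1 -9 0 0 0 0 0"
}}

```text
clock: 37.47
position: [0.445, -0.2187, 0.1155]
tool_rot: [0.027, 0.703, -0.029, 0.71]
force: [1.9, -0.5, -3.5]
grip_width: 0.0149
```

```bash
python3 - <<'E'
from h import *
plan(0.448,-0.046,0.11,99.4);snap('wrist','w35');snap('side','s5');crop('s5',300,130,140,100,5.5,'c43')
E
```

```text
from [ 0.445  -0.2187  0.1155] phi 85.4 F [ 1.9 -0.5 -3.5] w 0.0149 t 37.47
shift cm [ 0.5  17.24 -1.09] turn [-14.    0.6   0.2] rows>=4.1
```

View pics/w35.png

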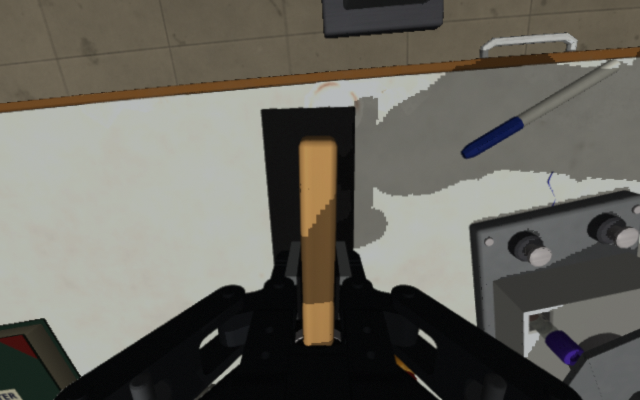

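View pics/c43.png

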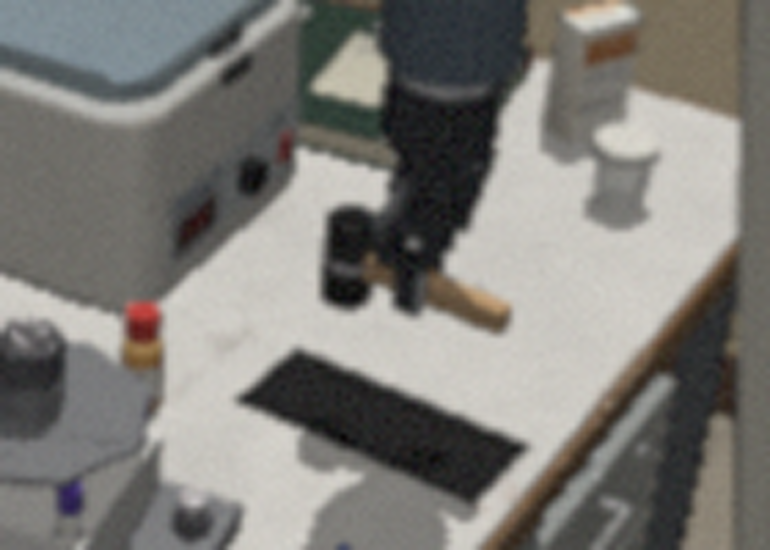

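Call:
{"name": "carry_out", "arguments": {
  "increments": "-1 0 3.5 -0.2 -3 0.3 0; -1 0 7 -0.4 -6 0.6 0; -1 0 10.5 -0.6 -9 0.6 0; -1 0 14 -0.8 -12 0.6 0; -1 0 16 -1 -14 0.6 0"
}}

```text
clock: 37.98
position: [0.4434, -0.0544, 0.1085]
tool_rot: [-0.058, 0.708, 0.059, 0.701]
force: [-0.5, 0.6, -2.2]
grip_width: 0.015
```

Call:
{"name": "carry_out", "arguments": {
  "increments": "-1 0 0 0 0 0 0; -1 0 0 0 0 0 0; -1 0 0 0 0 0 0; -1 0 0 0 0 0 0; -1 0 0 0 0 0 0"
}}

```text
clock: 38.4
position: [0.4431, -0.0553, 0.108]
tool_rot: [-0.057, 0.709, 0.059, 0.701]
force: [0.6, -1.0, -2.1]
grip_width: 0.0153
```

```bash
python3 - <<'E'
from h import *
plan(0.448,-0.046,0.11,99.4);snap('wrist','w36');crop('w36',230,150,180,160,4.4,'c44')
E
```

```text
from [ 0.4431 -0.0553  0.108 ] phi 99.4 F [ 0.6 -1.  -2.1] w 0.0153 t 38.4
shift cm [-0.2   0.84  0.63] turn [ 0.  -0.7 -0.1] rows>=0.3
```

View pics/w36.png

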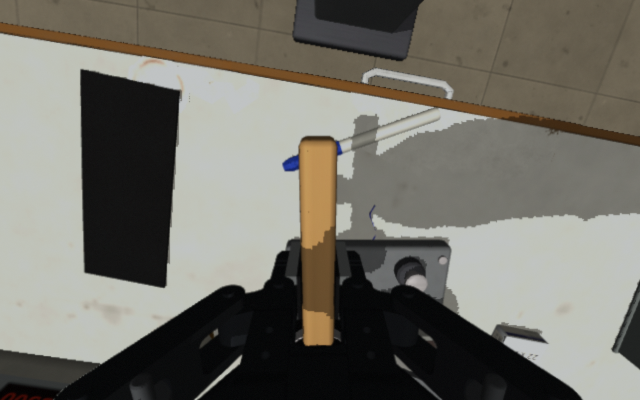

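```bash
python3 - <<'E'
from h import *
crop('w36',370,230,100,80,7,'c45')
E
```

View pics/c45.png

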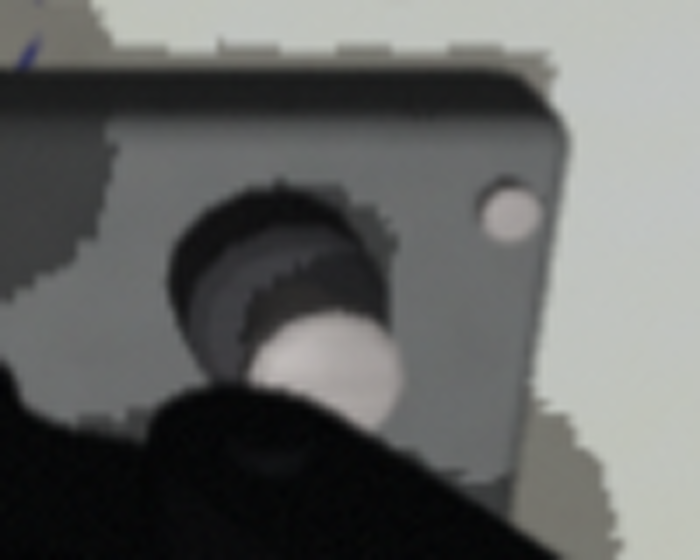

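```bash
python3 - <<'E'
from h import *
np.set_printoptions(precision=4,suppress=True)
im,d,C=load('w36');f=lambda p,o,k:(np.array(p)+.5)/k+np.array(o)-.5
p=px2z(C,f([[326,387]],(370,230),7),.0465)[0];print(p)
a=np.radians(9.4);y=np.array([-np.sin(a),np.cos(a)]);print('peg1',p[:2]-.072*y)
im,d,C=load('w35');print(px2z(C,[[540,256],[627,239]],.0465))
im,d,C=load('w33');print(px2z(C,[[502,207],[575,187]],.0465))
E
```

```text
[0.4885 0.0335 0.0465]
peg1 [ 0.5002 -0.0375]
[[ 0.4987 -0.0388  0.0465]
 [ 0.489   0.0317  0.0465]]
[[ 0.4995 -0.0401  0.0465]
 [ 0.4845  0.0293  0.0465]]
```

Call:
{"name": "carry_out", "arguments": {
  "increments": "-1 0 0.4 0.3 0 -0.7 0; -1 0.5 0.85 0.63 0 -0.7 0; -1 1.5 0.85 0.63 0 -0.7 0; -1 2.5 0.85 0.63 0 -0.7 0; -1 2.5 0.85 0.63 0 -0.7 0"
}}

```text
clock: 38.87
position: [0.4464, -0.0457, 0.0811]
tool_rot: [-0.057, 0.706, 0.059, 0.704]
force: [-1.3, -0.3, -3.7]
grip_width: 0.0149
```

```bash
python3 - <<'E'
from h import *
plan(0.448,-0.046,0.0525,99.4);snap('side','s6');crop('s6',270,150,140,110,5.5,'c46')
E
```

```text
from [ 0.4464 -0.0457  0.0811] phi 99.4 F [-1.3 -0.3 -3.7] w 0.0149 t 38.87
shift cm [ 2.86 -0.07  0.16] turn [-0.  -0.1 -0.2] rows>=0.7
```

View pics/c46.png

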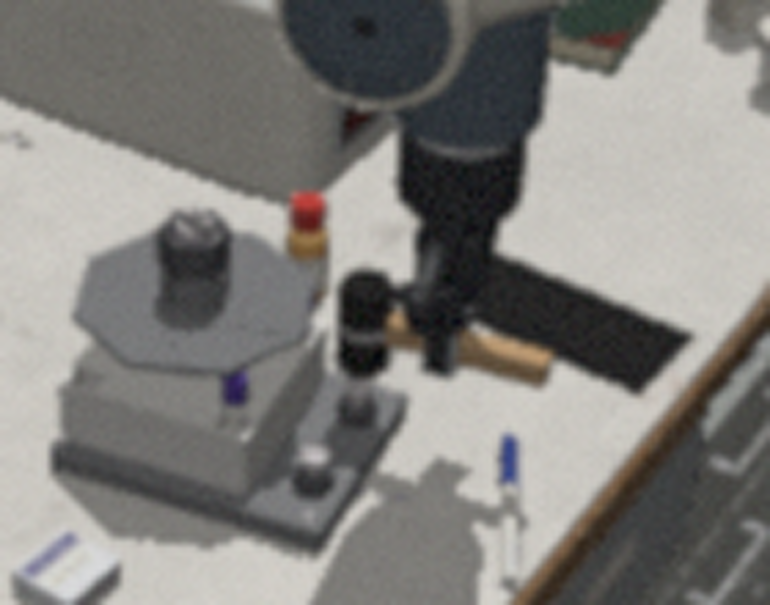

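Call:
{"name": "carry_out", "arguments": {
  "increments": "-1 1 0 0.1 0 0 0; -1 2 0 0.15 0 0 0; -1 2.6 0 0.15 0 0 0; -1 3 0 0.15 0 0 0; -1 3.1 0 0.15 0 0 0"
}}

```text
clock: 39.33
position: [0.449, -0.0456, 0.0527]
tool_rot: [-0.058, 0.705, 0.059, 0.705]
force: [-9.4, 1.4, 16.4]
grip_width: 0.0152
```

```bash
python3 - <<'E'
from h import *
plan(0.448,-0.046,0.0525,99.4);snap('side','s7');crop('s7',270,150,140,110,5.5,'c47');print(state()['wrist_torque'])
E
```

```text
from [ 0.449  -0.0456  0.0527] phi 99.4 F [-9.4  1.4 16.4] w 0.0152 t 39.33
shift cm [ 0.02 -0.02 -0.11] turn [ 0.  -0.  -0.1] rows>=0.0
[0.49710513 1.8399293  0.12744379]
```

View pics/c47.png

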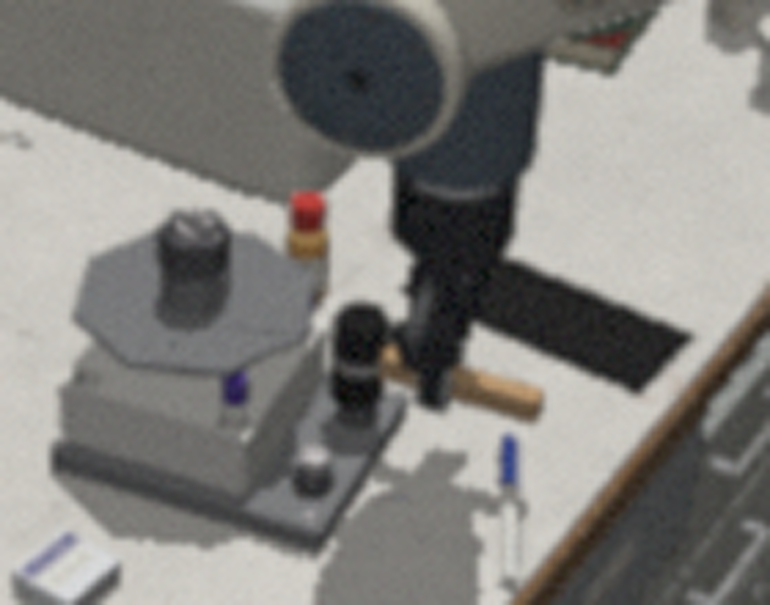

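Call:
{"name": "carry_out", "arguments": {
  "increments": "-1 0.2 0 0 0 0 0; -1 0.4 0 0 0 0 0; -1 0.5 0 0 0 0 0; -1 0.5 0 0 0 0 0; -1 0.5 0 0 0 0 0"
}}

```text
clock: 39.8
position: [0.4481, -0.046, 0.0503]
tool_rot: [-0.058, 0.705, 0.059, 0.704]
force: [-14.3, 2.3, 21.7]
grip_width: 0.0147
```

```bash
python3 - <<'E'
from h import *
plan(0.448,-0.046,0.0525,99.4);snap('side','s8');crop('s8',310,190,60,50,13,'c48');print(state()['wrist_torque'])
E
```

```text
from [ 0.4481 -0.046   0.0503] phi 99.5 F [-14.3   2.3  21.7] w 0.0147 t 39.8
shift cm [-0.22  0.   -0.01] turn [ 0.1 -0.  -0.1] rows>=0.1
[0.83988316 4.30492757 0.23319211]
```

View pics/c48.png

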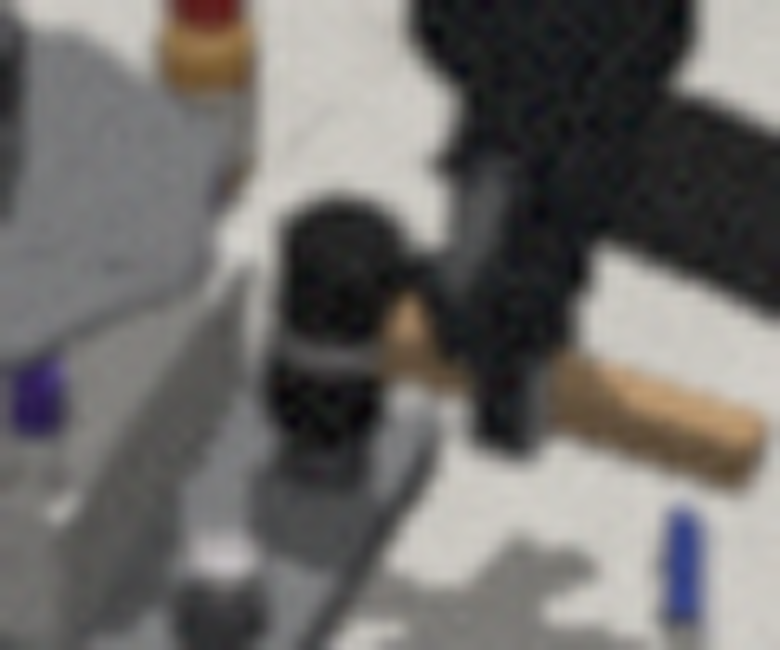

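Call:
{"name": "carry_out", "arguments": {
  "increments": "-1 -0.5 0 0 0 0 0; -1 -1.5 0 0 0 0 0; -1 -3 0 0 0 0 0; -1 -4.5 0 0 0 0 0; -1 -5 0 0 0 0 0"
}}

```text
clock: 40.27
position: [0.4498, -0.0459, 0.1028]
tool_rot: [-0.058, 0.703, 0.059, 0.706]
force: [0.6, -0.3, -2.4]
grip_width: 0.0148
```

```bash
python3 - <<'E'
from h import *
plan(0.4365,0.025,0.10,99.4);snap('side','s9');crop('s9',290,170,90,80,8,'c49');snap('wrist','w37')
E
```

```text
from [ 0.4498 -0.0459  0.1028] phi 99.5 F [ 0.6 -0.3 -2.4] w 0.0148 t 40.27
shift cm [ 0.28  7.22 -0.14] turn [ 0.1  0.2 -0. ] rows>=1.7
```

View pics/c49.png

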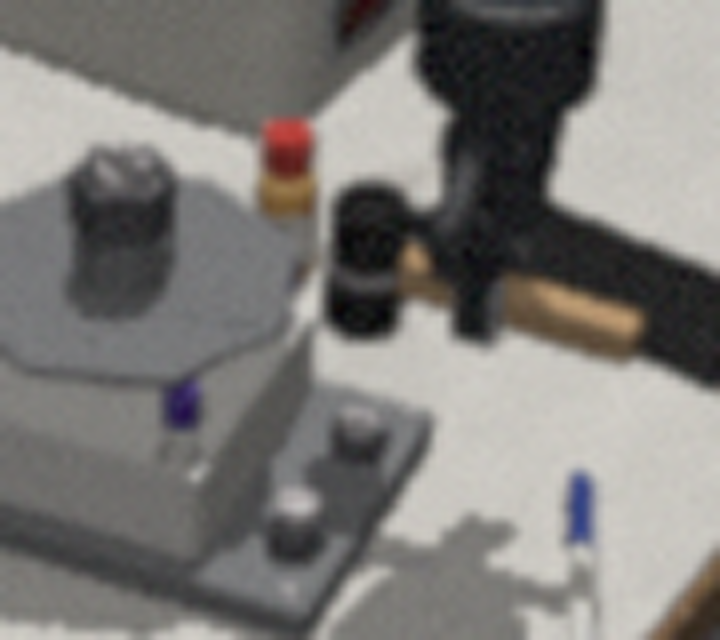

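View pics/w37.png

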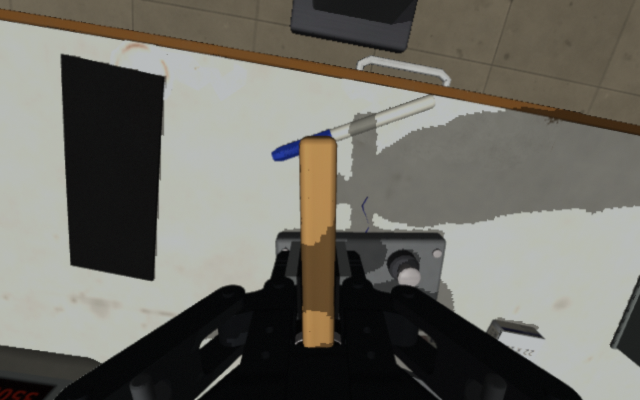

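Call:
{"name": "carry_out", "arguments": {
  "increments": "-1 0 2.5 0 0 0 0; -1 0 5 -0.1 0 0 0; -1 0 7.2 -0.14 0 0.2 0; -1 1 7.2 -0.14 0 0.2 0; -1 2 7.2 -0.14 0 0.2 0"
}}

```text
clock: 40.78
position: [0.4357, 0.0262, 0.0807]
tool_rot: [-0.059, 0.705, 0.06, 0.704]
force: [0.3, -0.1, -2.6]
grip_width: 0.0151
```

```bash
python3 - <<'E'
from h import *
plan(0.4365,0.025,0.0525,99.4);snap('side','s10');crop('s10',270,150,140,110,5.5,'c50')
E
```

```text
from [0.4357 0.0262 0.0807] phi 99.6 F [ 0.3 -0.1 -2.6] w 0.0151 t 40.78
shift cm [ 2.82 -0.14  0.06] turn [ 0.2 -0.1 -0.1] rows>=0.7
```

View pics/c50.png

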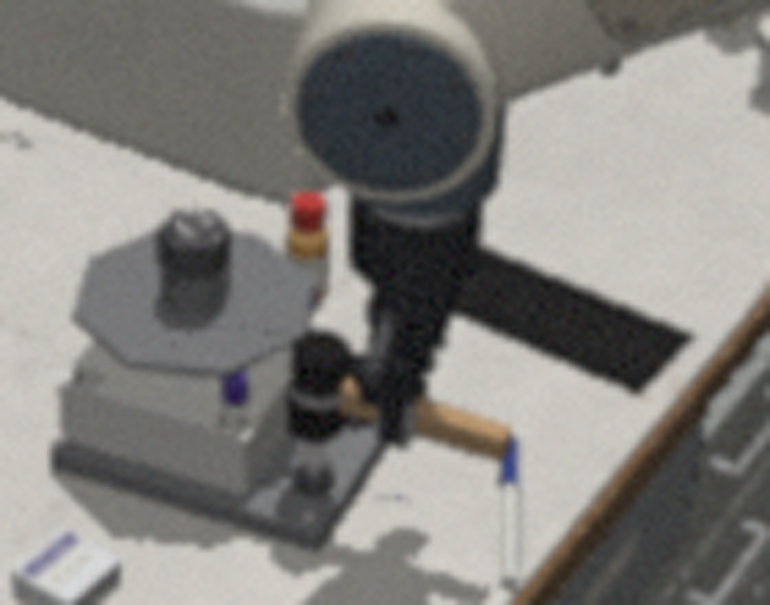

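Call:
{"name": "carry_out", "arguments": {
  "increments": "-1 1 -0.1 0.06 0 0 0; -1 2 -0.1 0.06 0 0 0; -1 2.6 -0.1 0.06 0 0 0; -1 3 -0.1 0.06 0 0 0; -1 3.2 -0.1 0.06 0 0 0"
}}

```text
clock: 41.25
position: [0.4327, 0.0238, 0.0468]
tool_rot: [-0.059, 0.708, 0.059, 0.701]
force: [-14.4, 0.3, 19.9]
grip_width: 0.015
```

Call:
{"name": "carry_out", "arguments": {
  "increments": "-1 0.2 0 0 0 0 0; -1 0.35 0 0 0 0 0; -1 0.45 0 0 0 0 0; -1 0.45 0 0 0 0 0; -1 0.45 0 0 0 0 0"
}}

```text
clock: 41.67
position: [0.4313, 0.0235, 0.0433]
tool_rot: [-0.059, 0.709, 0.059, 0.701]
force: [-12.1, 1.8, 16.1]
grip_width: 0.0149
```

Call:
{"name": "carry_out", "arguments": {
  "increments": "-1 -0.5 0 0 0 0 0; -1 -1.5 0 0 0 0 0; -1 -3 0 0 0 0 0; -1 -5 0 0 0 0 0; -1 -7 0 0 0 0 0"
}}

```text
clock: 42.08
position: [0.4314, 0.0232, 0.1135]
tool_rot: [-0.059, 0.709, 0.058, 0.7]
force: [0.6, 0.6, -2.9]
grip_width: 0.0152
```

```bash
python3 - <<'E'
from h import *
plan(0.4418,-0.2174,0.11,85.4);snap('side','s11');crop('s11',290,170,90,80,8,'c51')
E
```

```text
from [0.4314 0.0232 0.1135] phi 99.5 F [ 0.6  0.6 -2.9] w 0.0152 t 42.08
shift cm [  0.38 -23.9   -2.95] turn [14.1 -0.8  0.1] rows>=5.8
```

View pics/c51.png

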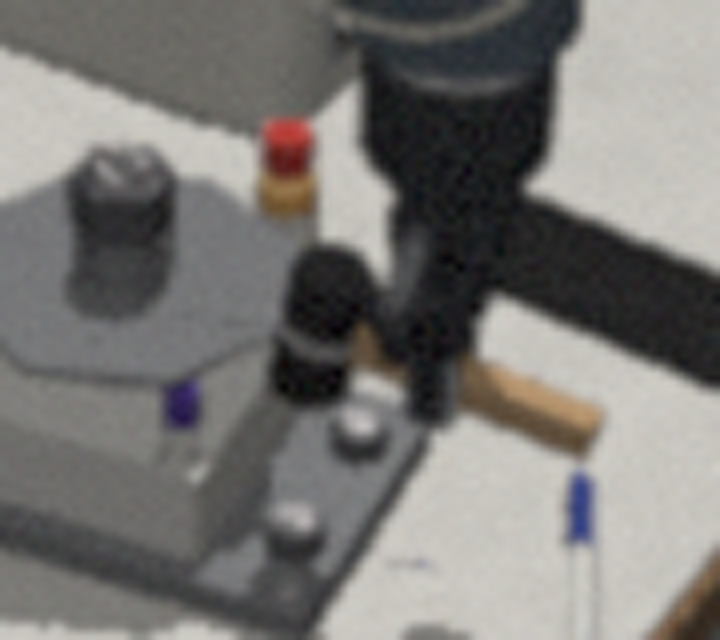

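```bash
python3 - <<'E'
from h import *
plan(0.38,-0.10,0.14,99.4)
E
```

```text
from [0.4344 0.0236 0.1178] phi 99.6 F [ 0.6 -0.8  1.3] w 0.0146 t 42.13
shift cm [ -2.18 -11.29  -7.43] turn [ 0.2 -0.3 -0. ] rows>=3.3
```

Call:
{"name": "carry_out", "arguments": {
  "increments": "-1 -1 -1.5 -1.8 0 0 0; -1 -2.2 -5 -3.8 0 -0.3 0; -1 -2.2 -8.5 -5.8 0 -0.3 0; -1 -2.2 -11.3 -7.4 0 -0.3 0; -1 -2.2 -11.3 -7.4 0 -0.3 0"
}}

```text
clock: 42.55
position: [0.3777, -0.1037, 0.1399]
tool_rot: [-0.058, 0.706, 0.057, 0.704]
force: [0.1, 0.2, -2.6]
grip_width: 0.0152
```

Call:
{"name": "carry_out", "arguments": {
  "increments": "-1 0 0 0 0 0 0; -1 0 0 0 0 0 0; -1 0 0 0 0 0 0; -1 0 0 0 0 0 0; -1 0 0 0 0 0 0"
}}

```text
clock: 42.97
position: [0.3779, -0.1031, 0.1398]
tool_rot: [-0.058, 0.706, 0.058, 0.704]
force: [-0.1, -0.8, -2.4]
grip_width: 0.0151
```

```bash
python3 - <<'E'
from h import *
plan(0.38,-0.10,0.14,99.4);snap('wrist','w38')
E
```

```text
from [ 0.3779 -0.1031  0.1398] phi 99.4 F [-0.1 -0.8 -2.4] w 0.0151 t 42.97
shift cm [-0.02  0.27  0.25] turn [-0.  -0.1  0. ] rows>=0.1
```

View pics/w38.png

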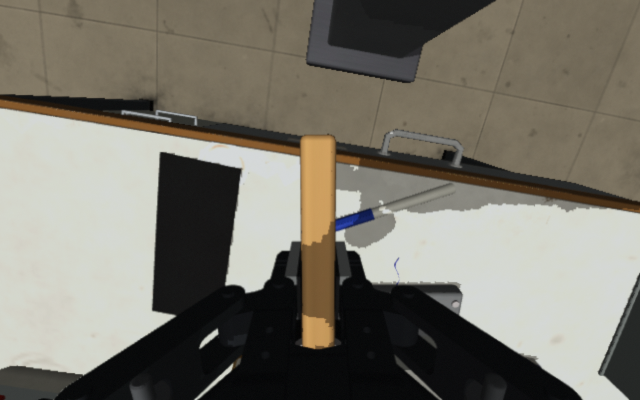

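```bash
python3 - <<'E'
from h import *
print(projt([[-.028,0,-.067],[-.028,0.008,-.067],[-.018,0,-.067],[-.018,.008,-.067],[-.008,.008,-.066]]))
snap('side','s12');crop('s12',330,150,110,100,7,'c52')
for t in('w35','w36','w37','w38'):
    im,d,C=load(t); 
    import numpy as np
    for r in (150,200,230): print(t,r,d[r,318].round(4),end=' ')
    print()
E
```

```text
[[319.73693653 137.50622037]
 [340.26683459 137.53527737]
 [319.58090514 135.18524478]
 [338.50630107 135.21179731]
 [336.95532831 135.46072916]]
w35 150 0.1156 w35 200 0.1231 w35 230 0.1253 
w36 150 0.1161 w36 200 0.1198 w36 230 0.1263 
w37 150 0.1176 w37 200 0.1232 w37 230 0.1271 
w38 150 0.1234 w38 200 0.1268 w38 230 0.1291
```

View pics/c52.png

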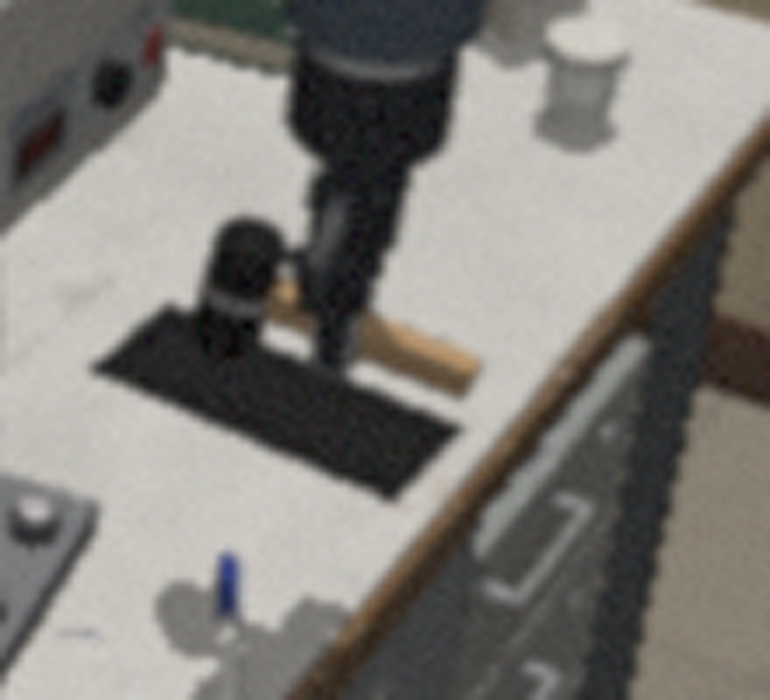

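```bash
python3 - <<'E'
from h import *
plan(0.53,-0.07,0.25,99.4)
E
```

```text
from [ 0.3779 -0.1032  0.1398] phi 99.4 F [ 0.2  0.  -2.6] w 0.0154 t 43.07
shift cm [-11.06   0.79  15.52] turn [-0.  -0.1  0. ] rows>=4.6
```

Call:
{"name": "carry_out", "arguments": {
  "increments": "-1 -3.5 0.1 1 0 0 0; -1 -7 0.3 3 0 0 0; -1 -10 0.5 6.5 0 0 0; -1 -11 0.7 10.5 0 0 0; -1 -11 0.8 14.5 0 0 0"
}}

```text
clock: 43.48
position: [0.5211, -0.0714, 0.2537]
tool_rot: [-0.059, 0.703, 0.058, 0.707]
force: [0.2, -0.5, -1.9]
grip_width: 0.0149
```

Call:
{"name": "carry_out", "arguments": {
  "increments": "-1 0 0 0.8 0 0 0; -1 0 0 0.8 0 0 0; -1 0 0 0.8 0 0 0; -1 0 0 0.8 0 0 0; -1 0 0 0.8 0 0 0"
}}

```text
clock: 43.9
position: [0.5282, -0.0701, 0.254]
tool_rot: [-0.059, 0.703, 0.058, 0.707]
force: [-0.2, -0.2, -2.3]
grip_width: 0.0153
```

```bash
python3 - <<'E'
from h import *
plan(0.53,-0.07,0.25,99.4);snap('wrist','w39')
E
```

```text
from [ 0.5282 -0.0701  0.254 ] phi 99.4 F [-0.2 -0.2 -2.3] w 0.0153 t 43.9
shift cm [ 0.4  -0.02  0.18] turn [0.  0.3 0.1] rows>=0.1
```

View pics/w39.png

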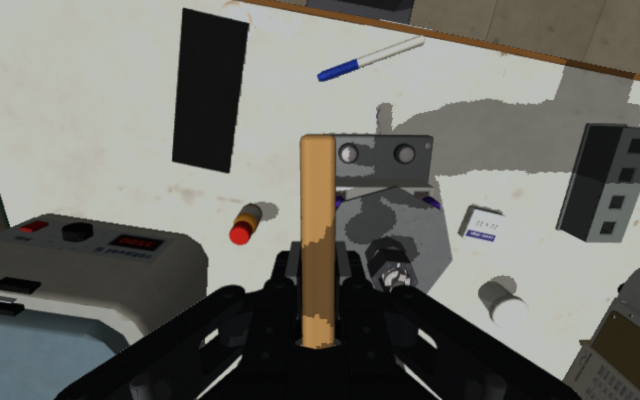

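```bash
python3 - <<'E'
from h import *
np.set_printoptions(precision=4,suppress=True)
im,d,C=load('w39');P=cloud(d,C)
for n,(u,v) in dict(peg1=(348,152),peg0=(404,153),base=(376,150),base2=(376,165),base3=(424,165),bench=(480,110),bench2=(300,110)).items():
    q=P[v-2:v+3,u-2:u+3].reshape(-1,3);print(n,np.nanmedian(q,0),np.nanstd(q[:,2]))
# before: w33 (both up)
im,d,C=load('w33');P=cloud(d,C)
for n,(u,v) in dict(peg1=(502,207),peg0=(575,187),base=(538,190),bench=(420,170)).items():
    q=P[v-2:v+3,u-2:u+3].reshape(-1,3);print('up',n,np.nanmedian(q,0))
crop('w39',330,125,110,50,7,'c53')
E
```

```text
peg1 [ 0.4978 -0.0383  0.0361] 0.0007613325285714366
peg0 [0.4877 0.0311 0.0367] 0.0008532099850094684
base [ 0.4916 -0.0009  0.0199] 0.0007557299089465638
base2 [0.5108 0.0036 0.0201] 0.0005820652984783389
base3 [0.5004 0.0665 0.0198] 0.0008170502005041116
bench [ 0.4193  0.1271 -0.0005] 0.0009690086254826798
bench2 [ 0.4592 -0.1065 -0.    ] 0.000673440262671447
up peg1 [ 0.4999 -0.0397  0.0456]
up peg0 [0.4851 0.0302 0.0452]
up base [0.4938 0.0137 0.0198]
up bench [ 0.4671 -0.1063 -0.0002]
```

View pics/c53.png

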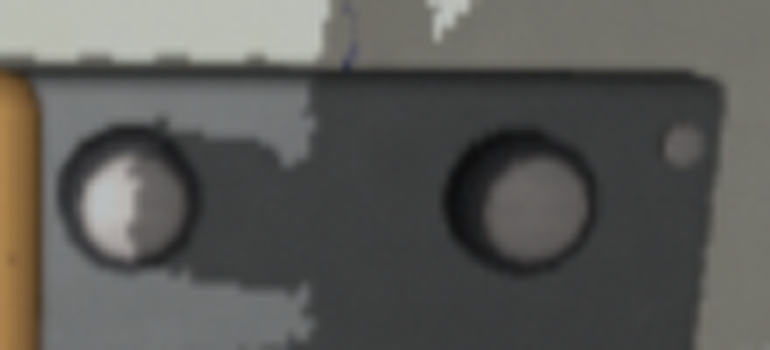

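```bash
python3 - <<'E'
from h import *
np.set_printoptions(precision=4,suppress=True)
for t in('w35','w36','w37','w38','w39'):
    im,d,C=load(t);P=cloud(d,tcam())[145:235,312:325].reshape(-1,3);P=P[~np.isnan(P[:,0])]
    c=np.polyfit(P[:,2],P[:,0],1);print(t,'tilt',np.degrees(np.arctan(c[0])),'tx at z=0',c[1], 'endrow')
E
```

```text
w35 tilt 0.2254557671802642 tx at z=0 -0.02655909452167855 endrow
w36 tilt 0.20680036288573628 tx at z=0 -0.02654820146003522 endrow
w37 tilt -2.2591550682808887 tx at z=0 -0.026831163846012134 endrow
w38 tilt -9.423537763995135 tx at z=0 -0.027886608947990617 endrow
w39 tilt -9.33416437928301 tx at z=0 -0.02775311999314366 endrow
```

```bash
cat >> h.py <<'E'
def plan2(x,y,z,phi,pitch):
    s=state();T=toolT(s);R0=T[:3,:3];R=Rdown(phi)@Ro.from_euler('y',pitch,degrees=True).as_matrix()
    rv=Ro.from_matrix(R0.T@R).as_rotvec(degrees=True);dp=R0.T@(np.array([x,y,z])-T[:3,3])*100
    print('from',T[:3,3].round(4),heading(s).round(1),'F',np.round(s['force'],1),'t',round(s['clock'],2));print('shift',dp.round(2),'turn',rv.round(1),'rows',round(max(np.linalg.norm(dp)/4.17,np.linalg.norm(rv)/7.16),1))
E
python3 - <<'E'
from h import *
plan2(.438,-.22,.14,85.4,9.4)
E
```

```text
from [ 0.5282 -0.0702  0.2542] 99.4 F [-0.5 -0.1 -2.7] t 43.95
shift [ 11.37 -13.28 -11.42] turn [14.   9.7  1.2] rows 5.0
```

Call:
{"name": "carry_out", "arguments": {
  "increments": "-1 0.5 -3 -2.6 2.8 2 0.2; -1 2 -6 -5.2 5.6 4 0.4; -1 5 -9 -7.8 8.4 6 0.7; -1 8 -12 -10.2 11.2 8 1; -1 11 -13.3 -11.4 14 9.7 1.2"
}}

```text
clock: 44.37
position: [0.4402, -0.2181, 0.1515]
tool_rot: [0.031, 0.761, -0.027, 0.648]
force: [1.2, -0.1, -3.6]
grip_width: 0.0148
```

Call:
{"name": "carry_out", "arguments": {
  "increments": "-1 0 0 0 0 0 0; -1 0 0 0 0 0 0; -1 0 0 0 0 0 0; -1 0 0 0 0 0 0; -1 0 0 0 0 0 0"
}}

```text
clock: 44.78
position: [0.4414, -0.2176, 0.1532]
tool_rot: [0.03, 0.76, -0.027, 0.649]
force: [0.4, -0.5, -3.1]
grip_width: 0.0153
```

```bash
python3 - <<'E'
from h import *
plan2(.438,-.22,.05,85.4,9.4);snap('side','s13');crop('s13',330,130,110,100,7,'c54');snap('wrist','w40')
E
```

```text
from [ 0.4414 -0.2176  0.1532] 85.3 F [ 0.4 -0.5 -3.1] t 44.78
shift [10.24 -0.25  1.29] turn [-0.1  0.4  0.1] rows 2.5
```

View pics/c54.png

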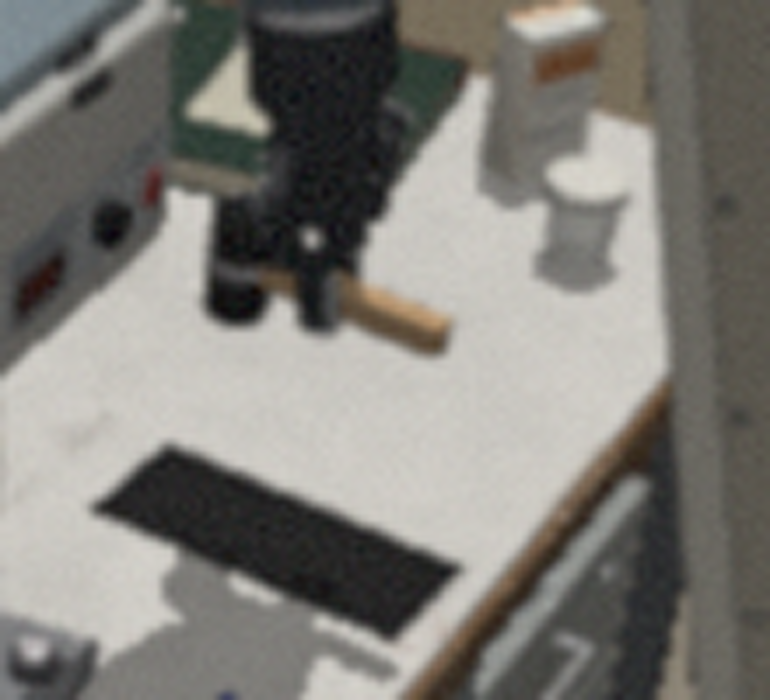

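View pics/w40.png

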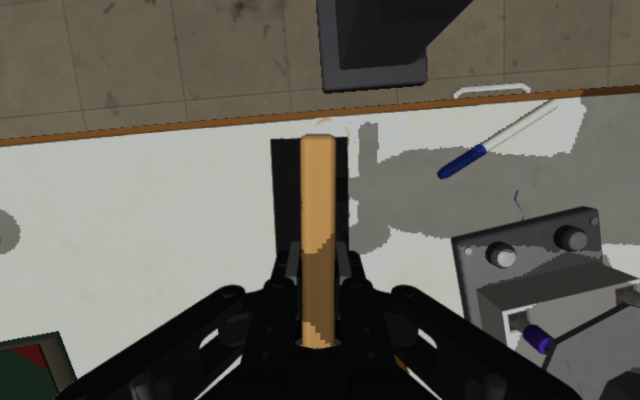

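Level again. Lower towards the mat.

Call:
{"name": "carry_out", "arguments": {
  "increments": "-1 2 -0.1 0.3 0 0.2 0; -1 4.5 -0.25 0.7 0 0.4 0; -1 7 -0.25 1 0 0.4 0; -1 9 -0.25 1.2 0 0.4 0; -1 10.2 -0.25 1.3 0 0.4 0"
}}

```text
clock: 45.3
position: [0.4368, -0.2191, 0.048]
tool_rot: [0.031, 0.763, -0.026, 0.645]
force: [0.2, 0.5, -2.8]
grip_width: 0.0149
```

```bash
python3 - <<'E'
from h import *
plan2(.438,-.22,.021,85.4,9.4)
E
```

```text
from [ 0.4368 -0.2191  0.048 ] 85.4 F [ 0.2  0.5 -2.8] t 45.3
shift [ 2.64 -0.08  0.57] turn [-0.  -0.2  0. ] rows 0.6
```

Call:
{"name": "carry_out", "arguments": {
  "increments": "-1 0.6 -0.05 0.1 0 -0.2 0; -1 1.2 -0.08 0.25 0 -0.2 0; -1 1.8 -0.08 0.4 0 -0.2 0; -1 2.3 -0.08 0.5 0 -0.2 0; -1 2.6 -0.08 0.57 0 -0.2 0"
}}

```text
clock: 45.72
position: [0.4385, -0.22, 0.0214]
tool_rot: [0.03, 0.762, -0.027, 0.647]
force: [-0.4, -0.0, -2.8]
grip_width: 0.0149
```

```bash
python3 - <<'E'
from h import *
plan2(.438,-.22,.0195,85.4,9.4);print(state()['wrist_torque'])
E
```

```text
from [ 0.4385 -0.22    0.0214] 85.4 F [-0.4 -0.  -2.8] t 45.72
shift [ 0.19 -0.   -0.02] turn [-0.   0.1  0.1] rows 0.0
[-0.02199106 -0.44966895  0.00723829]
```

Call:
{"name": "carry_out", "arguments": {
  "increments": "-1 0.07 0 0 0 0 0; -1 0.14 0 0 0 0 0; -1 0.2 0 0 0 0 0; -1 0.25 0 0.04 0 0 0; -1 0.25 0 0.04 0 0 0"
}}

```text
clock: 46.13
position: [0.4387, -0.2201, 0.0191]
tool_rot: [0.03, 0.762, -0.027, 0.647]
force: [0.8, -0.3, -1.9]
grip_width: 0.0152
```

Call:
{"name": "carry_out", "arguments": {
  "increments": "-1 0.05 0 0 0 0 0; -1 0.1 0 0 0 0 0; -1 0.13 0 0.02 0 0 0; -1 0.13 0 0.02 0 0 0; -1 0.13 0 0.02 0 0 0"
}}

```text
clock: 46.55
position: [0.4385, -0.2202, 0.0188]
tool_rot: [0.03, 0.761, -0.027, 0.647]
force: [-3.4, 3.1, 6.5]
grip_width: 0.0147
```

Contact (−2 → +6.5 N). Release gently, then rise along the vertical.

Call:
{"name": "carry_out", "arguments": {
  "increments": "-0.5 0 0 0 0 0 0; 0 0 0 0 0 0 0; 0 0 0 0 0 0 0; 0 0 0 0 0 0 0; 0 0 0 0 0 0 0"
}}

```text
clock: 46.97
position: [0.4387, -0.2202, 0.0188]
tool_rot: [0.03, 0.761, -0.027, 0.647]
force: [-0.7, -0.8, 0.2]
grip_width: 0.0428
```

Call:
{"name": "carry_out", "arguments": {
  "increments": "0 -2 0 -0.33 0 0 0; 0 -4.5 0 -0.75 0 0 0; 0 -8 0 -1.3 0 -3 0; 0 -12 0 -2 0 -6 0; 0 -16 0 -2.6 0 -9.4 0"
}}

```text
clock: 47.38
position: [0.4387, -0.22, 0.1821]
tool_rot: [0.028, 0.705, -0.029, 0.708]
force: [1.5, -0.8, 0.3]
grip_width: 0.0429
```

Call:
{"name": "carry_out", "arguments": {
  "increments": "0 -1 0 -1 0 0 0; 0 -2 0 -2 0 0 0; 0 -2 0 -2 0 0 0; 0 -2 0 -2 0 0 0; 0 -2 0 -2 0 0 0"
}}

```text
clock: 47.8
position: [0.4182, -0.2181, 0.2004]
tool_rot: [0.028, 0.707, -0.029, 0.706]
force: [-0.0, -0.0, -0.6]
grip_width: 0.0427
```

```bash
python3 - <<'E'
from h import *
plan(.45,-.2,.2,85);snap('side','s14');snap('top','t14');crop('s14',220,140,200,150,4,'c55');crop('t14',255,150,190,115,4,'c56');snap('wrist','w41')
E
```

```text
from [ 0.4182 -0.2181  0.2004] phi 85.4 F [-0.  -0.  -0.6] w 0.0427 t 47.8
shift cm [0.04 2.06 3.03] turn [ 0.4 -0.   0.1] rows>=0.9
```

View pics/c55.png

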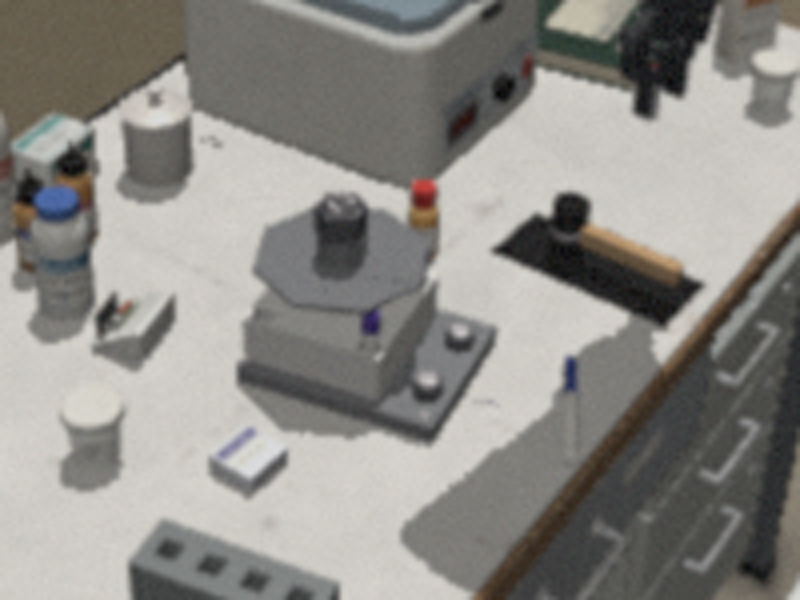

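View pics/w41.png

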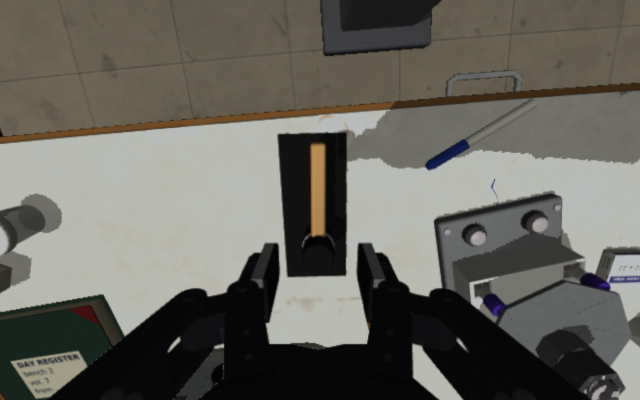

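```bash
python3 - <<'E'
from h import *
plan(.55,-.02,.27,99)
E
```

```text
from [ 0.4185 -0.2182  0.2006] phi 85.4 F [ 0.3  0.1 -1.4] w 0.0427 t 47.95
shift cm [-6.97 20.8  11.52] turn [-13.6  -0.    0.1] rows>=5.9
```

Call:
{"name": "carry_out", "arguments": {
  "increments": "0 -3.5 1.5 1 -2.7 0 0; 0 -6 5 3 -5.4 0 0; 0 -7 8.5 5 -8.1 0 0; 0 -7 12 7 -10.8 0 0; 0 -7 15.5 9 -13.6 0 0"
}}

```text
clock: 48.37
position: [0.5205, -0.0712, 0.2708]
tool_rot: [-0.057, 0.705, 0.056, 0.705]
force: [1.9, -1.1, -0.2]
grip_width: 0.0426
```

Call:
{"name": "carry_out", "arguments": {
  "increments": "0 0 2.5 1 0 0 0; 0 0 4 1.5 0 0 0; 0 0 4 1.5 0 0 0; 0 0 4 1.5 0 0 0; 0 0 4 1.5 0 0 0"
}}

```text
clock: 48.78
position: [0.5289, -0.0298, 0.2701]
tool_rot: [-0.057, 0.705, 0.056, 0.705]
force: [-0.9, -1.0, -0.3]
grip_width: 0.0426
```

```bash
python3 - <<'E'
from h import *
plan(.55,-.02,.27,99);snap('wrist','w42')
E
```

```text
from [ 0.5289 -0.0298  0.2701] phi 99.1 F [-0.9 -1.  -0.3] w 0.0426 t 48.78
shift cm [0.01 0.63 2.24] turn [ 0.1 -0.   0.1] rows>=0.6
```

View pics/w42.png

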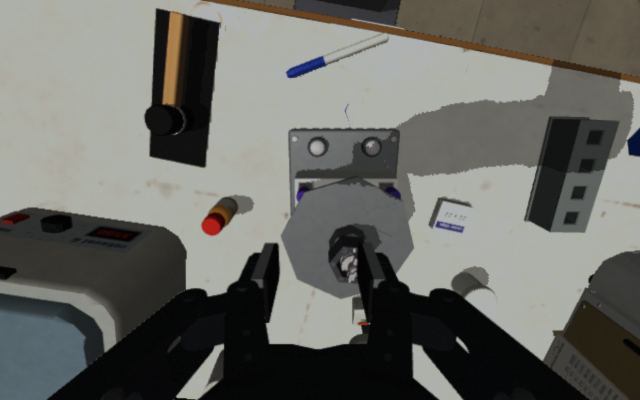

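```bash
python3 - <<'E'
from h import *
np.set_printoptions(precision=4,suppress=True)
im,d,C=load('w42');P=cloud(d,C)
def m(u,v,r=1): return np.nanmedian(P[v-r:v+r+1,u-r:u+r+1].reshape(-1,3),0)
print('pegs',m(317,147),m(372,147),'cover',m(300,230,2),m(390,230,2),m(330,285,2),m(345,195,2))
print('head top',m(158,120,2),'handle',m(178,30),m(174,90),'mat',m(195,100,2))
crop('w42',315,215,70,80,8,'c57')
E
```

```text
pegs [ 0.4999 -0.0365  0.0365] [0.4885 0.0338 0.037 ] cover [ 0.5861 -0.042   0.1095] [0.5698 0.0593 0.1094] [0.6528 0.0045 0.1086] [0.5372 0.0009 0.1097]
head top [ 0.4943 -0.2246  0.0666] handle [ 0.3936 -0.213   0.0466] [ 0.4587 -0.2164  0.0462] mat [ 0.4679 -0.2088  0.0027]
```

View pics/c57.png

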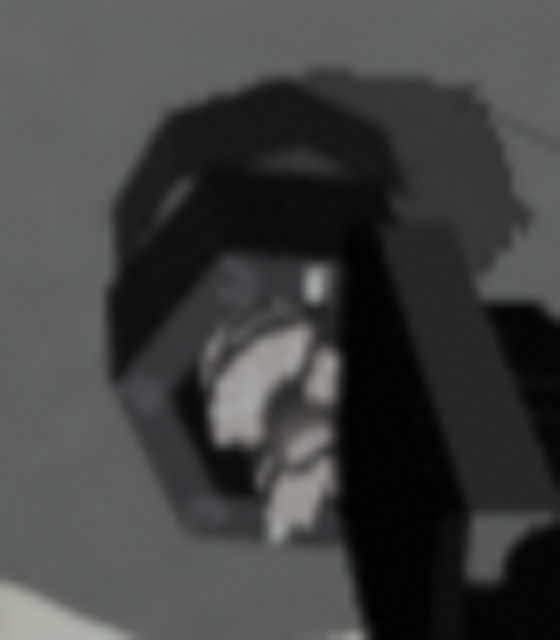

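```bash
python3 - <<'E'
from h import *
np.set_printoptions(precision=4,suppress=True)
im,d,C=load('w42');P=cloud(d,C)
print([P[int(v/8+215),int(u/8+315)] for u,v in((150,400),(170,470),(235,280),(230,520))])
print(arm.hand_in())
E
```

```text
[array([ 0.5966, -0.0043,  0.1588]), array([0.6047, 0.0001, 0.1596]), array([0.5783, 0.0033, 0.1593]), array([0.6117, 0.0086, 0.1593])]
the job is handed in; nothing more can be done
None
```

I handed the job in at about 49 s of the 210 s. All the steps were done in the order asked. My last checks agreed except on the nut's final angle.

**What I did**
- **Tubes:** I moved both tubes that were present from the stand into the two mixer holes nearest the pegs. The stand is now empty.
- **Cover:** It went over the stud and down on its shoulder.
- **Nut:** I rested it on the land and turned it anticlockwise until it dropped about 10 mm into a gap. Then I turned it clockwise under the land, and the torque rose to 1.3 N m.
- **Pegs:** I pressed both down with the mallet's lower face, at roughly 20–25 N.
- **Mallet:** It is back on its mat, head face down.

**Last checks by depth camera**

| Item | Measured | Wanted |
|---|---|---|
| Peg tops (right / left) | 36.5 / 37.0 mm | 36.5 mm |
| Cover plate top | about 109.5 mm | 110 mm |
| Nut top | about 159.3 mm | 160 mm |
| Mallet head top | 66.6 mm | 67 mm |

The cup and carton were never handled and look unmoved. The bottle I only saw standing in the side view.

**What did not go as expected**
- **Nut angle:** I measured the nut's lugs at about −6° from the mixer's x. The brief gives about 13° for wedged and −2° for the end stop, so the nut seems to be hard on the end stop, within my few degrees of error. Torque only rose noticeably below about 3°.
- **Mallet tilt:** It tipped about 9° in the grip on the second peg. I levelled it before setting it down.

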